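# Load the valve tray and aim the inspection camera

## Task

Stand every loose valve upright in its own pocket of the grey tray while the tray is at its near end, and press each black cap down fully home; then slide the tray away from you right up to its stop and flip the cam lever down flat to clamp it. Also swivel the inspection camera so that it faces the middle of the tray in its final place, and tip it to look 25 degrees down from level. Leave the tape roll and the oil bottle where they are, and at the end let go of everything.

Things in the scene. Friction and masses are not known exactly. Their poses are not given: they have to be found in the camera images.
- valve1: Loose squat stainless valve, 220 g (two or three are present). Origin: centre of its underside, z up. Foot flange 54 mm diameter, 7 mm thick; round body 40 mm diameter from 7 to 39 mm height (grip here); side port 16 mm diameter along its own +x, axis 22 mm high, ending 32 mm from the valve axis; black cap on top (see its joint).
- cap1 (a joint): The black cap of valve1, 34 mm diameter, 12 mm thick, on the valve's axis: pressed-in depth in m. 0 = raised (a brass neck shows below it, its top is 58 mm above the valve's underside), 0.007 = fully home on the body (top at 51 mm). It needs a push straight down of about 6 N and stays where it is left.
- valve2: Loose squat stainless valve, 220 g (two or three are present). Origin: centre of its underside, z up. Foot flange 54 mm diameter, 7 mm thick; round body 40 mm diameter from 7 to 39 mm height (grip here); side port 16 mm diameter along its own +x, axis 22 mm high, ending 32 mm from the valve axis; black cap on top (see its joint).
- cap2 (a joint): The black cap of valve2, 34 mm diameter, 12 mm thick, on the valve's axis: pressed-in depth in m. 0 = raised (a brass neck shows below it, its top is 58 mm above the valve's underside), 0.007 = fully home on the body (top at 51 mm). It needs a push straight down of about 6 N and stays where it is left.
- valve3: Loose squat stainless valve, 220 g (two or three are present). Origin: centre of its underside, z up. Foot flange 54 mm diameter, 7 mm thick; round body 40 mm diameter from 7 to 39 mm height (grip here); side port 16 mm diameter along its own +x, axis 22 mm high, ending 32 mm from the valve axis; black cap on top (see its joint).
- cap3 (a joint): The black cap of valve3, 34 mm diameter, 12 mm thick, on the valve's axis: pressed-in depth in m. 0 = raised (a brass neck shows below it, its top is 58 mm above the valve's underside), 0.007 = fully home on the body (top at 51 mm). It needs a push straight down of about 6 N and stays where it is left.
- pocket1 (a point): Centre of the floor of the right-hand (-y) pocket of the grey sliding tray. Each pocket is 66 mm square with walls 10 mm high, pockets are 80 mm apart along the tray's y; the floor is 26 mm above the bench. x axis: the way the tray slides in. Tray 80 x 246 mm outside; pocket2 is its middle.
- pocket2 (a point): Centre of the floor of the middle pocket of the grey sliding tray. Each pocket is 66 mm square with walls 10 mm high, pockets are 80 mm apart along the tray's y; the floor is 26 mm above the bench. x axis: the way the tray slides in. Tray 80 x 246 mm outside; pocket2 is its middle.
- pocket3 (a point): Centre of the floor of the left-hand (+y) pocket of the grey sliding tray. Each pocket is 66 mm square with walls 10 mm high, pockets are 80 mm apart along the tray's y; the floor is 26 mm above the bench. x axis: the way the tray slides in. Tray 80 x 246 mm outside; pocket2 is its middle.
- tray (a joint): How far the tray has slid along its rails, away from the robot, in m: 0 = near (loading) end, 0.08 = against its far stop. Stays where it is left (friction about 2.5 N).
- tray_tab (a point): Middle of the top edge of the upright steel pull tab at the tray's near side: a plate 12 mm thick along the slide direction, 50 mm wide, its top 62 mm above the bench; it stands 85 mm in front of the middle of the tray, 39 mm clear of the tray's near wall, and moves with the tray. Axes as the pockets.
- cam_lever (a joint): Cam lever on the right-hand (-y) side of the slide unit, in rad: 0 = raised, free (the arm points to the robot and 54 degrees up), 0.95 = down flat, clamped (the arm is level, pointing to the near end). Stays where it is left.
- lever_hinge (a point): Centre of the cam lever's hinge, 40 mm above the bench; the hinge axis is level, along the tray's y. Turns with the lever.
- lever_ball (a point): Centre of the black ball, 20 mm diameter, at the end of the lever arm, 85 mm from the hinge. The arm is a bar 12 mm wide and 10 mm thick.
- swivel (a joint): Swivel of the inspection camera about its upright column, in rad, counter-clockwise from above is positive (range -0.5 to 2.4). 0 means that the camera looks along the stand's own x axis.
- tilt (a joint): Tilt of the camera about its level pivot, in rad: 0 = level, positive = the lens points down (range -0.5 to 0.8). Both camera joints stay where they are left (1 to 3 N at the bar).
- camera_pivot (a point): Point where the swivel and tilt axes cross, at the middle of the camera, 190 mm above the bench. Its frame turns with the swivel but not the tilt: x points level where the lens looks, z up.
- camera_lens (a point): Centre of the front of the lens, 75 mm ahead of the pivot; x axis = the line of sight. The white housing is 100 x 58 x 50 mm, between two thin cheeks 78 mm over their outsides.
- camera_bar (a point): Middle of the cross bar of the U-shaped steel handle behind the camera, 110 mm behind the pivot on the line of sight: a level round rod 10 mm diameter, 64 mm long along the camera's y, 60 mm clear of the housing; it moves with swivel and tilt.
- tape_roll: Bystander: roll of masking tape lying flat, 90 mm diameter, 24 mm high; origin at the centre of its underside.
- oil_bottle: Bystander: red oil bottle, 44 mm diameter, 130 mm high; origin at the centre of its underside.
Things that resemble listed ones, but are neither listed nor needed, are in the scene too. What is shaped like the valve1 but blue, pink or purple is not meant.

How it is judged:
By the outcome, as a careful person would: the job done as asked, in the order asked, and still so for the second after the job is handed in, with the robot touching nothing.
Of valve1, valve2, valve3 only 2 to 3 are there at a start; the rules pass over those that are not, and their reading is None.
At some moment in a run one of valve1, valve2, valve3 may be knocked a few centimetres aside while the robot is not near it.
Once in a run the grip may slacken for a moment while it holds something.
It also fails if it takes over 210 s, if anything falls off the work surface, if the arm or the gripper's body presses on something with over 40 N, if the wrist force passes 120 N, or if a joint passes its speed limit or range.

## Robot

A 6-joint arm with a two-finger parallel gripper is mounted at the origin on the work surface. World frame = base frame: x ahead of the robot, y to its left, z up, the work surface at z = 0. Lengths are in mm, angles in degrees, forces in N, time in s.
With the tool pointing down it reaches from about 350 to 850 mm from the base axis. Payload 8.1 kg.
Tool frame: the origin (TCP) lies between the finger pads; the fingertips stand 8 mm ahead of it and the grasp point (between the pads) lies 11 mm behind it (r.tip_extent is the distance from the TCP to the fingertips, in mm); z points along the fingers, y is the direction in which the jaws open and shut (so a half turn about z gives the same grasp; the last joint's range is limited). The gripper opens to 85 mm and grips with 20 to 120 N. Pads are 22 mm wide; open, the fingers measure 114 mm over their backs; the gripper's body (76 mm by 85 mm) begins 54 mm behind the grasp point. The pads swing forward as they close: fully open they stand 13 mm farther back than shut.
Start: joints at [72.17, 7.471, 85.268, -0, 87.261, -4.893], TCP at [134.309, 584.779, 239.292] pointing down, gripper open.
Joint ranges: [-169.43, 169.43], [-51.17, 129.36], [1.28, 143.12], [-76.62, 256.62], [0, 156.53], [-152.29, 152.29]. Speed limits (degrees/s): [136.94, 136.94, 159.86, 180, 180, 180].

## Interface

Orientations are given as [roll, pitch, yaw] about the fixed x, y, z axes, in that order (R = Rz(yaw) Ry(pitch) Rx(roll)).
In Python, from bench import sensors, viewer, hand_in, r gives the robot as it stands. The module is installed in compiled form; this text tells all that it offers.
- The arm moves only by the tool move_arm, never from a script. Its argument "rows" is a list that holds one entry, the list of rows, each a list of 6 numbers: the shift along the tool's x, y, z in m, then the turn, a rotation vector about the tool's x, y, z in degrees. In form: [[[tx, ty, tz, rx, ry, rz], ...]]. A call has 1 to 20 rows; each row is the pose to reach, as a shift and turn from the pose commanded when the call began, along the tool's axes at that moment; what a row does not reach only later rows make up. A row lasts 1/10 s, in which the tool goes at most 50 mm and 8.59 degrees, less where a joint would pass 70% of its speed; a pose out of reach is approached as far as the arm can. A call with a gripper value outside its range is refused whole. "grip" is the opening, from 0 (shut) to 1 (fully open), set as the call begins (left out, the last holds). The fingers move at their own pace and stop on an object; "newtons" is the grip in N (left out, the last holds). Time passes only in rows, so rows that repeat a pose let the fingers close. It gives the time, the measured TCP pose, the force and the opening at its end, in the units of the state.
- sensors.sense(): the state, without advancing time (a new reading comes with each control period).
- viewer.snapshot(name): name is "side" or "top" or "wrist"; returns a dict with "color" (384x512x3 uint8, red, green, blue), "camera_matrix" (3x3 intrinsics, pixels), "R" (3x3) and "t" (3): a world point X has camera coordinates R X + t. Camera axes: x right, y down, z forward; pixel columns grow to the right and rows downward; lengths in mm; the calibration is good to about 2 mm. A picture is of the moment at which its call begins. There is no depth.
- hand_in(): hands the job in, once; it reports no verdict.
The state is a dict: "time": time; "joint_pos": joint angles; "qd": joint speeds; "joint_efforts": joint torques, N m; "tool_pos": TCP position; "tcp_rot": TCP orientation; "ft_force": force on the tool from outside, world axes, zero at the start; "wrist_torque": the same for the moment, N m; "finger_gap": finger opening in mm.
Only numpy, scipy, OpenCV 4.12 (cv2) and the standard library are available. Lean on these libraries where they do the work, as an engineer would, in place of code of your own. Each camera call takes 0.05 s, during which the arm holds its last target.

## Working session

There is one attempt and no reset: what is moved stays moved. The work goes in short steps, Python scripts to look and compute and a tool call to move; the robot and the scene stay as the last step left them, time stands still between calls to the robot, and variables do not carry over. Pictures are saved under pics/ and viewed, and the job is handed in when it is done.

Besides the shell and the picture viewer there is one more tool, called after "Call:" as name(argument=value, ...) on one line, values as JSON. move_arm: Moves the arm, as the interface text tells. Its arguments: {"type":"object","properties":{"rows":{"type":"array","items":{"type":"array","items":{"type":"array","items":{"type":"number"}}}},"grip":{"type":"number"},"newtons":{"type":"number"}},"required":["rows"]}

```bash
mkdir -p pics; ls; cat > h.py <<'E'
import numpy as np, cv2
from bench import sensors, viewer, r
def snap(name,out,crop=None,scale=1):
    s=viewer.snapshot(name); np.savez('last_%s.npz'%name,**{k:np.array(v) for k,v in s.items()})
    save(s['color'],out,crop,scale); return s
def save(c,out,crop=None,scale=1):
    c=np.array(c)[:,:,::-1]
    if crop: x0,y0,x1,y1=crop; c=c[y0:y1,x0:x1]
    if scale!=1: c=cv2.resize(c,None,fx=scale,fy=scale,interpolation=cv2.INTER_CUBIC)
    cv2.imwrite('pics/'+out,c)
def last(name): return dict(np.load('last_%s.npz'%name))
def px2w(s,u,v,z):
    K=s['camera_matrix'];R=s['R'];t=s['t']
    d=R.T@np.linalg.inv(K)@np.array([u,v,1.]); c=-R.T@t
    return c+d*(z-c[2])/d[2]
def w2px(s,X):
    p=s['camera_matrix']@(s['R']@np.array(X,float)+s['t']); return p[:2]/p[2]
def tri(obs):
    A=np.zeros((3,3));b=np.zeros(3)
    for s,u,v in obs:
        d=s['R'].T@np.linalg.inv(s['camera_matrix'])@np.array([u,v,1.]);d/=np.linalg.norm(d);c=-s['R'].T@s['t']
        M=np.eye(3)-np.outer(d,d);A+=M;b+=M@c
    return np.linalg.solve(A,b)
E
python3 - <<'E'
from h import *
for n in ['side','top','wrist']:
    s=snap(n,n+'0.png',None,1.5); print(n,(-s['R'].T@s['t']).round(),s['camera_matrix'][0,0])
print(sensors.sense())
E
```

```text
pics
side [513. 587. 922.] 358.90966562203147
top [ 420. -113. 1128.] 360.82684481435047
wrist [ 55. 604. 374.] 298.9833479480693
{'time': 0.15, 'joint_pos': array([ 7.21674607e+01,  7.50522038e+00,  8.53148402e+01, -2.74067990e-03,
        8.72624919e+01, -4.89113769e+00]), 'qd': array([ 0.04312806, -0.19761735, -0.20796183, -0.09621205,  0.05677987,
       -0.05976979]), 'joint_efforts': array([ 7.12861711e-04, -5.70064116e+01, -5.01158237e+01, -3.26347981e-04,
        9.74384806e-03, -2.63317048e-05]), 'tool_pos': array([134.2201345 , 584.36817404, 238.48588994]), 'tcp_rot': array([-1.79917515e+02, -4.31125440e-03,  1.67058728e+02]), 'ft_force': array([-0.30630124,  0.71325931,  0.27126603]), 'wrist_torque': array([ 0.03787345,  0.00771269, -0.00451561]), 'finger_gap': 85.6825534215253}
```

View pics/side0.png

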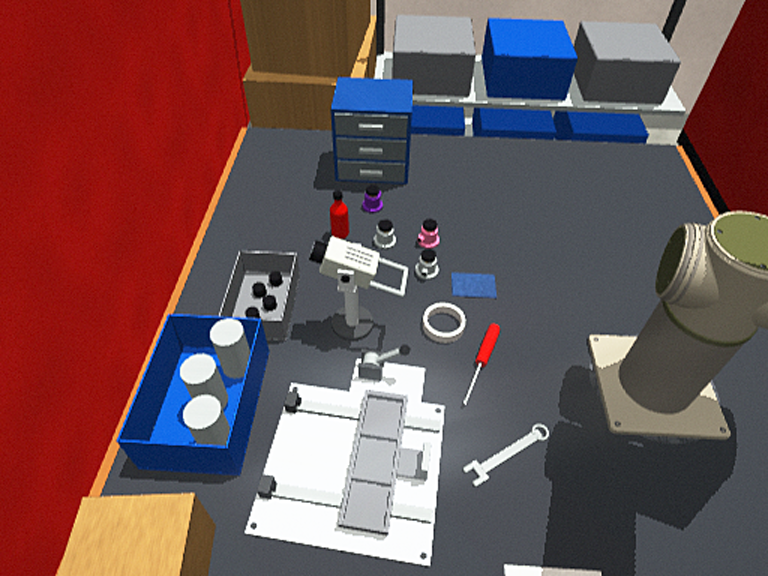

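View pics/top0.png

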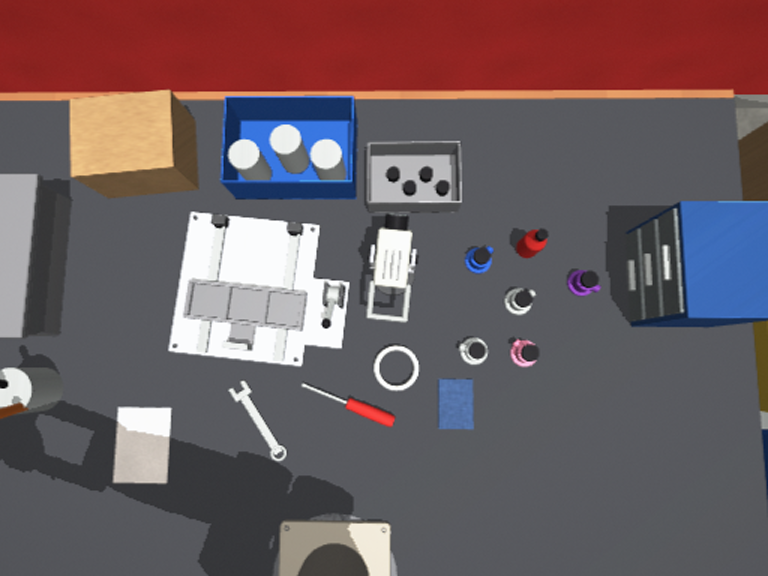

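View pics/wrist0.png

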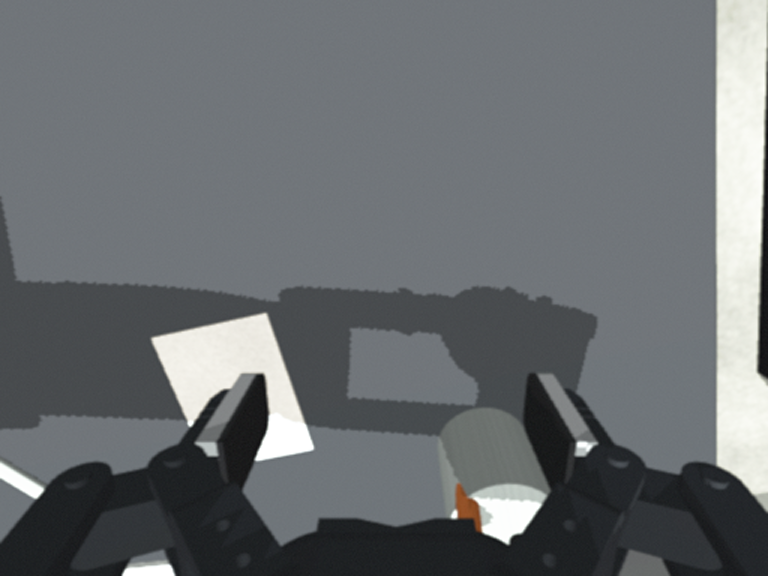

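```bash
python3 - <<'E'
from h import *
t=last('top');s=last('side')
save(t['color'],'t_a.png',(290,140,420,260),5)
save(t['color'],'t_b.png',(105,130,285,255),4.4)
save(s['color'],'s_a.png',(200,120,340,240),5)
save(s['color'],'s_b.png',(160,220,310,380),3.7)
E
```

```text
(no output)
```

View pics/t_a.png

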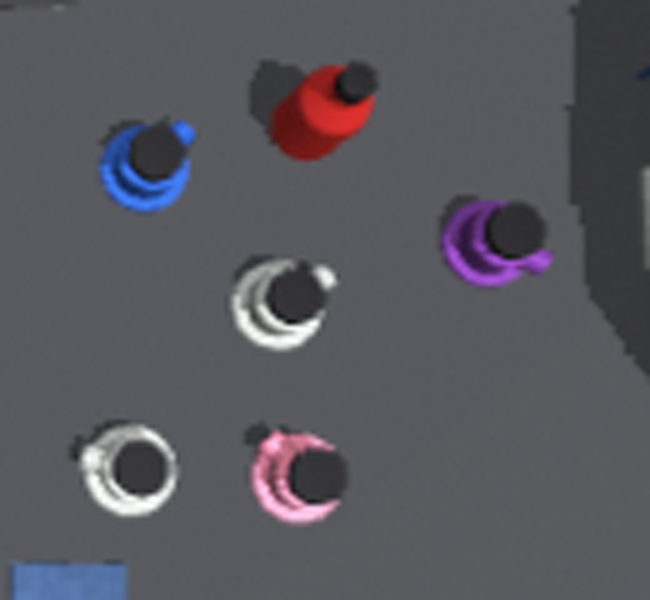

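View pics/t_b.png

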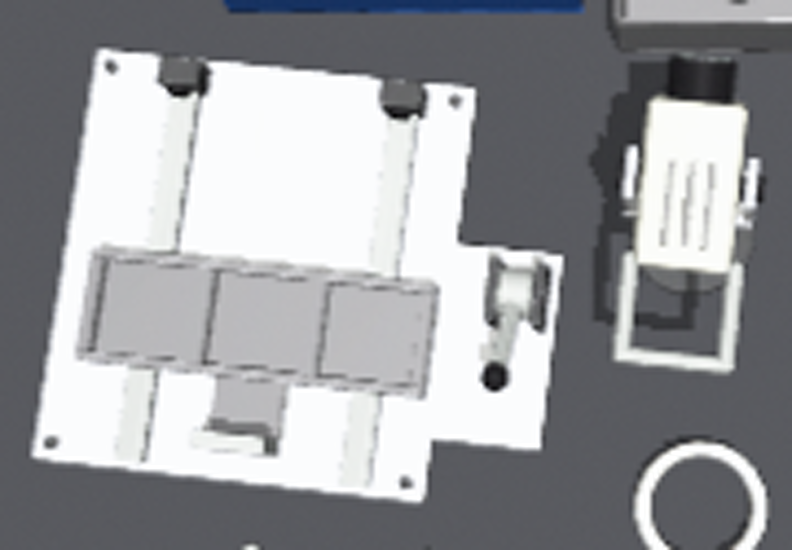

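View pics/s_a.png

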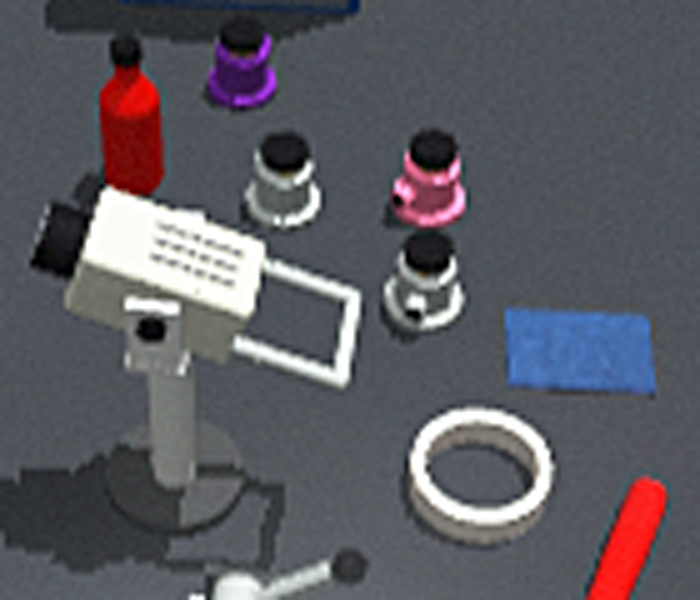

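View pics/s_b.png

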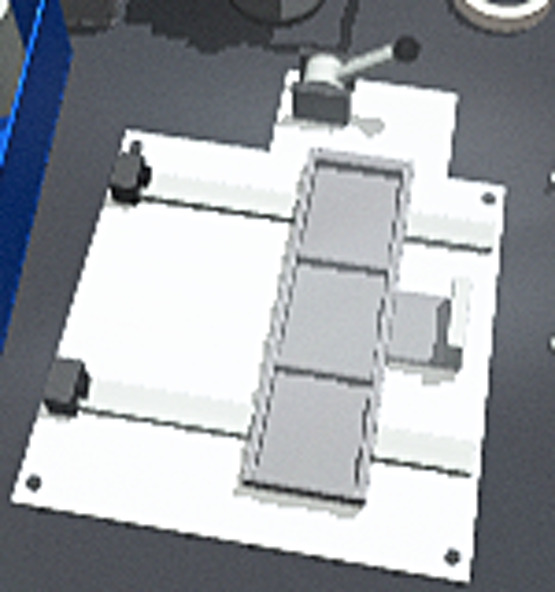

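```bash
python3 - <<'E'
from h import *
t=last('top');s=last('side')
T=lambda x,y:(290+x/5-.4,140+y/5-.4)
TB=lambda x,y:(105+x/4.4-.4,130+y/4.4-.4)
S=lambda x,y:(200+x/5-.4,120+y/5-.4)
SB=lambda x,y:(160+x/3.7-.4,220+y/3.7-.4)
f=lambda a:np.round(a,1)
print('A flange',f(px2w(t,*T(280,304),7)),'captop T',f(px2w(t,*T(296,294),58)),'S',f(px2w(s,*S(285,147),58)),'S flange',f(px2w(s,*S(283,193),7)), tri([(t,*T(296,294)),(s,*S(285,147))]))
print('B flange',f(px2w(t,*T(130,470),7)),'captop T',f(px2w(t,*T(141,468),58)),'S',f(px2w(s,*S(430,249),58)),'S flange',f(px2w(s,*S(424,293),7)), tri([(t,*T(141,468)),(s,*S(430,249))]))
print('portA',f(px2w(t,*T(326,276),22)),'portB',f(px2w(t,*T(90,457),22)), 'S', f(px2w(s,*S(413,310),22)))
for n,p in dict(FL=(97,248),FR=(438,285),NR=(425,397),NL=(80,360)).items(): print(n,f(px2w(t,*TB(*p),36)))
for n,p in dict(FR=(312,152),NR=(412,160),FL=(243,484),NL=(362,500)).items(): print('S',n,f(px2w(s,*SB(*p),36)))
print('tab top L,R',f(px2w(t,*TB(192,438),62)),f(px2w(t,*TB(276,447),62)), 'S',f(px2w(s,*SB(463,281),62)),f(px2w(s,*SB(453,365),62)))
print('ball',tri([(t,*TB(495,376)),(s,*SB(405,48))]))
print('bar L R',tri([(t,*TB(617,358)),(s,*S(350,379))]),tri([(t,*TB(732,367)),(s,*S(357,292))]))
print('lens',tri([(t,*TB(702,65)),(s,*S(52,240))]))
print('tape',px2w(t,*TB(702,508),24),'bottle',tri([(t,*T(357,82)),(s,*S(125,45))]))
E
```

```text
A flange [ 551.7 -370.8    7. ] captop T [ 551.8 -368.6   58. ] S [ 549.9 -368.7   58. ] S flange [ 550.8 -374.8    7. ] [ 550.76952502 -368.41582395   58.48382155]
B flange [ 448.3 -276.7    7. ] captop T [ 448.3 -275.7   58. ] S [ 446.5 -273.3   58. ] S flange [ 446.8 -280.4    7. ] [ 447.31990027 -275.9047253    55.53699216]
portA [ 567.4 -395.8   22. ] portB [ 455.6 -250.4   22. ] S [ 455.3 -249.7   22. ]
FL [588.8 307.4  36. ]
FR [564.1  66.   36. ]
NR [486.   72.9  36. ]
NL [509.8 314.9  36. ]
S FR [561.6  72.6  36. ]
S NR [485.8  74.6  36. ]
S FL [587.1 314.6  36. ]
S NL [511.  319.5  36. ]
tab top L,R [455.6 225.4  62. ] [450.1 168.1  62. ] S [449.2 181.1  62. ] [455.7 239.9  62. ]
ball [495.88403603  16.81934168  99.28866597]
bar L R [501.1462445  -65.32455526 161.75840006] [ 497.71195691 -135.71266034  157.85660041]
lens [ 671.76104205 -116.12669932  209.23753742]
tape [ 412.02175059 -118.6617918    24.        ] bottle [ 663.54739254 -389.20304571  127.45111785]
```

```bash
cat >> h.py <<'E'
from scipy.spatial.transform import Rotation as Ro
def go(x,y,z,yaw,tilt=None):
    st=sensors.sense(); p=np.array(st['tool_pos']); R=Ro.from_euler('xyz',st['tcp_rot'],degrees=True)
    Rt=Ro.from_euler('xyz',[180,0,yaw],degrees=True) if tilt is None else tilt
    d=R.inv().apply(np.array([x,y,z])-p)/1000; rv=(R.inv()*Rt).as_rotvec(degrees=True)
    print('now',p.round(1),np.round(st['tcp_rot'],1),'F',np.round(st['ft_force'],1),'gap',round(st['finger_gap'],1),'t',round(st['time'],2))
    print('row',[float(a) for a in d.round(4)]+[float(a) for a in rv.round(1)])
    return d,rv
E
python3 - <<'E'
from h import *
go(430,150,330,74)
E
```

```text
now [134.2 584.4 238.5] [-179.9   -0.   167.1] F [-0.3  0.7  0.3] gap 85.7 t 0.15
row [-0.3855, -0.3572, -0.091, -0.1, 0.1, 93.1]
```

Call:
move_arm(rows=[[[-0.3855, -0.3572, -0.091, 0, 0, 93.1], [-0.3855, -0.3572, -0.091, 0, 0, 93.1], [-0.3855, -0.3572, -0.091, 0, 0, 93.1], [-0.3855, -0.3572, -0.091, 0, 0, 93.1], [-0.3855, -0.3572, -0.091, 0, 0, 93.1], [-0.3855, -0.3572, -0.091, 0, 0, 93.1], [-0.3855, -0.3572, -0.091, 0, 0, 93.1], [-0.3855, -0.3572, -0.091, 0, 0, 93.1], [-0.3855, -0.3572, -0.091, 0, 0, 93.1], [-0.3855, -0.3572, -0.091, 0, 0, 93.1], [-0.3855, -0.3572, -0.091, 0, 0, 93.1], [-0.3855, -0.3572, -0.091, 0, 0, 93.1], [-0.3855, -0.3572, -0.091, 0, 0, 93.1]]])

```text
time: 1.45
tool_pos: [430.2, 149.7, 330.0]
tcp_rot: [-180.0, 0.0, 73.9]
ft_force: [-0.1, 0.4, -0.3]
finger_gap: 85.0
```

```bash
python3 - <<'E'
from h import *
s=snap('wrist','w1.png',None,1.5);snap('top','t1.png',None,1.5);snap('side','s1.png',None,1.5)
print((-s['R'].T@s['t']).round())
go(420,-250,300,74)
E
```

```text
[454. 230. 465.]
now [429.4 151.2 329.9] [-180.     0.    74.1] F [-0.6  0.6 -0.2] gap 85.4 t 1.6
row [-0.3884, 0.1009, 0.0299, -0.0, 0.0, 0.1]
```

View pics/w1.png

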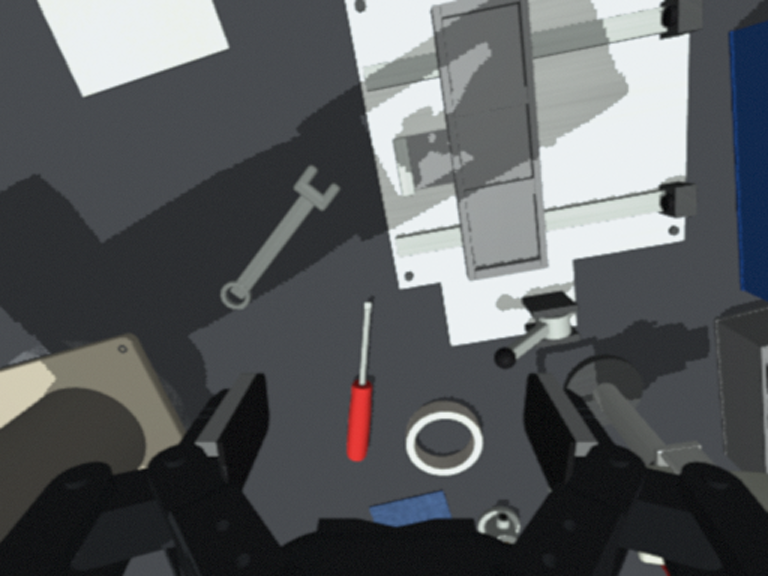

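View pics/t1.png

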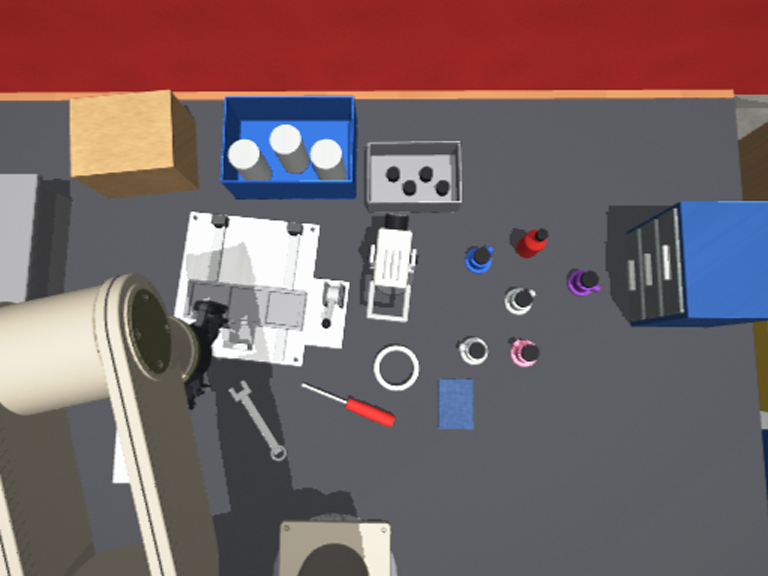

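```bash
python3 - <<'E'
from h import *
w=last('wrist'); save(w['color'],'w1c.png',(250,0,480,250),3.2)
save(last('side')['color'],'s1c.png',(160,220,310,380),3.7)
E
```

```text
(no output)
```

View pics/w1c.png

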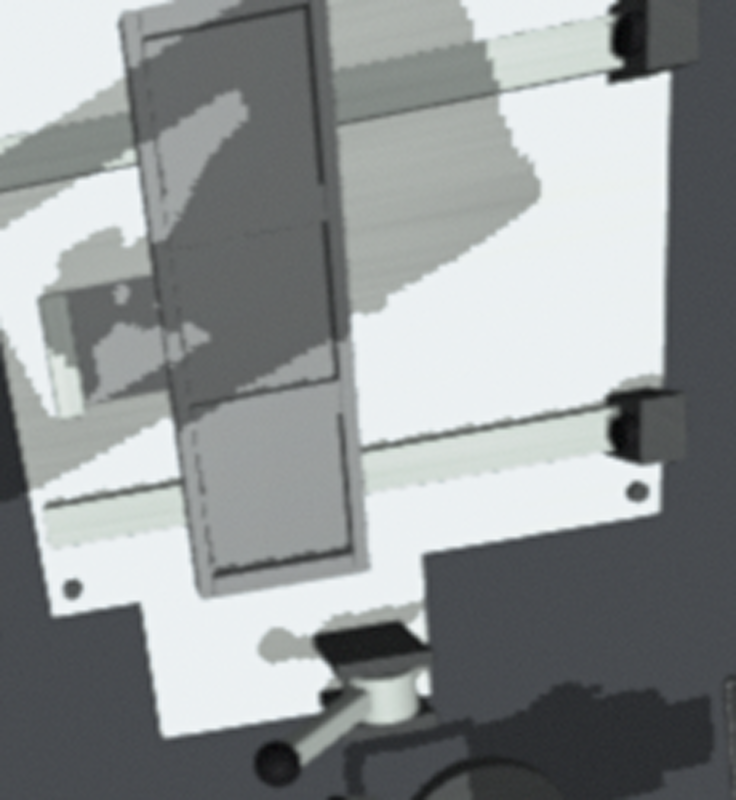

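```bash
python3 - <<'E'
from h import *
t=last('top');s=last('side');w=last('wrist')
W=lambda x,y:(250+x/3.2-.4,y/3.2-.4)
f=lambda a:np.round(a,1)
for n,p in dict(NR=(200,597),FR=(369,571),NL=(121,18)).items(): print(n,f(px2w(w,*W(*p),36)))
print('tab near L,R',f(px2w(w,*W(39,297),62)),f(px2w(w,*W(60,416),62)),'far',f(px2w(w,*W(83,411),62)))
TB=lambda x,y:(105+x/4.4-.4,130+y/4.4-.4)
SB=lambda x,y:(160+x/3.7-.4,220+y/3.7-.4)
print('ball',tri([(last('top'),*TB(495,376)),(s,*SB(405,48)),(w,*W(278,764))]))
# pocket dirs
for th in (-5.8,):
  c=np.array([537,192.5]);a=np.radians(th);X=np.array([np.cos(a),np.sin(a)]);Y=np.array([-np.sin(a),np.cos(a)])
  for i in(-1,0,1): print(c+80*i*Y)
  print('tab',c-85*X)
E
```

```text
NR [486.   77.1  36. ]
FR [564.7  67.8  36. ]
NL [510.2 318.   36. ]
tab near L,R [450.6 227.3  62. ] [445.9 179.6  62. ] far [455.7 179.   62. ]
ball [496.0434101   16.92387084  99.03127304]
[528.91549623 112.90954329]
[537.  192.5]
[545.08450377 272.09045671]
tab [452.43513975 201.08978526]
```

Call:
move_arm(rows=[[[-0.3884, 0.1009, 0.0299, 0, 0, 0], [-0.3884, 0.1009, 0.0299, 0, 0, 0], [-0.3884, 0.1009, 0.0299, 0, 0, 0], [-0.3884, 0.1009, 0.0299, 0, 0, 0], [-0.3884, 0.1009, 0.0299, 0, 0, 0], [-0.3884, 0.1009, 0.0299, 0, 0, 0], [-0.3884, 0.1009, 0.0299, 0, 0, 0], [-0.3884, 0.1009, 0.0299, 0, 0, 0], [-0.3884, 0.1009, 0.0299, 0, 0, 0], [-0.3884, 0.1009, 0.0299, 0, 0, 0]]])

```text
time: 2.6
tool_pos: [419.6, -250.6, 299.7]
tcp_rot: [-179.9, -0.1, 73.9]
ft_force: [0.6, 0.5, -0.6]
finger_gap: 85.4
```

```bash
python3 - <<'E'
from h import *
s=snap('wrist','w2.png',None,1.5);snap('top','t2.png',None,1.5)
go(447.5,-275.5,120,74)
go(447.5,-275.5,26,74)
E
```

```text
now [ 420.1 -249.3  300.4] [-180.    -0.    74.1] F [0.4 0.3 0.4] gap 85.3 t 2.7
row [-0.0178, 0.0335, 0.1804, -0.0, -0.0, 0.1]
now [ 420.1 -249.3  300.4] [-180.    -0.    74.1] F [0.4 0.3 0.4] gap 85.3 t 2.7
row [-0.0179, 0.0336, 0.2744, -0.0, -0.0, 0.1]
```

View pics/w2.png

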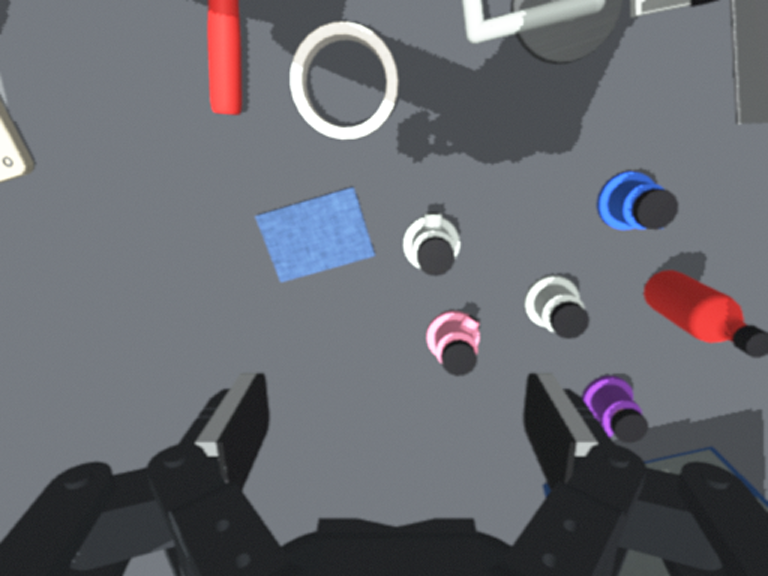

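```bash
python3 - <<'E'
from h import *
w=last('wrist');t=last('top')
for n,f,c in (('B',(432,243),(436,255)),('A',(554,304),(569,319))):
    print(n,px2w(w,f[0]/1.5-.3,f[1]/1.5-.3,7).round(1),px2w(w,c[0]/1.5-.3,c[1]/1.5-.3,58).round(1))
print('pink',px2w(w,455/1.5,337/1.5,7))
E
```

```text
B [ 449.4 -275.9    7. ] [ 449.3 -274.6   58. ]
A [ 553.  -371.8    7. ] [ 550.7 -366.    58. ]
pink [ 447.59294355 -380.53930823    7.        ]
```

View pics/t2.png

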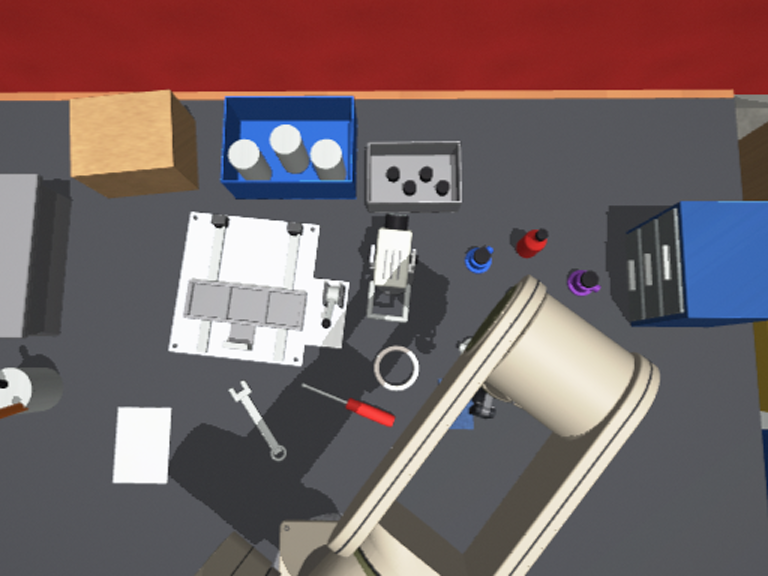

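Wrist view: B's flange is at (432,243) and A's at (554,304), both white. The blue (630,200), pink (455,337) and purple (612,400) lookalikes are not wanted. All three cameras agree on B, so I go down on it.

Call:
move_arm(rows=[[[-0.0175, 0.0345, 0.05, 0, 0, 0], [-0.0175, 0.0345, 0.1, 0, 0, 0], [-0.0175, 0.0345, 0.15, 0, 0, 0], [-0.0175, 0.0345, 0.19, 0, 0, 0], [-0.0175, 0.0345, 0.22, 0, 0, 0], [-0.0175, 0.0345, 0.24, 0, 0, 0], [-0.0175, 0.0345, 0.255, 0, 0, 0], [-0.0175, 0.0345, 0.265, 0, 0, 0], [-0.0175, 0.0345, 0.272, 0, 0, 0], [-0.0175, 0.0345, 0.274, 0, 0, 0], [-0.0175, 0.0345, 0.274, 0, 0, 0]]])

```text
time: 3.8
tool_pos: [448.6, -277.4, 27.0]
tcp_rot: [179.9, 0.0, 74.0]
ft_force: [-0.1, -1.1, 0.6]
finger_gap: 85.6
```

Call:
move_arm(rows=[[[0, 0, 0, 0, 0, 0], [0, 0, 0, 0, 0, 0], [0, 0, 0, 0, 0, 0], [0, 0, 0, 0, 0, 0], [0, 0, 0, 0, 0, 0], [0, 0, 0, 0, 0, 0], [0, 0, 0, 0, 0, 0], [0, 0, 0, 0, 0, 0]]], grip=0, newtons=60)

```text
time: 4.6
tool_pos: [448.6, -277.7, 27.2]
tcp_rot: [179.9, 0.0, 74.0]
ft_force: [-1.3, 0.1, 5.5]
finger_gap: 38.7
```

```bash
python3 - <<'E'
from h import *
s=snap('wrist','w3.png',None,1.5);snap('side','s3.png',(200,120,340,240),5)
go(447.5,-275.5,26,74)
E
```

```text
now [ 448.6 -277.7   27.3] [179.9   0.   74. ] F [-0.3 -0.2  6.5] gap 38.1 t 4.7
row [0.0018, -0.0017, 0.0013, 0.1, 0.0, -0.0]
```

View pics/w3.png

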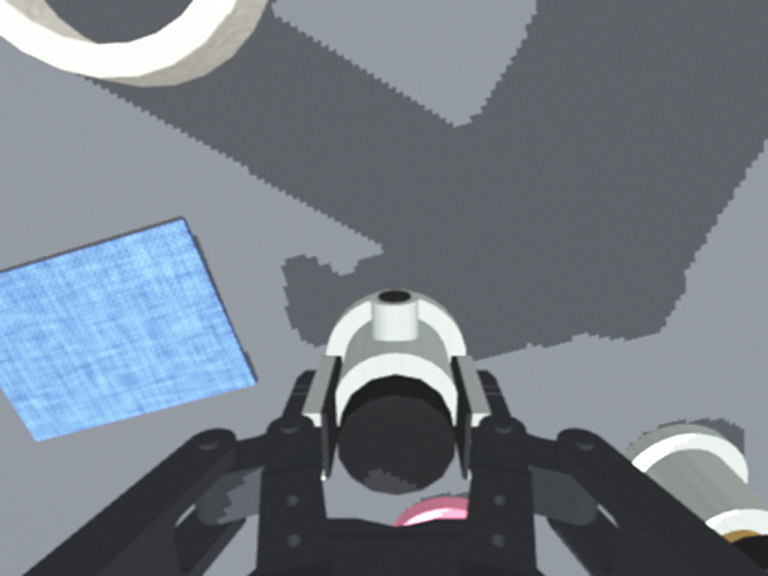

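View pics/s3.png

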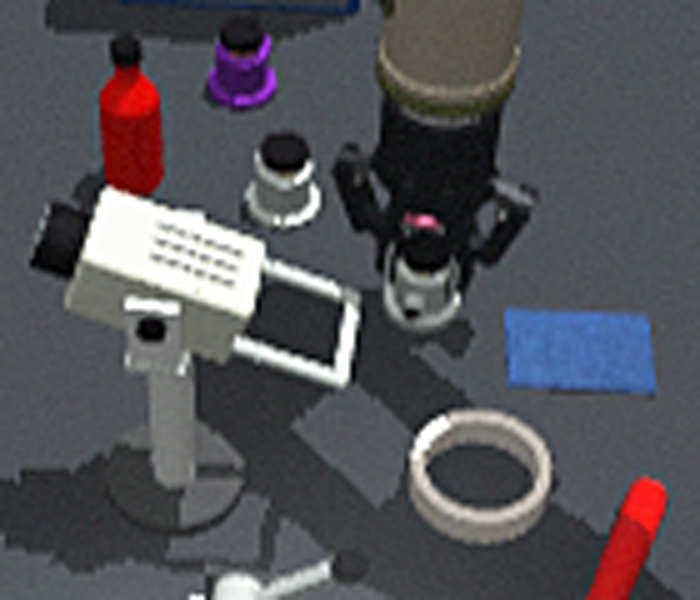

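```bash
python3 - <<'E'
from h import *
w=last('wrist');st=sensors.sense();p=st['tool_pos'];R=Ro.from_euler('xyz',st['tcp_rot'],degrees=True)
for h in (-30,-20,-10,0,8,14,20):
    print(h,[(w2px(w,p+R.apply([x,y,h]))*1.5).round() for x,y in ((11,-19.5),(11,19.5),(-11,19.5))])
save(w['color'],'w3c.png',(190,180,340,350),4)
E
```

```text
-30 [array([321., 413.]), array([464., 413.]), array([460., 478.])]
-20 [array([327., 393.]), array([459., 393.]), array([456., 455.])]
-10 [array([331., 376.]), array([455., 376.]), array([452., 435.])]
0 [array([335., 361.]), array([451., 361.]), array([448., 417.])]
8 [array([338., 350.]), array([448., 350.]), array([446., 404.])]
14 [array([340., 343.]), array([446., 343.]), array([444., 395.])]
20 [array([342., 336.]), array([445., 336.]), array([443., 387.])]
```

View pics/w3c.png

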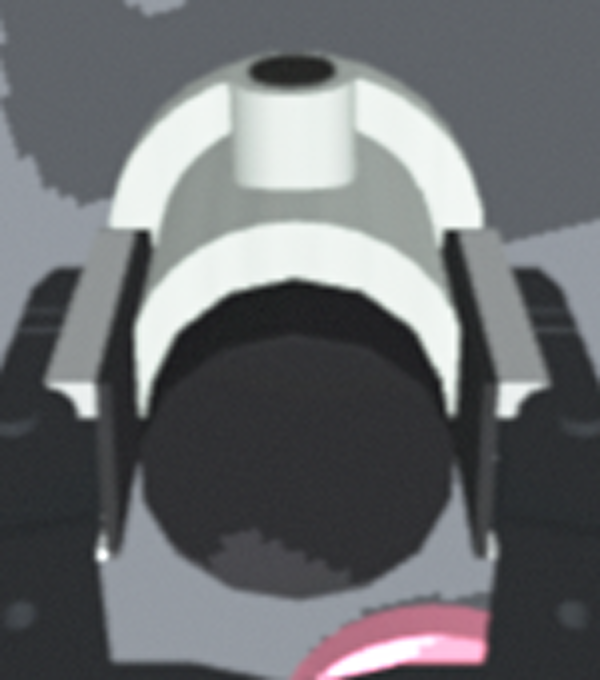

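Call:
move_arm(rows=[[[0, 0, 0, 0, 0, 0], [0, 0, 0, 0, 0, 0], [0, 0, 0, 0, 0, 0], [0, 0, 0.004, 0, 0, 0], [0, 0, 0.008, 0, 0, 0], [0, 0, 0.011, 0, 0, 0], [0, 0, 0.011, 0, 0, 0]]], grip=0.7)

```text
time: 5.4
tool_pos: [447.5, -276.7, 14.5]
tcp_rot: [-179.9, -0.0, 74.0]
ft_force: [-0.2, 1.4, -0.6]
finger_gap: 59.6
```

Call:
move_arm(rows=[[[0, 0, 0, 0, 0, 0], [0, 0, 0, 0, 0, 0], [0, 0, 0, 0, 0, 0], [0, 0, 0, 0, 0, 0], [0, 0, 0, 0, 0, 0], [0, 0, 0, 0, 0, 0], [0, 0, 0, 0, 0, 0]]], grip=0, newtons=60)

```text
time: 6.1
tool_pos: [448.3, -277.3, 15.7]
tcp_rot: [180.0, 0.0, 74.0]
ft_force: [-0.2, -0.0, 3.6]
finger_gap: 38.0
```

Call:
move_arm(rows=[[[0, 0, -0.003, 0, 0, 0], [0, 0, -0.008, 0, 0, 0], [0, 0, -0.02, 0, 0, 0], [0, 0, -0.04, 0, 0, 0], [0, 0, -0.07, 0, 0, 0], [0, 0, -0.1, 0, 0, 0], [0, 0, -0.14, 0, 0, 0], [0, 0, -0.19, 0, 0, 0], [0, 0, -0.23, 0, 0, 0], [0, 0, -0.27, 0, 0, 0], [0, 0, -0.27, 0, 0, 0]]])

```text
time: 7.2
tool_pos: [450.2, -278.8, 293.9]
tcp_rot: [179.3, 0.3, 74.0]
ft_force: [-0.3, -1.5, -0.6]
finger_gap: 38.4
```

```bash
python3 - <<'E'
from h import *
go(545.5,273.4,290,74)
E
```

```text
now [ 450.2 -278.8  293.9] [179.3   0.3  74. ] F [-0.3 -1.5 -0.6] gap 38.4 t 7.2
row [0.5571, -0.061, 0.0008, 0.7, 0.3, -0.0]
```

Call:
move_arm(rows=[[[0.01, -0.001, 0, 0, 0, 0], [0.035, -0.004, 0, 0, 0, 0], [0.07, -0.008, 0, 0, 0, 0], [0.11, -0.012, 0, 0, 0, 0], [0.15, -0.016, 0, 0, 0, 0], [0.19, -0.021, 0, 0, 0, 0], [0.23, -0.025, 0, 0, 0, 0], [0.27, -0.03, 0, 0, 0, 0], [0.31, -0.034, 0, 0, 0, 0], [0.35, -0.038, 0, 0, 0, 0], [0.39, -0.043, 0, 0, 0, 0], [0.43, -0.047, 0, 0, 0, 0], [0.47, -0.051, 0, 0, 0, 0], [0.505, -0.055, 0, 0, 0, 0], [0.53, -0.058, 0, 0, 0, 0], [0.547, -0.06, 0, 0, 0, 0], [0.555, -0.061, 0, 0, 0, 0], [0.557, -0.061, 0, 0, 0, 0], [0.557, -0.061, 0, 0, 0, 0]]])

```text
time: 9.1
tool_pos: [543.2, 274.3, 285.0]
tcp_rot: [-180.0, 0.0, 73.9]
ft_force: [-0.7, -0.7, -1.4]
finger_gap: 38.6
```

```bash
python3 - <<'E'
from h import *
snap('wrist','w4.png',None,1.5);snap('side','s4.png',None,1.5);snap('top','t4.png',None,1.5)
go(545.5,273.4,70,74)
E
```

```text
now [543.5 273.9 285.6] [180.    0.   73.9] F [-0.4 -0.3 -2. ] gap 38.5 t 9.25
row [0.0001, 0.002, 0.2156, 0.0, 0.0, -0.1]
```

View pics/w4.png

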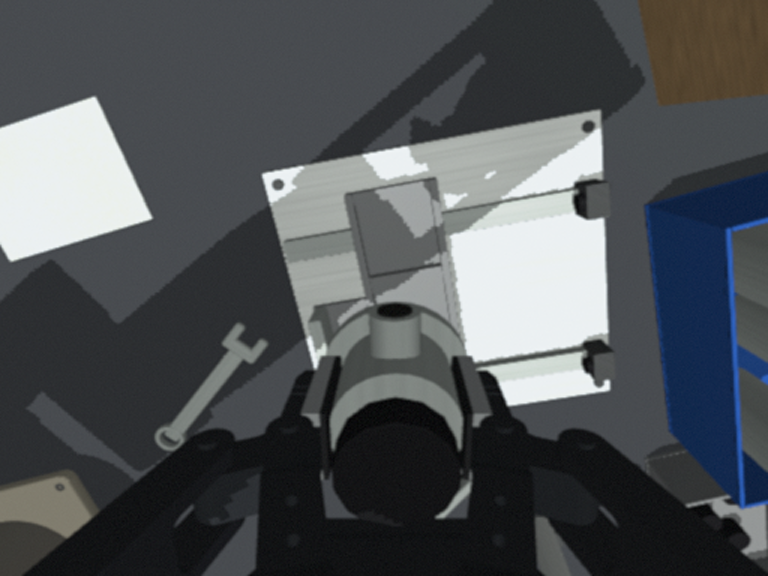

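View pics/s4.png

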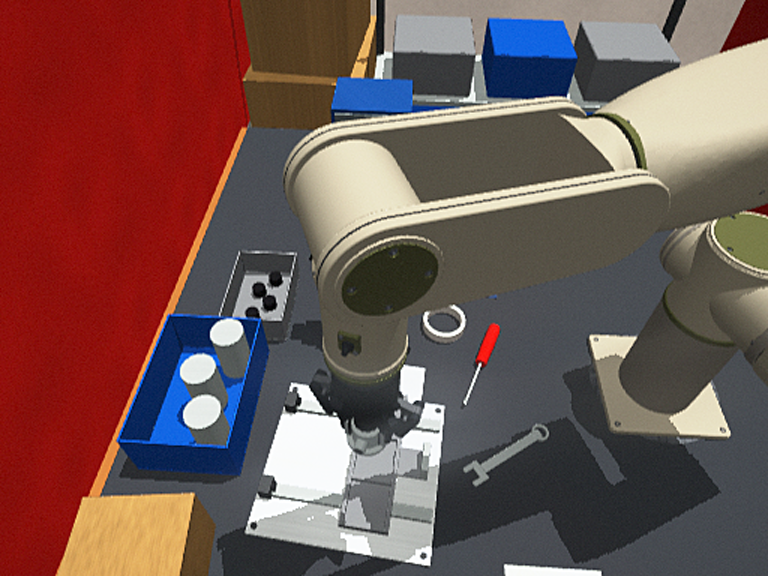

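```bash
python3 - <<'E'
from h import *
w=last('wrist');save(w['color'],'w4c.png',(220,100,320,220),6)
go(545,271.8,46,74)
E
```

```text
now [543.5 273.9 285.6] [180.    0.   73.9] F [-0.4 -0.3 -2. ] gap 38.5 t 9.25
row [-0.0016, 0.002, 0.2396, 0.0, 0.0, -0.1]
```

View pics/w4c.png

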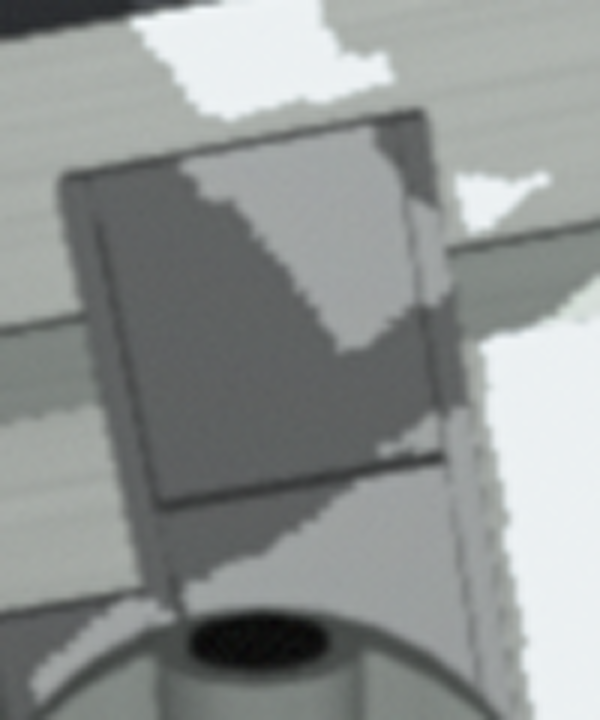

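```bash
python3 - <<'E'
from h import *
w=last('wrist')
W=lambda x,y:(220+x/6-.4,100+y/6-.4)
nl=px2w(w,*W(62,178),36);fl=px2w(w,*W(425,112),36);print(nl,fl)
# wall between p3/p2: near/far
print('div',px2w(w,*W(165,507),36),px2w(w,*W(445,460),36))
E
```

```text
[512.55522719 320.16441201  36.        ] [589.73667673 312.21155008  36.        ]
div [512.14658183 244.4191777   36.        ] [575.25738492 237.73206511  36.        ]
```

Call:
move_arm(rows=[[[-0.0014, 0.0028, 0.02, 0, 0, 0], [-0.0014, 0.0028, 0.06, 0, 0, 0], [-0.0014, 0.0028, 0.1, 0, 0, 0], [-0.0014, 0.0028, 0.14, 0, 0, 0], [-0.0014, 0.0028, 0.17, 0, 0, 0], [-0.0014, 0.0028, 0.195, 0, 0, 0], [-0.0014, 0.0028, 0.21, 0, 0, 0], [-0.0014, 0.0028, 0.22, 0, 0, 0], [-0.0014, 0.0028, 0.228, 0, 0, 0], [-0.0014, 0.0028, 0.233, 0, 0, 0], [-0.0014, 0.0028, 0.236, 0, 0, 0], [-0.0014, 0.0028, 0.239, 0, 0, 0], [-0.0014, 0.0028, 0.241, 0, 0, 0], [-0.0014, 0.0028, 0.242, 0, 0, 0], [-0.0014, 0.0028, 0.242, 0, 0, 0]]])

```text
time: 10.75
tool_pos: [545.6, 272.9, 43.5]
tcp_rot: [180.0, -0.0, 74.0]
ft_force: [-0.7, -0.3, -2.7]
finger_gap: 38.3
```

```bash
python3 - <<'E'
from h import *
snap('wrist','w5.png',None,1.5);snap('side','s5.png',(160,220,310,380),3.7)
go(545.8,271.8,41.7,74)
E
```

```text
now [545.7 272.9  43.6] [180.  -0.  74.] F [-0.4 -1.  -1.5] gap 38.5 t 10.85
row [-0.0011, 0.0004, 0.0019, 0.0, -0.0, -0.0]
```

View pics/w5.png

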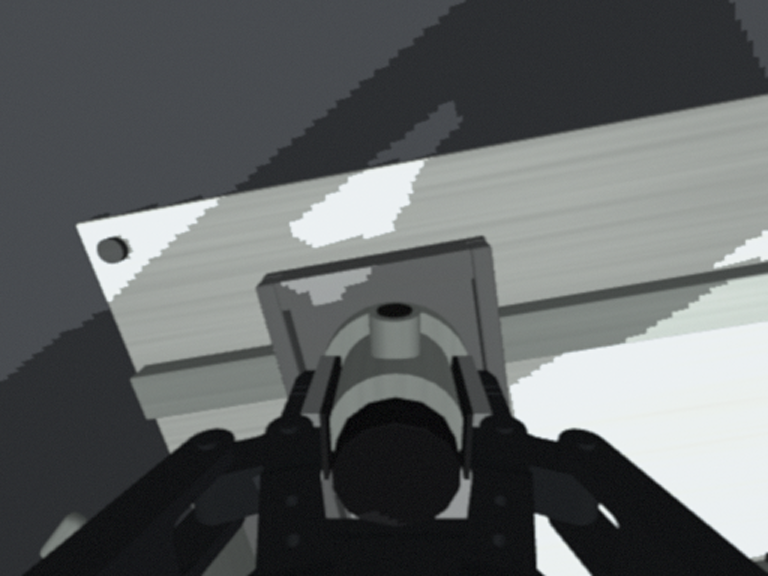

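View pics/s5.png

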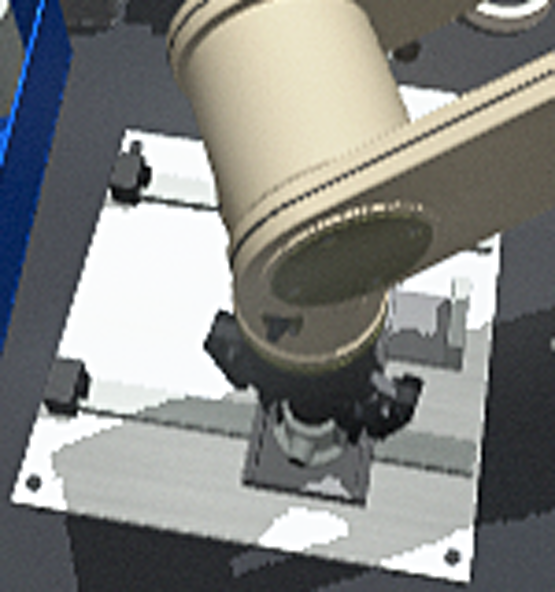

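Call:
move_arm(rows=[[[-0.001, 0, 0.001, 0, 0, 0], [-0.001, 0, 0.0015, 0, 0, 0], [-0.001, 0, 0.002, 0, 0, 0], [-0.001, 0, 0.0025, 0, 0, 0], [-0.001, 0, 0.0025, 0, 0, 0]]])

```text
time: 11.35
tool_pos: [545.7, 271.8, 41.7]
tcp_rot: [180.0, -0.0, 74.0]
ft_force: [-1.8, -1.6, 4.8]
finger_gap: 38.4
```

Call:
move_arm(rows=[[[0, 0, 0, 0, 0, 0], [0, 0, 0, 0, 0, 0], [0, 0, 0, 0, 0, 0], [0, 0, 0, 0, 0, 0], [0, 0, -0.003, 0, 0, 0], [0, 0, -0.01, 0, 0, 0], [0, 0, -0.02, 0, 0, 0], [0, 0, -0.04, 0, 0, 0], [0, 0, -0.06, 0, 0, 0], [0, 0, -0.07, 0, 0, 0], [0, 0, -0.07, 0, 0, 0]]], grip=0.72)

```text
time: 12.45
tool_pos: [546.9, 272.6, 113.8]
tcp_rot: [179.8, -0.2, 74.0]
ft_force: [0.4, 0.5, 0.3]
finger_gap: 61.4
```

```bash
python3 - <<'E'
from h import *
snap('wrist','w6.png',None,1.5)
go(546.6,273.2,100,74)
E
```

```text
now [546.1 272.2 112.1] [ 1.799e+02 -1.000e-01  7.400e+01] F [-0.1 -0.3 -0.7] gap 61.5 t 12.5
row [0.0011, 0.0002, 0.0121, 0.1, -0.1, -0.0]
```

View pics/w6.png

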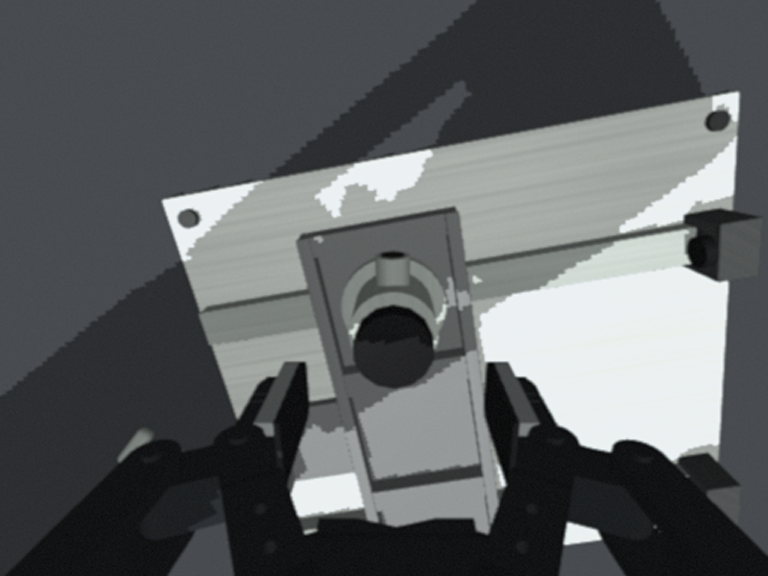

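Call:
move_arm(rows=[[[0.001, 0, 0, 0, 0, 0], [0.001, 0, 0, 0, 0, 0], [0.001, 0, 0, 0, 0, 0], [0.001, 0, 0, 0, 0, 0], [0.001, 0, 0, 0, 0, 0], [0.001, 0, 0, 0, 0, 0], [0.001, 0, 0, 0, 0, 0], [0.001, 0, 0, 0, 0, 0], [0.001, 0, 0.005, 0, 0, 0], [0.001, 0, 0.01, 0, 0, 0], [0.001, 0, 0.014, 0, 0, 0], [0.001, 0, 0.016, 0, 0, 0], [0.001, 0, 0.018, 0, 0, 0], [0.001, 0, 0.019, 0, 0, 0], [0.001, 0, 0.019, 0, 0, 0]]], grip=0, newtons=30)

```text
time: 14.0
tool_pos: [545.6, 272.9, 91.8]
tcp_rot: [-180.0, 0.0, 74.0]
ft_force: [0.4, -0.5, 0.2]
finger_gap: 0.3
```

Call:
move_arm(rows=[[[0, 0, 0.001, 0, 0, 0], [0, 0, 0.002, 0, 0, 0], [0, 0, 0.003, 0, 0, 0], [0, 0, 0.004, 0, 0, 0], [0, 0, 0.004, 0, 0, 0]]])

```text
time: 14.5
tool_pos: [545.9, 273.0, 88.7]
tcp_rot: [180.0, -0.0, 74.0]
ft_force: [-1.5, -0.2, 5.0]
finger_gap: -0.1
```

Call:
move_arm(rows=[[[0, 0, 0.001, 0, 0, 0], [0, 0, 0.002, 0, 0, 0], [0, 0, 0.003, 0, 0, 0], [0, 0, 0.004, 0, 0, 0], [0, 0, 0.004, 0, 0, 0]]])

```text
time: 15.0
tool_pos: [546.1, 273.0, 85.0]
tcp_rot: [179.9, -0.0, 74.0]
ft_force: [-2.5, -0.9, 6.6]
finger_gap: 0.2
```

Call:
move_arm(rows=[[[0, 0, 0.0005, 0, 0, 0], [0, 0, 0.001, 0, 0, 0], [0, 0, 0.0015, 0, 0, 0], [0, 0, 0.0015, 0, 0, 0]]])

```text
time: 15.4
tool_pos: [547.2, 272.9, 85.0]
tcp_rot: [179.8, -0.1, 74.0]
ft_force: [-3.5, -4.0, 13.1]
finger_gap: -0.1
```

Call:
move_arm(rows=[[[0, 0, 0.0005, 0, 0, 0], [0, 0, 0.001, 0, 0, 0], [0, 0, 0.001, 0, 0, 0], [0, 0, 0.001, 0, 0, 0]]])

```text
time: 15.8
tool_pos: [547.9, 272.9, 84.9]
tcp_rot: [179.7, -0.1, 74.0]
ft_force: [-2.4, -4.9, 18.6]
finger_gap: -0.1
```

Call:
move_arm(rows=[[[0, 0, -0.003, 0, 0, 0], [0, 0, -0.01, 0, 0, 0], [0, 0, -0.03, 0, 0, 0], [0, 0, -0.06, 0, 0, 0], [0, 0, -0.1, 0, 0, 0], [0, 0, -0.15, 0, 0, 0], [0, 0, -0.2, 0, 0, 0], [0, 0, -0.22, 0, 0, 0], [0, 0, -0.22, 0, 0, 0]]], grip=1)

```text
time: 16.7
tool_pos: [547.3, 273.7, 307.0]
tcp_rot: [179.6, -0.3, 74.0]
ft_force: [1.1, 0.7, -0.8]
finger_gap: 85.3
```

```bash
python3 - <<'E'
from h import *
snap('wrist','w7.png',None,1.5);snap('side','s7.png',(160,220,310,380),3.7);snap('top','t7.png',(290,140,420,260),5)
go(440,-100,310,122)
E
```

```text
now [545.  272.7 299.7] [-1.799e+02  1.000e-01  7.400e+01] F [-0.5  0.1 -0.2] gap 85.4 t 16.85
row [-0.3873, 0.002, -0.0098, -0.1, 0.0, -48.0]
```

View pics/w7.png

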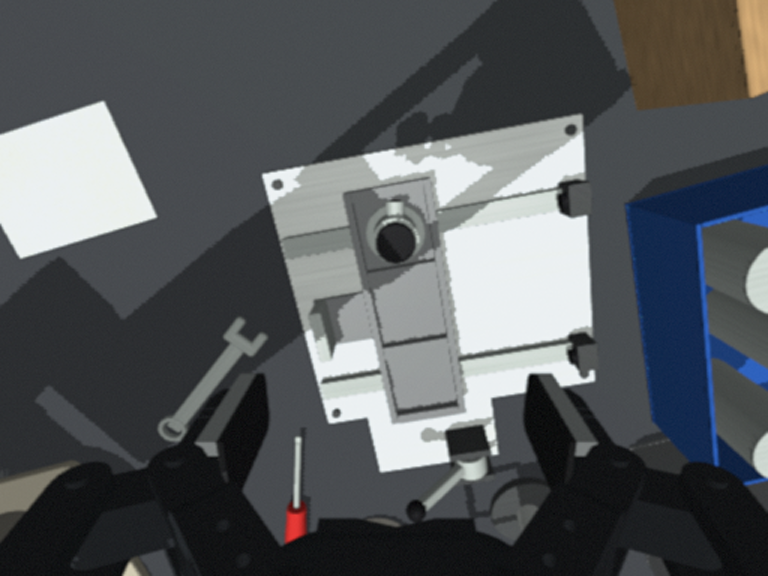

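View pics/t7.png

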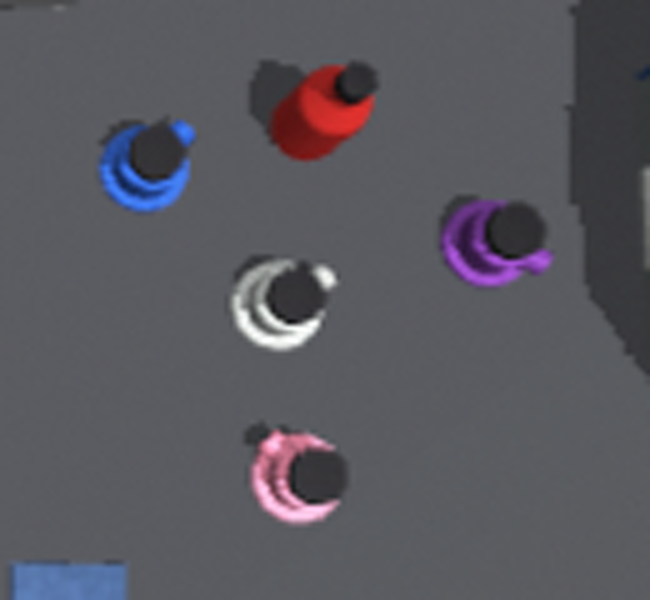

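View pics/s7.png

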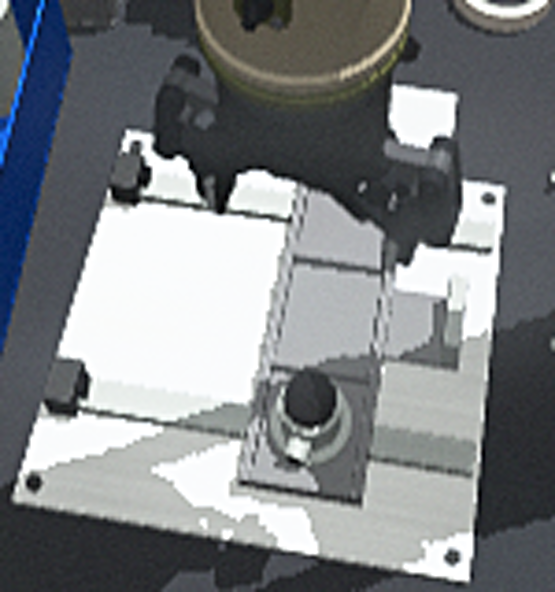

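```bash
python3 - <<'E'
from h import *
go(551.5,-369.5,300,122)
E
```

```text
now [545.  272.7 299.7] [-1.799e+02  1.000e-01  7.400e+01] F [-0.5  0.1 -0.2] gap 85.4 t 16.85
row [-0.6155, 0.1836, 0.0002, -0.1, 0.0, -48.0]
```

Call:
move_arm(rows=[[[-0.02, 0.006, -0.02, 0, 0, -2], [-0.06, 0.018, -0.03, 0, 0, -5], [-0.1, 0.03, -0.03, 0, 0, -8], [-0.145, 0.043, -0.03, 0, 0, -12], [-0.19, 0.057, -0.03, 0, 0, -15], [-0.235, 0.07, -0.03, 0, 0, -18], [-0.28, 0.084, -0.03, 0, 0, -22], [-0.325, 0.097, -0.03, 0, 0, -25], [-0.37, 0.11, -0.03, 0, 0, -29], [-0.415, 0.124, -0.03, 0, 0, -33], [-0.46, 0.137, -0.03, 0, 0, -36], [-0.505, 0.151, -0.03, 0, 0, -40], [-0.55, 0.164, -0.02, 0, 0, -43], [-0.585, 0.175, -0.01, 0, 0, -46], [-0.606, 0.181, 0, 0, 0, -48], [-0.6155, 0.1836, 0, 0, 0, -48], [-0.6155, 0.1836, 0, 0, 0, -48]]])

```text
time: 18.55
tool_pos: [551.1, -369.7, 299.0]
tcp_rot: [-179.9, -0.2, 121.8]
ft_force: [-1.2, -0.0, 0.7]
finger_gap: 85.7
```

```bash
python3 - <<'E'
from h import *
snap('wrist','w8.png',None,1.5)
go(551.5,-369.5,15.5,122)
E
```

```text
now [ 551.7 -368.8  300.3] [-1.800e+02 -1.000e-01  1.219e+02] F [-0.2  1.2  0.6] gap 85.3 t 18.6
row [-0.0011, -0.0005, 0.2848, -0.0, -0.1, -0.1]
```

View pics/w8.png

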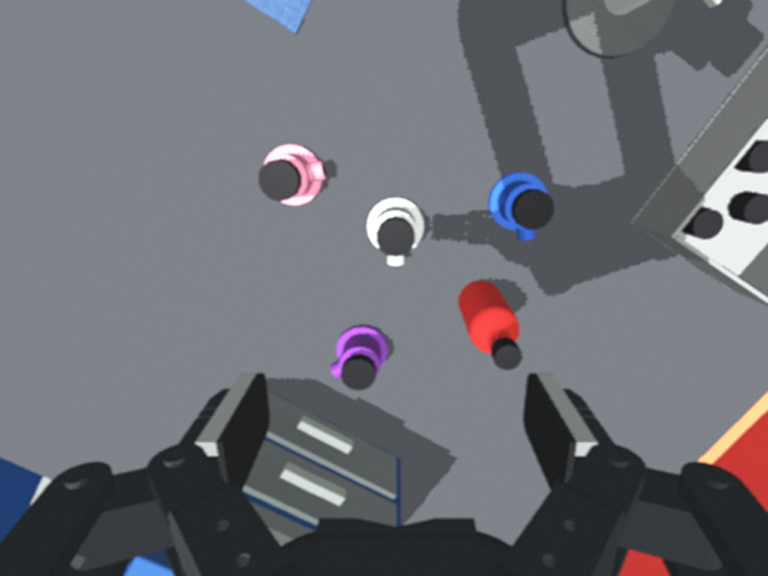

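```bash
python3 - <<'E'
from h import *
w=last('wrist')
print(px2w(w,396/1.5-.3,225/1.5-.3,7),px2w(w,396/1.5-.3,236/1.5-.3,58))
E
```

```text
[ 551.37672333 -367.86142878    7.        ] [ 551.32508881 -367.71419932   58.        ]
```

Call:
move_arm(rows=[[[0, 0, 0.03, 0, 0, 0], [0, 0, 0.08, 0, 0, 0], [0, 0, 0.13, 0, 0, 0], [0, 0, 0.175, 0, 0, 0], [0, 0, 0.21, 0, 0, 0], [0, 0, 0.24, 0, 0, 0], [0, 0, 0.26, 0, 0, 0], [0, 0, 0.275, 0, 0, 0], [0, 0, 0.282, 0, 0, 0], [0, 0, 0.285, 0, 0, 0], [0, 0, 0.285, 0, 0, 0]]])

```text
time: 19.7
tool_pos: [552.7, -369.5, 17.4]
tcp_rot: [180.0, 0.1, 122.0]
ft_force: [0.4, -0.7, 0.5]
finger_gap: 85.3
```

Call:
move_arm(rows=[[[0, 0, 0, 0, 0, 0], [0, 0, 0, 0, 0, 0], [0, 0, 0, 0, 0, 0], [0, 0, 0, 0, 0, 0], [0, 0, 0, 0, 0, 0], [0, 0, 0, 0, 0, 0], [0, 0, 0, 0, 0, 0], [0, 0, 0, 0, 0, 0]]], grip=0, newtons=60)

```text
time: 20.5
tool_pos: [552.6, -370.0, 17.5]
tcp_rot: [180.0, 0.1, 122.0]
ft_force: [-1.0, 0.4, 5.9]
finger_gap: 38.2
```

```bash
python3 - <<'E'
from h import *
snap('wrist','w9.png',None,1.5)
go(551.5,-369.5,15.5,122)
E
```

```text
now [ 552.6 -370.    17.5] [1.80e+02 1.00e-01 1.22e+02] F [-0.4 -0.6  5.1] gap 38.2 t 20.55
row [0.001, -0.0007, 0.002, 0.0, 0.1, -0.0]
```

View pics/w9.png

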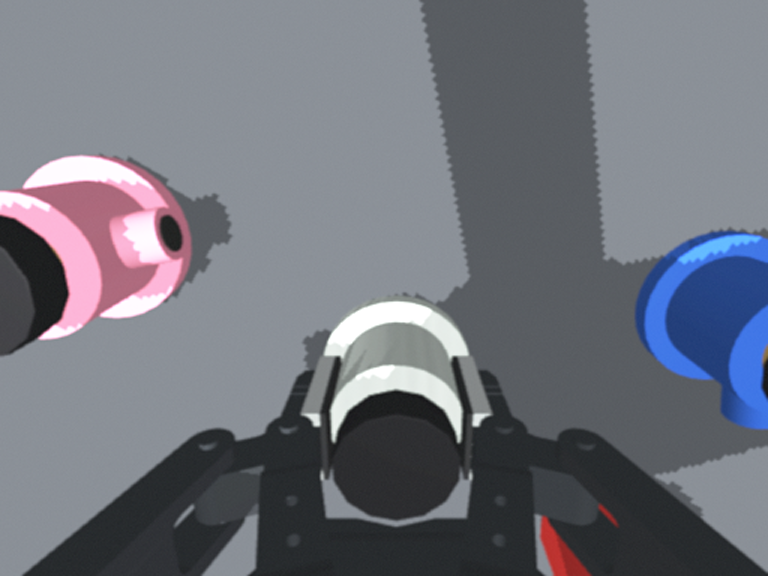

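Call:
move_arm(rows=[[[0, 0, -0.003, 0, 0, 0], [0, 0, -0.008, 0, 0, 0], [0, 0, -0.02, 0, 0, 0], [0, 0, -0.04, 0, 0, 0], [0, 0, -0.07, 0, 0, 0], [0, 0, -0.1, 0, 0, 0], [0, 0, -0.14, 0, 0, 0], [0, 0, -0.18, 0, 0, 0], [0, 0, -0.22, 0, 0, 0], [0, 0, -0.26, 0, 0, 0], [0, 0, -0.28, 0, 0, 0], [0, 0, -0.29, 0, 0, 0], [0, 0, -0.29, 0, 0, 0]]])

```text
time: 21.85
tool_pos: [552.4, -369.7, 308.4]
tcp_rot: [179.9, 0.2, 122.0]
ft_force: [-0.1, -0.5, -2.8]
finger_gap: 38.6
```

```bash
python3 - <<'E'
from h import *
d,rv=go(531.3,112.4,305,122)
print((d/16).round(4))
E
```

```text
now [ 552.4 -369.7  308.4] [179.9   0.2 122. ] F [-0.1 -0.5 -2.8] gap 38.6 t 21.85
row [0.4202, 0.2373, 0.0025, 0.1, 0.2, -0.0]
[0.0263 0.0148 0.0002]
```

Call:
move_arm(rows=[[[0.008, 0.0045, 0, 0, 0, 0], [0.03, 0.017, 0, 0, 0, 0], [0.06, 0.034, 0, 0, 0, 0], [0.093, 0.0525, 0, 0, 0, 0], [0.127, 0.0717, 0, 0, 0, 0], [0.162, 0.0915, 0, 0, 0, 0], [0.197, 0.111, 0, 0, 0, 0], [0.232, 0.131, 0, 0, 0, 0], [0.267, 0.151, 0, 0, 0, 0], [0.302, 0.1705, 0, 0, 0, 0], [0.335, 0.189, 0, 0, 0, 0], [0.364, 0.2055, 0, 0, 0, 0], [0.39, 0.22, 0, 0, 0, 0], [0.407, 0.23, 0, 0, 0, 0], [0.417, 0.2355, 0, 0, 0, 0], [0.4202, 0.2373, 0, 0, 0, 0], [0.4202, 0.2373, 0, 0, 0, 0]]])

```text
time: 23.55
tool_pos: [530.5, 112.7, 305.4]
tcp_rot: [-179.9, -0.0, 122.0]
ft_force: [-0.4, -0.2, -2.0]
finger_gap: 38.4
```

```bash
python3 - <<'E'
from h import *
snap('wrist','w10.png',None,1.5)
go(531.3,112.4,46,122)
E
```

```text
now [530.7 112.1 305.7] [-179.9   -0.   121.9] F [ 0.   0.2 -2.4] gap 38.7 t 23.6
row [-0.0001, 0.001, 0.2597, -0.1, -0.0, -0.1]
```

View pics/w10.png

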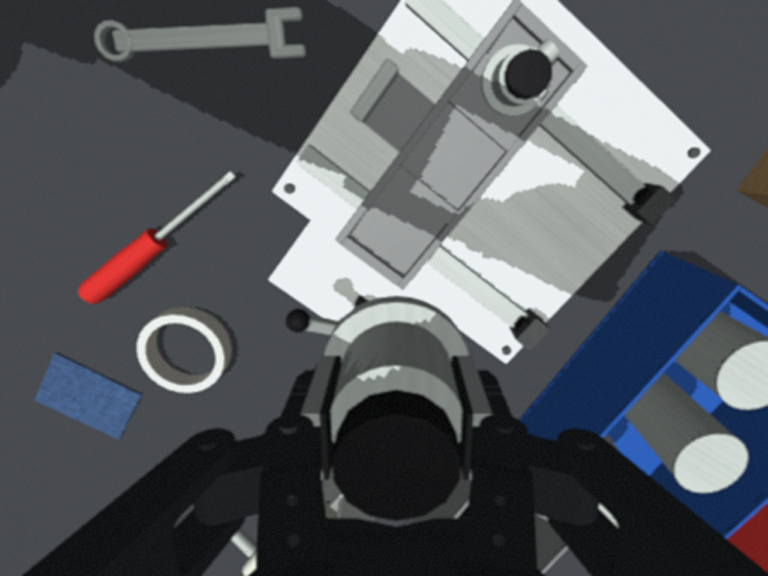

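```bash
python3 - <<'E'
from h import *
w=last('wrist')
a=px2w(w,338/1.5-.3,240/1.5-.3,36);b=px2w(w,403/1.5-.3,288/1.5-.3,36);print(a,b,(a+b)[:2]/2+43*np.array([.1,.995]))
E
```

```text
[491.09770429  77.16152196  36.        ] [566.79091242  69.47029523  36.        ] [533.24430835 116.10090859]
```

Call:
move_arm(rows=[[[0.0003, 0.0017, 0.02, 0, 0, 0], [0.0003, 0.0017, 0.06, 0, 0, 0], [0.0003, 0.0017, 0.1, 0, 0, 0], [0.0003, 0.0017, 0.14, 0, 0, 0], [0.0003, 0.0017, 0.175, 0, 0, 0], [0.0003, 0.0017, 0.205, 0, 0, 0], [0.0003, 0.0017, 0.225, 0, 0, 0], [0.0003, 0.0017, 0.24, 0, 0, 0], [0.0003, 0.0017, 0.248, 0, 0, 0], [0.0003, 0.0017, 0.254, 0, 0, 0], [0.0003, 0.0017, 0.258, 0, 0, 0], [0.0003, 0.0017, 0.26, 0, 0, 0], [0.0003, 0.0017, 0.26, 0, 0, 0]]])

```text
time: 24.9
tool_pos: [532.6, 113.9, 46.9]
tcp_rot: [180.0, 0.0, 122.0]
ft_force: [0.4, -0.7, -1.1]
finger_gap: 38.6
```

```bash
python3 - <<'E'
from h import *
snap('wrist','w11.png',None,1.5)
go(532,113.3,43.5,122)
E
```

```text
now [532.6 114.   47. ] [180.   0. 122.] F [ 0.1  0.1 -1.5] gap 38.6 t 24.95
row [-0.0002, -0.0009, 0.0035, 0.0, 0.0, -0.0]
```

View pics/w11.png

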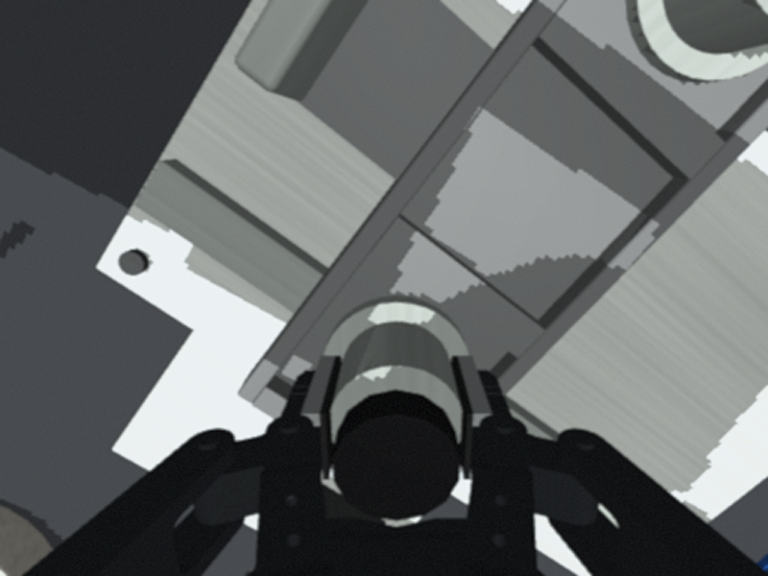

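Call:
move_arm(rows=[[[0, -0.0005, 0.001, 0, 0, 0], [0, -0.0005, 0.002, 0, 0, 0], [0, -0.0005, 0.003, 0, 0, 0], [0, -0.0005, 0.0038, 0, 0, 0], [0, -0.0005, 0.0042, 0, 0, 0], [0, -0.0005, 0.0042, 0, 0, 0]]])

```text
time: 25.55
tool_pos: [532.6, 113.6, 43.4]
tcp_rot: [179.9, 0.1, 122.0]
ft_force: [-2.3, -1.2, 6.6]
finger_gap: 38.3
```

Call:
move_arm(rows=[[[0, 0, 0, 0, 0, 0], [0, 0, 0, 0, 0, 0], [0, 0, 0, 0, 0, 0], [0, 0, 0, 0, 0, 0], [0, 0, -0.003, 0, 0, 0], [0, 0, -0.01, 0, 0, 0], [0, 0, -0.02, 0, 0, 0], [0, 0, -0.04, 0, 0, 0], [0, 0, -0.06, 0, 0, 0], [0, 0, -0.07, 0, 0, 0], [0, 0, -0.07, 0, 0, 0]]], grip=0.72)

```text
time: 26.65
tool_pos: [533.4, 113.8, 114.8]
tcp_rot: [179.8, 0.1, 122.0]
ft_force: [0.1, -0.0, -0.4]
finger_gap: 61.6
```

```bash
python3 - <<'E'
from h import *
snap('wrist','w12.png',None,1.5)
go(531.5,115.2,97,122)
E
```

```text
now [532.5 113.7 113.2] [1.799e+02 1.000e-01 1.220e+02] F [-0.3  0.4  0.4] gap 61.6 t 26.7
row [0.0018, -0.0001, 0.0162, 0.1, 0.1, -0.0]
```

View pics/w12.png

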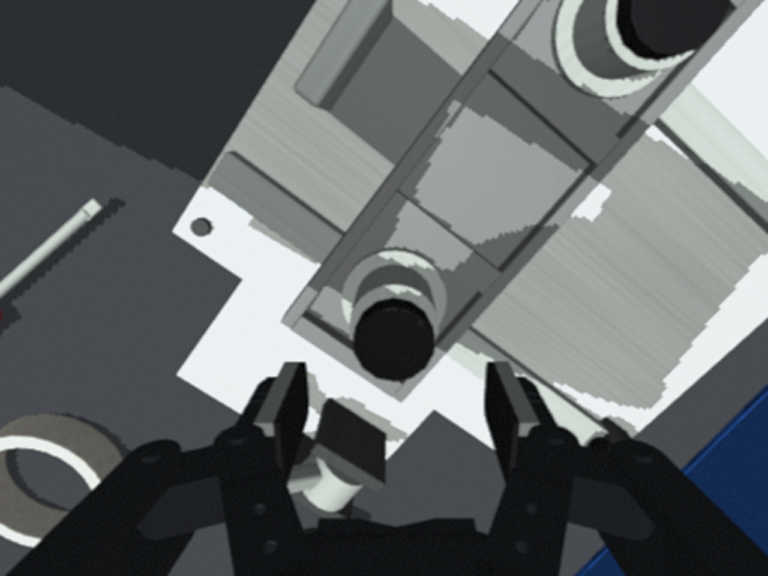

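Call:
move_arm(rows=[[[0.0018, 0, 0, 0, 0, 0], [0.0018, 0, 0, 0, 0, 0], [0.0018, 0, 0, 0, 0, 0], [0.0018, 0, 0, 0, 0, 0], [0.0018, 0, 0, 0, 0, 0], [0.0018, 0, 0, 0, 0, 0], [0.0018, 0, 0, 0, 0, 0], [0.0018, 0, 0, 0, 0, 0], [0.0018, 0, 0.006, 0, 0, 0], [0.0018, 0, 0.012, 0, 0, 0], [0.0018, 0, 0.016, 0, 0, 0], [0.0018, 0, 0.018, 0, 0, 0], [0.0018, 0, 0.02, 0, 0, 0], [0.0018, 0, 0.021, 0, 0, 0], [0.0018, 0, 0.022, 0, 0, 0], [0.0018, 0, 0.023, 0, 0, 0], [0.0018, 0, 0.024, 0, 0, 0]]], grip=0, newtons=30)

```text
time: 28.4
tool_pos: [531.3, 115.1, 89.1]
tcp_rot: [180.0, 0.0, 122.0]
ft_force: [-2.8, -1.9, 6.0]
finger_gap: -0.4
```

Call:
move_arm(rows=[[[0, 0, 0.001, 0, 0, 0], [0, 0, 0.002, 0, 0, 0], [0, 0, 0.003, 0, 0, 0], [0, 0, 0.004, 0, 0, 0], [0, 0, 0.0045, 0, 0, 0], [0, 0, 0.0045, 0, 0, 0]]])

```text
time: 29.0
tool_pos: [531.6, 115.1, 85.0]
tcp_rot: [179.9, 0.1, 122.0]
ft_force: [-2.4, -1.1, 6.2]
finger_gap: 0.2
```

Call:
move_arm(rows=[[[0, 0, 0.0005, 0, 0, 0], [0, 0, 0.001, 0, 0, 0], [0, 0, 0.0015, 0, 0, 0], [0, 0, 0.0015, 0, 0, 0]]])

```text
time: 29.4
tool_pos: [532.9, 114.9, 84.9]
tcp_rot: [179.8, 0.1, 122.0]
ft_force: [-2.6, -1.7, 13.3]
finger_gap: 0.0
```

Call:
move_arm(rows=[[[0, 0, 0.0005, 0, 0, 0], [0, 0, 0.001, 0, 0, 0], [0, 0, 0.001, 0, 0, 0]]])

```text
time: 29.7
tool_pos: [533.7, 114.9, 84.9]
tcp_rot: [179.7, 0.2, 122.0]
ft_force: [-2.1, -3.1, 17.0]
finger_gap: -0.3
```

Call:
move_arm(rows=[[[0, 0, -0.003, 0, 0, 0], [0, 0, -0.01, 0, 0, 0], [0, 0, -0.03, 0, 0, 0], [0, 0, -0.06, 0, 0, 0], [0, 0, -0.1, 0, 0, 0], [0, 0, -0.15, 0, 0, 0], [0, 0, -0.2, 0, 0, 0], [0, 0, -0.22, 0, 0, 0], [0, 0, -0.22, 0, 0, 0]]])

```text
time: 30.6
tool_pos: [532.6, 115.5, 306.4]
tcp_rot: [179.6, 0.2, 122.0]
ft_force: [-0.1, 0.2, 0.5]
finger_gap: 0.0
```

```bash
python3 - <<'E'
from h import *
go(415,205,200,84.3)
go(415,205,45,84.3)
E
```

```text
now [532.6 115.5 306.4] [179.6   0.2 122. ] F [-0.1  0.2  0.5] gap 0.0 t 30.6
row [0.1386, -0.0531, 0.1056, 0.5, 0.0, 37.7]
now [532.6 115.5 306.4] [179.6   0.2 122. ] F [-0.1  0.2  0.5] gap 0.0 t 30.6
row [0.1391, -0.0542, 0.2606, 0.5, 0.0, 37.7]
```

Call:
move_arm(rows=[[[0.03, -0.01, 0, 0, 0, 8], [0.07, -0.025, 0, 0, 0, 16], [0.11, -0.042, 0.02, 0, 0, 24], [0.1386, -0.0531, 0.06, 0.5, 0, 32], [0.1386, -0.0531, 0.1, 0.5, 0, 37.7], [0.139, -0.054, 0.15, 0.5, 0, 37.7], [0.139, -0.054, 0.2, 0.5, 0, 37.7], [0.139, -0.0542, 0.24, 0.5, 0, 37.7], [0.139, -0.0542, 0.2606, 0.5, 0, 37.7], [0.139, -0.0542, 0.2606, 0.5, 0, 37.7]]])

```text
time: 31.6
tool_pos: [406.6, 202.8, 35.5]
tcp_rot: [-179.0, 0.4, 84.3]
ft_force: [0.2, -0.3, -0.6]
finger_gap: -0.3
```

```bash
python3 - <<'E'
from h import *
snap('side','s13.png',(160,200,340,380),3.3);snap('wrist','w13.png',None,1.5)
go(435,203,45,84.3)
E
```

```text
now [410.4 204.1  40.1] [-179.4    0.2   84.3] F [0.3 0.2 1. ] gap 0.2 t 31.7
row [0.0013, 0.0245, -0.0051, -0.6, 0.2, -0.0]
```

View pics/s13.png

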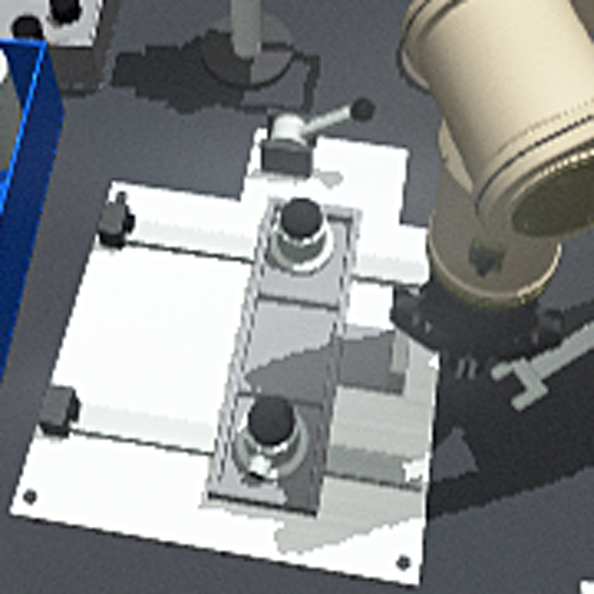

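View pics/w13.png

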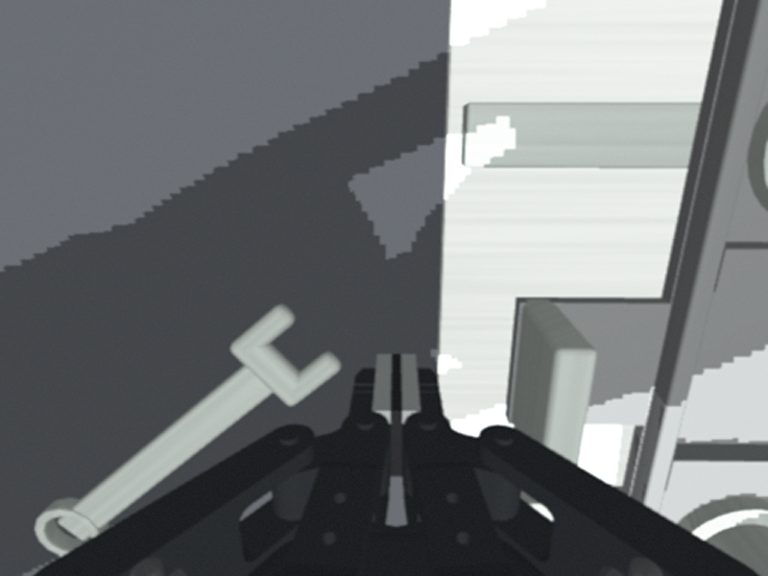

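Call:
move_arm(rows=[[[0.003, 0, -0.012, -0.6, 0.2, 0], [0.003, 0.01, -0.012, -0.6, 0.2, 0], [0.003, 0.016, -0.012, -0.6, 0.2, 0], [0.003, 0.022, -0.012, -0.6, 0.2, 0], [0.003, 0.028, -0.012, -0.6, 0.2, 0], [0.003, 0.034, -0.012, -0.6, 0.2, 0], [0.003, 0.04, -0.012, -0.6, 0.2, 0], [0.003, 0.046, -0.012, -0.6, 0.2, 0], [0.003, 0.052, -0.012, -0.6, 0.2, 0], [0.003, 0.058, -0.012, -0.6, 0.2, 0], [0.003, 0.062, -0.012, -0.6, 0.2, 0], [0.003, 0.062, -0.012, -0.6, 0.2, 0]]])

```text
time: 32.9
tool_pos: [474.2, 201.1, 52.1]
tcp_rot: [179.8, -0.0, 84.2]
ft_force: [-0.5, 0.2, -0.7]
finger_gap: 0.2
```

```bash
python3 - <<'E'
from h import *
snap('side','s14.png',(160,200,340,380),3.3);snap('wrist','w14.png',None,1.5)
go(510,195,52,84.3)
E
```

```text
now [473.7 201.2  52.1] [179.8  -0.   84.3] F [ 1.3 -0.2  0.3] gap -0.3 t 33.0
row [-0.0025, 0.0368, 0.0002, 0.2, -0.0, -0.0]
```

View pics/w14.png

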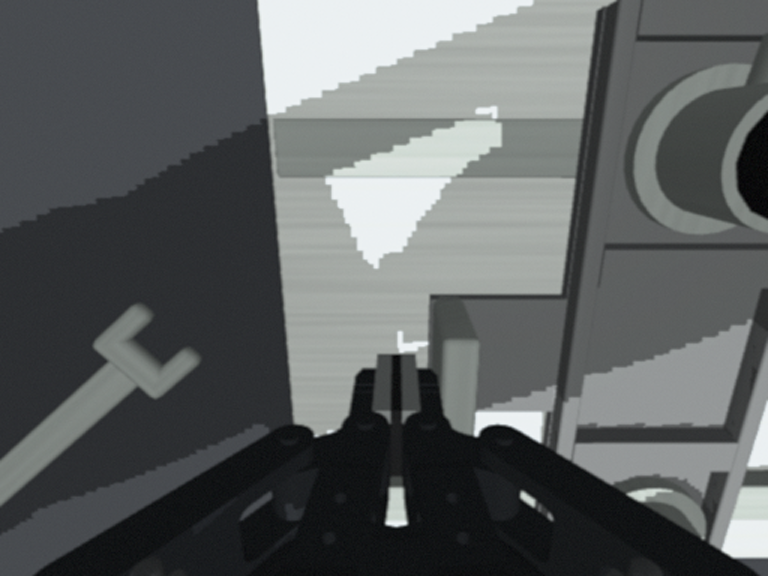

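View pics/s14.png

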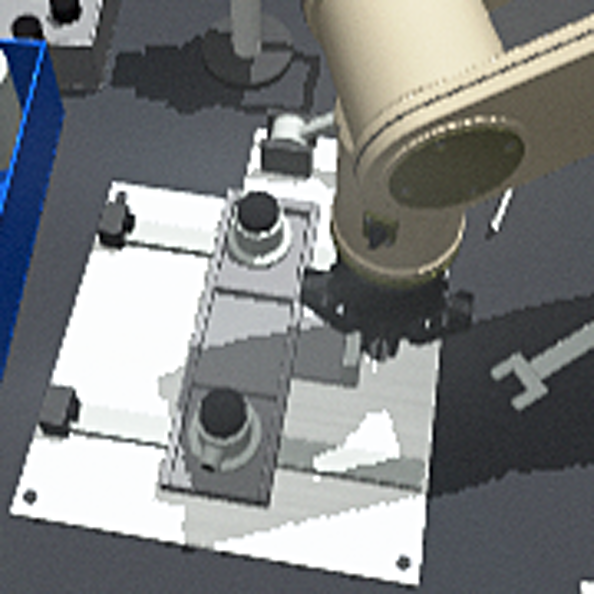

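Call:
move_arm(rows=[[[0, 0.005, 0, 0, 0, 0], [0, 0.01, 0, 0, 0, 0], [0, 0.015, 0, 0, 0, 0], [0, 0.019, 0, 0, 0, 0], [0, 0.023, 0, 0, 0, 0], [0, 0.026, 0, 0, 0, 0], [0, 0.028, 0, 0, 0, 0], [0, 0.028, 0, 0, 0, 0]]])

```text
time: 33.8
tool_pos: [501.6, 198.3, 52.2]
tcp_rot: [179.8, -0.0, 84.3]
ft_force: [-0.8, -0.0, -0.6]
finger_gap: -0.0
```

Call:
move_arm(rows=[[[0, 0.001, 0, 0, 0, 0], [0, 0.002, 0, 0, 0, 0], [0, 0.003, 0, 0, 0, 0], [0, 0.004, 0, 0, 0, 0], [0, 0.004, 0, 0, 0, 0]]])

```text
time: 34.3
tool_pos: [505.3, 197.9, 52.2]
tcp_rot: [179.9, -0.0, 84.3]
ft_force: [-1.7, -0.9, 0.0]
finger_gap: 0.1
```

Call:
move_arm(rows=[[[0, 0.001, 0, 0, 0, 0], [0, 0.002, 0, 0, 0, 0], [0, 0.003, 0, 0, 0, 0], [0, 0.004, 0, 0, 0, 0], [0, 0.004, 0, 0, 0, 0]]])

```text
time: 34.8
tool_pos: [509.4, 197.5, 52.2]
tcp_rot: [179.8, -0.0, 84.3]
ft_force: [-1.8, -0.8, -0.6]
finger_gap: -0.0
```

Call:
move_arm(rows=[[[0, 0.001, 0, 0, 0, 0], [0, 0.002, 0, 0, 0, 0], [0, 0.003, 0, 0, 0, 0], [0, 0.004, 0, 0, 0, 0], [0, 0.004, 0, 0, 0, 0]]])

```text
time: 35.3
tool_pos: [511.2, 197.4, 52.1]
tcp_rot: [-179.9, -0.0, 84.3]
ft_force: [-14.3, -0.8, 10.4]
finger_gap: -0.3
```

Call:
move_arm(rows=[[[0, 0.001, 0, 0, 0, 0], [0, 0.001, 0, 0, 0, 0], [0, -0.005, 0, 0, 0, 0], [0, -0.02, 0, 0, 0, 0], [0, -0.05, 0, 0, 0, 0], [0, -0.08, -0.03, 0, 0, 0], [0, -0.09, -0.08, 0, 0, 0], [0, -0.09, -0.13, 0, 0, 0], [0, -0.09, -0.18, 0, 0, 0], [0, -0.09, -0.2, 0, 0, 0], [0, -0.09, -0.2, 0, 0, 0]]])

```text
time: 36.4
tool_pos: [425.9, 207.1, 257.6]
tcp_rot: [179.3, -0.3, 84.3]
ft_force: [-0.1, 0.3, -0.6]
finger_gap: 0.3
```

```bash
python3 - <<'E'
from h import *
snap('side','s15.png',(120,180,320,380),3);snap('wrist','w15.png',None,1.5);snap('top','t15.png',(105,120,285,255),4.4)
E
```

```text
(no output)
```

View pics/s15.png

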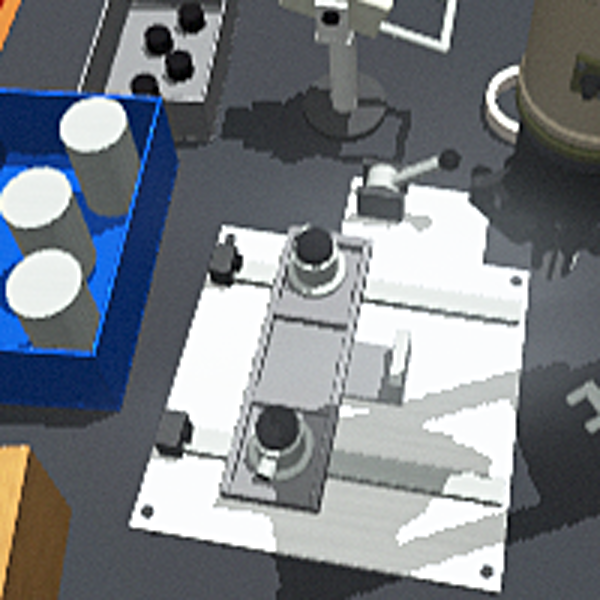

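View pics/w15.png

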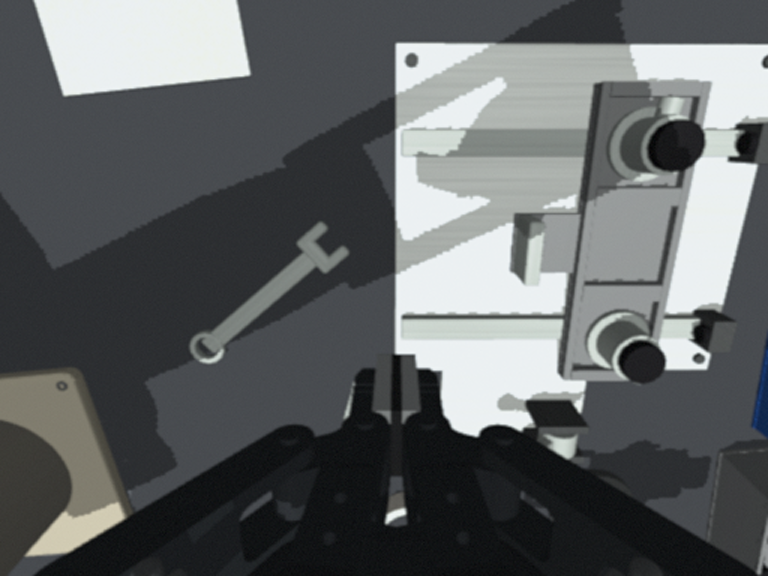

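View pics/t15.png

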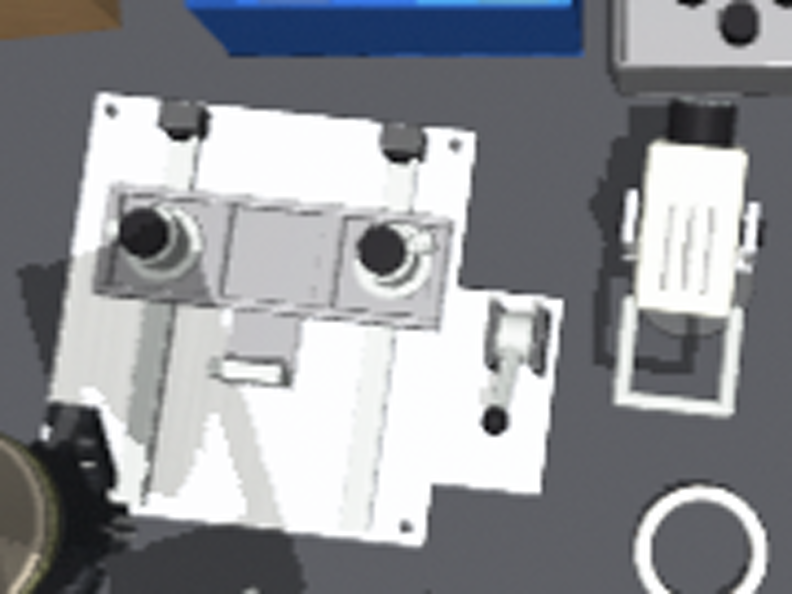

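```bash
python3 - <<'E'
from h import *
t=last('top');s=last('side');w=last('wrist')
TB=lambda x,y:(105+x/4.4-.4,120+y/4.4-.4)
SB=lambda x,y:(120+x/3-.4,180+y/3-.4)
W=lambda x,y:(x/1.5-.3,y/1.5-.3)
f=lambda a:np.round(a,1)
for n,p in dict(FL=(118,183),FR=(454,218),NR=(438,330),NL=(97,295)).items(): print(n,f(px2w(t,*TB(*p),36)))
for n,p in dict(FR=(290,230),NR=(372,240),FL=(220,493),NL=(322,511)).items(): print('S',n,f(px2w(s,*SB(*p),36)))
for n,p in dict(FL=(711,82),NL=(594,82),NR=(559,376)).items(): print('W',n,f(px2w(w,*W(*p),36)))
print('blocks',f(px2w(s,*SB(243,262),36)),f(px2w(w,*W(737,160),36)),f(px2w(w,*W(693,345),36)))
print('tab',f(px2w(w,*W(516,213),62)),f(px2w(w,*W(513,275),62)), 'top',f(px2w(t,*TB(222,358),62)),f(px2w(t,*TB(292,370),62)))
E
```

```text
FL [667.1 296.8  36. ]
FR [642.8  56.9  36. ]
NR [563.4  66.   36. ]
NL [586.7 307.3  36. ]
S FR [640.7  63.5  36. ]
S NR [562.8  69.2  36. ]
S FL [665.6 304.7  36. ]
S NL [583.3 313.3  36. ]
W FL [667.4 303.8  36. ]
W NL [582.5 312.1  36. ]
W NR [560.9  72.1  36. ]
blocks [679.5  99.8  36. ] [694.1 246.2  36. ] [677.7  90.8  36. ]
tab [517.9 227.3  62. ] [514.9 179.8  62. ] top [539.8 208.9  62. ] [531.9 160.6  62. ]
```

```bash
python3 - <<'E'
from h import *
go(470,201.5,54,84.3)
E
```

```text
now [423.  206.1 251.2] [179.9  -0.   84.3] F [ 0.6 -0.   0.1] gap 0.2 t 36.55
row [0.0, 0.0468, 0.1973, 0.1, -0.0, -0.0]
```

Call:
move_arm(rows=[[[0, 0.02, 0.03, 0, 0, 0], [0, 0.04, 0.07, 0, 0, 0], [0, 0.0468, 0.12, 0, 0, 0], [0, 0.0468, 0.16, 0, 0, 0], [0, 0.0468, 0.185, 0, 0, 0], [0, 0.0468, 0.197, 0, 0, 0], [0, 0.055, 0.197, 0, 0, 0], [0, 0.065, 0.197, 0, 0, 0], [0, 0.075, 0.197, 0, 0, 0], [0, 0.082, 0.197, 0, 0, 0], [0, 0.085, 0.197, 0, 0, 0], [0, 0.087, 0.197, 0, 0, 0], [0, 0.088, 0.197, 0, 0, 0], [0, 0.088, 0.197, 0, 0, 0]]])

```text
time: 37.95
tool_pos: [510.9, 197.4, 55.1]
tcp_rot: [179.9, -0.0, 84.3]
ft_force: [0.4, 0.3, 0.1]
finger_gap: 0.2
```

Call:
move_arm(rows=[[[0, 0.001, 0, 0, 0, 0], [0, 0.002, 0, 0, 0, 0], [0, 0.003, 0, 0, 0, 0], [0, 0.003, 0, 0, 0, 0]]])

```text
time: 38.35
tool_pos: [511.3, 197.4, 54.9]
tcp_rot: [-179.8, 0.0, 84.3]
ft_force: [-15.7, -0.9, 12.2]
finger_gap: -0.1
```

Call:
move_arm(rows=[[[0, 0.001, 0, 0, 0, 0], [0, 0.002, 0, 0, 0, 0], [0, 0.003, 0, 0, 0, 0], [0, 0.003, 0, 0, 0, 0]]])

```text
time: 38.75
tool_pos: [511.6, 197.4, 54.7]
tcp_rot: [-179.5, 0.1, 84.3]
ft_force: [-30.1, 1.1, 22.7]
finger_gap: -0.2
```

Call:
move_arm(rows=[[[0, -0.006, 0, 0, 0, 0], [0, -0.02, 0, 0, 0, 0], [0, -0.05, 0, 0, 0, 0], [0, -0.07, -0.03, 0, 0, 0], [0, -0.08, -0.08, 0, 0, 0], [0, -0.08, -0.13, 0, 0, 0], [0, -0.08, -0.15, 0, 0, 0], [0, -0.08, -0.15, 0, 0, 0]]])

```text
time: 39.55
tool_pos: [439.7, 205.7, 210.1]
tcp_rot: [179.4, -0.2, 84.3]
ft_force: [0.3, 0.1, 0.1]
finger_gap: -0.2
```

```bash
python3 - <<'E'
from h import *
go(494.5,17,140,84.3)
E
```

```text
now [439.7 205.7 210.1] [179.4  -0.2  84.3] F [0.3 0.1 0.1] gap -0.2 t 39.55
row [-0.1826, 0.0726, 0.0701, 0.6, -0.2, -0.0]
```

Call:
move_arm(rows=[[[-0.04, 0.016, 0, 0.6, -0.2, 0], [-0.08, 0.032, 0, 0.6, -0.2, 0], [-0.12, 0.048, 0.02, 0.6, -0.2, 0], [-0.155, 0.06, 0.04, 0.6, -0.2, 0], [-0.175, 0.07, 0.06, 0.6, -0.2, 0], [-0.1826, 0.0726, 0.07, 0.6, -0.2, 0], [-0.1826, 0.0726, 0.07, 0.6, -0.2, 0]]])

```text
time: 40.25
tool_pos: [489.5, 15.2, 132.3]
tcp_rot: [-179.3, 0.2, 84.2]
ft_force: [-0.3, 0.2, 0.4]
finger_gap: 0.1
```

```bash
python3 - <<'E'
from h import *
snap('side','s16.png',(180,180,340,320),5);snap('wrist','w16.png',None,1.5);snap('top','t16.png',(180,140,300,230),6)
a=np.radians(-5.7)
H=np.array([557,11,40.])
for th in (44,35,25,15,8,0):
    b=H+85*np.array([-np.cos(np.radians(th))*np.cos(a),-np.cos(np.radians(th))*np.sin(a),np.sin(np.radians(th))]); print(th,b.round(1),'TCP z',b[2]+18)
go(494.5,17,120,84.3)
E
```

```text
44 [496.2  17.1  99. ] TCP z 117.04596148901476
35 [487.7  17.9  88.8] TCP z 106.75399708983892
25 [480.3  18.7  75.9] TCP z 93.92255224795946
15 [475.3  19.2  62. ] TCP z 79.99961883371427
8 [473.2  19.4  51.8] TCP z 69.82971358160556
0 [472.4  19.4  40. ] TCP z 58.0
now [491.4  16.8 135.6] [-1.796e+02  1.000e-01  8.430e+01] F [0.3 0.2 0.3] gap -0.1 t 40.4
row [0.0006, 0.0031, 0.0156, -0.4, 0.1, 0.0]
```

View pics/s16.png

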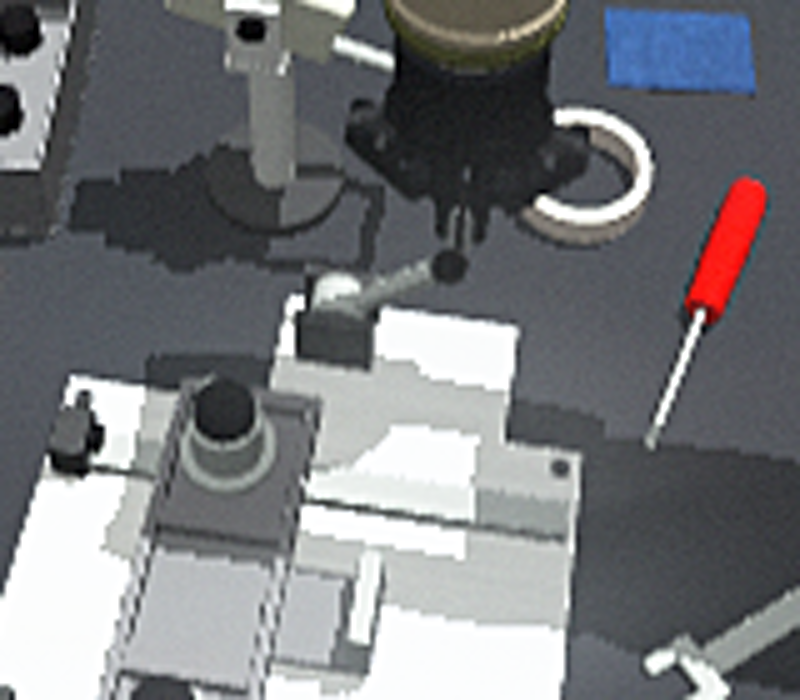

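View pics/t16.png

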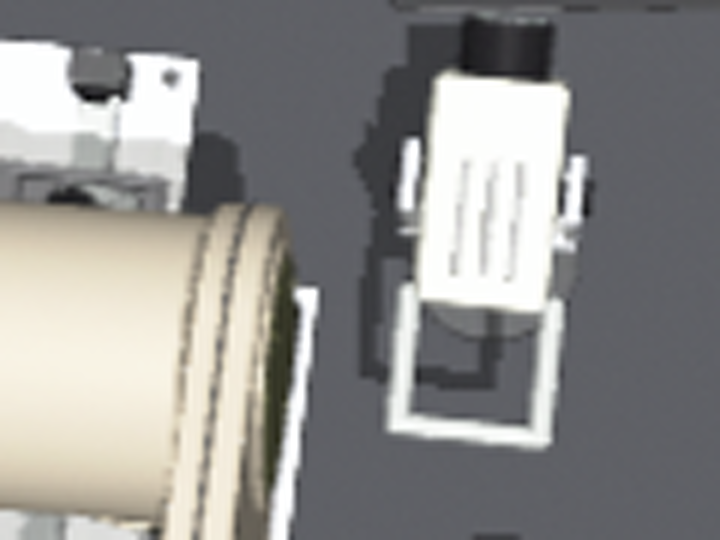

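View pics/w16.png

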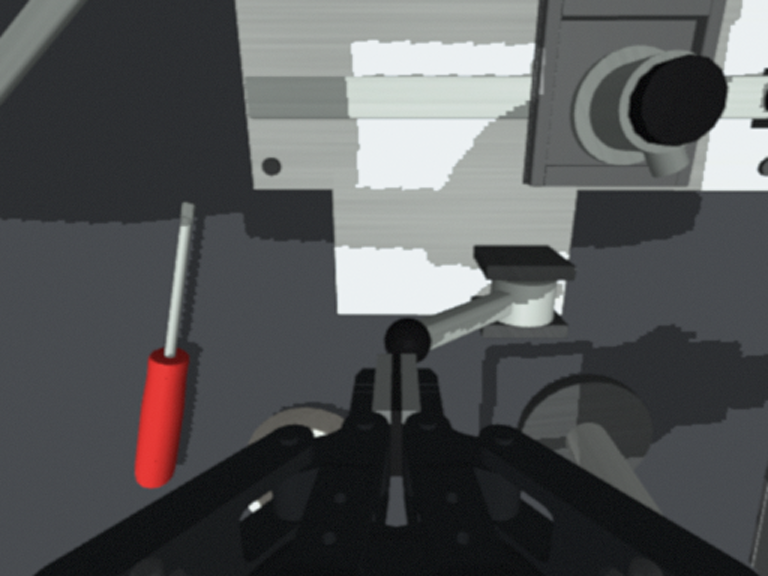

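```bash
python3 - <<'E'
from h import *
w=last('wrist');s=last('side')
u=(408/1.5-.3,339/1.5-.3)
print(px2w(w,*u,99),px2w(w,*u,108)); print(tri([(w,*u),(s,180+449/5-.4,180+266/5-.4)]))
st=sensors.sense();p=st['tool_pos'];R=Ro.from_euler('xyz',st['tcp_rot'],degrees=True);print(p)
print('tip',w2px(w,p+R.apply([11,0,8]))*1.5)
print('hinge barrel',px2w(w,(523)/1.5,300/1.5,40))
E
```

```text
[496.13932011  18.08671133  99.        ] [496.39914     22.37402146 108.        ]
[495.41444917  19.42150321 101.88884851]
[491.43394681  16.77619277 135.60181175]
tip [395.77401993 349.97670996]
hinge barrel [558.96965301   6.9872331   40.        ]
```

Call:
move_arm(rows=[[[0.0017, 0.0045, 0.008, 0, 0, 0], [0.0017, 0.0045, 0.014, 0, 0, 0], [0.0017, 0.003, 0.019, 0, 0, 0], [0.0017, 0.001, 0.023, 0, 0, 0], [0.0017, -0.0015, 0.027, 0, 0, 0], [0.0017, -0.0036, 0.031, 0, 0, 0], [0.0017, -0.006, 0.035, 0, 0, 0], [0.0017, -0.0085, 0.039, 0, 0, 0], [0.0017, -0.011, 0.043, 0, 0, 0], [0.0017, -0.011, 0.043, 0, 0, 0]]])

```text
time: 41.4
tool_pos: [479.6, 18.5, 91.3]
tcp_rot: [-179.5, 0.2, 84.3]
ft_force: [0.4, -0.2, -0.1]
finger_gap: 0.3
```

```bash
python3 - <<'E'
from h import *
snap('side','s17.png',(180,180,340,320),5);snap('wrist','w17.png',None,1.5)
go(473,20.2,57,84.3)
E
```

```text
now [480.2  18.4  92. ] [-179.5    0.2   84.3] F [0.  0.8 0. ] gap -0.1 t 41.5
row [0.0011, -0.0071, 0.035, -0.5, 0.2, -0.0]
```

View pics/w17.png

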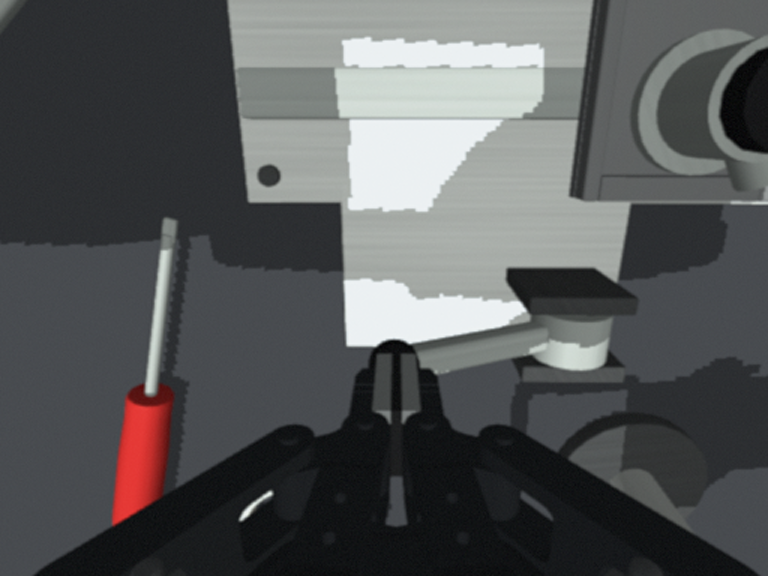

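View pics/s17.png

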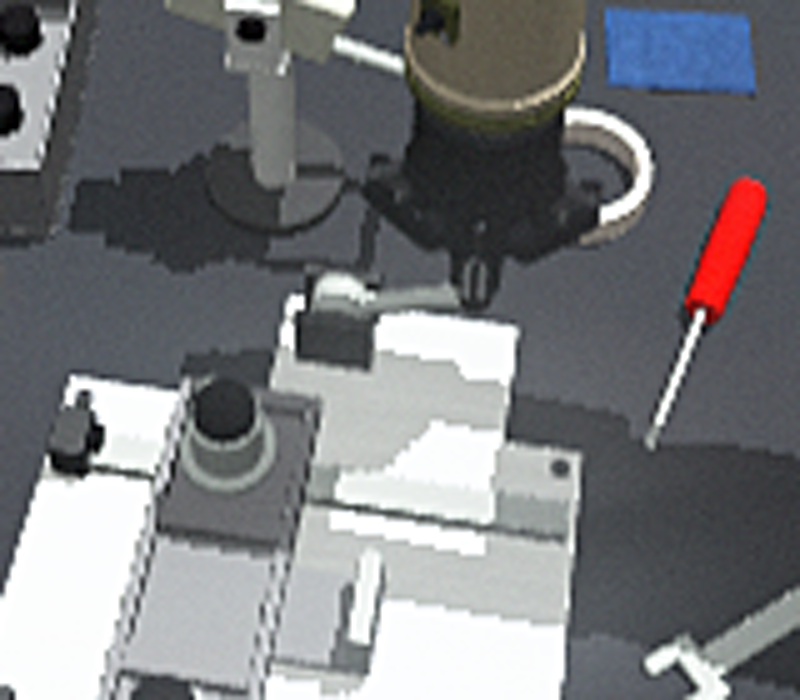

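Call:
move_arm(rows=[[[0.001, -0.002, 0.004, 0, 0, 0], [0.002, -0.0035, 0.008, 0, 0, 0], [0.002, -0.0045, 0.012, 0, 0, 0], [0.002, -0.0055, 0.016, 0, 0, 0], [0.002, -0.006, 0.02, 0, 0, 0], [0.002, -0.0065, 0.024, 0, 0, 0], [0.002, -0.007, 0.028, 0, 0, 0], [0.002, -0.0072, 0.031, 0, 0, 0], [0.002, -0.0072, 0.032, 0, 0, 0], [0.002, -0.0072, 0.032, 0, 0, 0]]])

```text
time: 42.5
tool_pos: [472.9, 21.2, 60.0]
tcp_rot: [-179.5, 0.2, 84.3]
ft_force: [0.7, 0.7, 0.8]
finger_gap: 0.1
```

Call:
move_arm(rows=[[[0, 0, 0.001, 0, 0, 0], [0, 0, 0.002, 0, 0, 0], [0, 0, 0.003, 0, 0, 0], [0, 0, 0.003, 0, 0, 0]]])

```text
time: 42.9
tool_pos: [473.1, 21.1, 57.5]
tcp_rot: [-179.6, 0.2, 84.3]
ft_force: [-3.0, -0.4, 3.9]
finger_gap: 0.0
```

Call:
move_arm(rows=[[[0, 0, 0.001, 0, 0, 0], [0, 0, 0.002, 0, 0, 0], [0, 0, 0.002, 0, 0, 0]]])

```text
time: 43.2
tool_pos: [473.2, 21.1, 56.7]
tcp_rot: [-179.5, 0.2, 84.3]
ft_force: [-8.5, 0.4, 17.2]
finger_gap: -0.1
```

Call:
move_arm(rows=[[[0, 0, 0.001, 0, 0, 0], [0, 0, 0.0015, 0, 0, 0], [0, 0, 0.0015, 0, 0, 0]]])

```text
time: 43.5
tool_pos: [473.3, 21.2, 56.1]
tcp_rot: [-179.5, 0.2, 84.3]
ft_force: [-13.4, 0.5, 26.9]
finger_gap: -0.1
```

Call:
move_arm(rows=[[[0, 0, -0.002, 0, 0, 0], [0, -0.001, -0.01, 0, 0, 0], [0, -0.005, -0.04, 0, 0, 0], [0, -0.01, -0.08, 0, 0, 0], [0, -0.02, -0.13, 0, 0, 0], [0, -0.03, -0.18, 0, 0, 0], [0, -0.03, -0.21, 0, 0, 0], [0, -0.03, -0.21, 0, 0, 0]]], grip=0.6)

```text
time: 44.3
tool_pos: [447.1, 24.5, 270.2]
tcp_rot: [179.9, 0.1, 84.3]
ft_force: [0.3, -0.5, -0.3]
finger_gap: 51.3
```

```bash
python3 - <<'E'
from h import *
snap('side','s18.png',(160,100,340,280),4);snap('wrist','w18.png',None,1.5)
go(460,-100,280,84.3)
E
```

```text
now [445.1  24.5 264.6] [-179.6    0.2   84.3] F [ 0.5  1.5 -0.6] gap 51.3 t 44.4
row [-0.1225, 0.0272, -0.0152, -0.4, 0.2, -0.0]
```

View pics/s18.png

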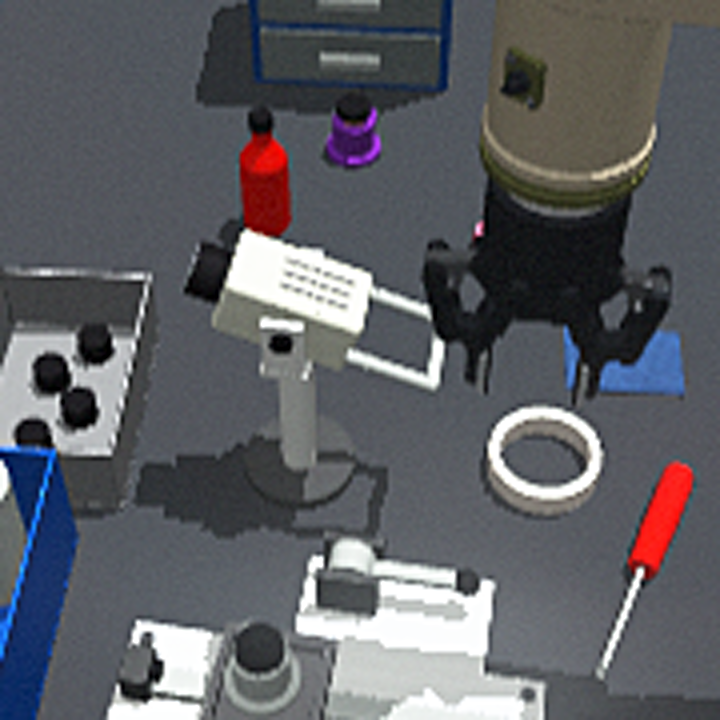

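View pics/w18.png

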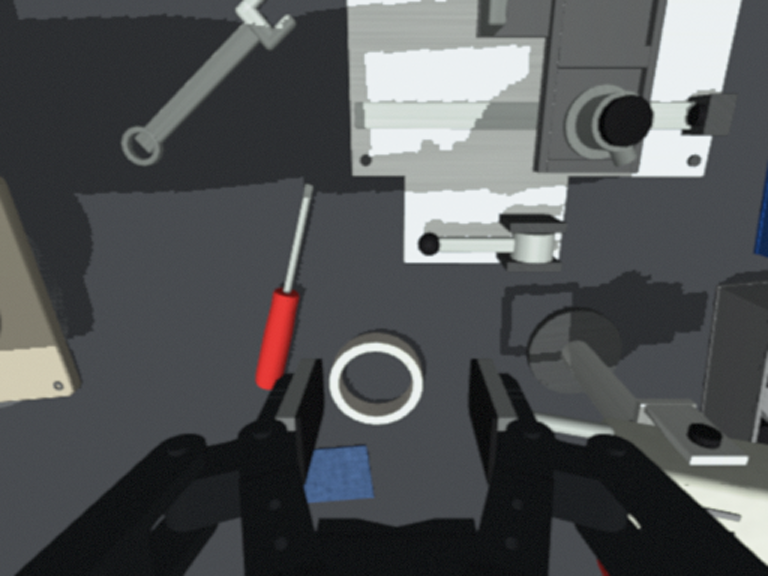

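```bash
python3 - <<'E'
from h import *
w=last('wrist')
print('base w',px2w(w,575/1.5-.3,348/1.5-.3,6))
s=last('side'); SB=lambda x,y:(160+x/4-.4,100+y/4-.4)
# base disc in side crop: left 243 right 358 top ~418 bottom 505
print('base s',px2w(s,*SB(300,461),6))
t=last('top')
T=lambda x,y:(180+x/6-.4,140+y/6-.4)
for n,p,z in (('lensfront',(508,18),209),('barL',(400,424),160),('barR',(540,440),160)): print(n,px2w(t,*T(*p),z))
S=SB
print('barL',tri([(t,*T(398,425)),(s,*SB(436,383))]),'barR',tri([(t,*T(540,440)),(s,*SB(440,312))]))
# lens: side lens front circle centre (205,272)
print('lens',tri([(t,*T(508,18)),(s,*SB(203,271))]))
# housing pivots cheeks black knob side
E
```

```text
base w [ 609.47624433 -107.11203963    6.        ]
base s [ 605.82290725 -109.00749586    6.        ]
lensfront [ 678.97657973 -116.54928138  209.        ]
barL [505.29434176 -69.32324884 160.        ]
barR [ 498.57830455 -132.10023791  160.        ]
barL [503.39351794 -68.18162843 158.31561638] barR [ 499.72510194 -132.19082096  162.55273002]
lens [ 673.23344947 -116.22836211  211.11054498]
```

```bash
cat >> h.py <<'E'
PIV=np.array([606,-109,190.])
def bar(sw,tau,L=110.):
    a=np.radians(sw);t=np.radians(tau);return PIV-L*np.array([np.cos(t)*np.cos(a),np.cos(t)*np.sin(a),-np.sin(t)])
def trot(sw,pit=30): return Ro.from_euler('xyz',[180,0,sw+90],degrees=True)*Ro.from_euler('x',-pit,degrees=True)
E
python3 - <<'E'
from h import *
sw=-4.5
print(bar(sw,-15.8))
R=trot(sw); tz=R.apply([0,0,1]);print(tz)
b=np.array([501.5,-100.5,160]); p=b-69*tz; print(p)
go(*p,0,tilt=R)
print(sensors.sense()['joint_pos'].round(1))
E
```

```text
[ 500.48230238 -100.6955771   160.04917283]
[ 0.49845867 -0.03922955 -0.8660254 ]
[467.10635199 -97.7931612  219.75575286]
now [445.1  24.5 264.6] [-179.6    0.2   84.3] F [ 0.5  1.5 -0.6] gap 51.3 t 44.4
row [-0.1194, 0.0344, 0.045, -30.4, 0.5, -1.2]
[-3.30e+00 -1.72e+01  1.06e+02 -1.00e-01  9.16e+01  2.40e+00]
```

Call:
move_arm(rows=[[[-0.02, 0.004, 0, -5, 0, 0], [-0.045, 0.008, 0, -11, 0, 0], [-0.075, 0.015, 0.01, -17, 0.2, -0.5], [-0.1, 0.025, 0.025, -23, 0.3, -1], [-0.115, 0.031, 0.037, -28, 0.5, -1.2], [-0.1194, 0.0344, 0.045, -30.4, 0.5, -1.2], [-0.1194, 0.0344, 0.045, -30.4, 0.5, -1.2], [-0.1194, 0.0344, 0.045, -30.4, 0.5, -1.2]]], grip=0.5)

```text
time: 45.2
tool_pos: [465.9, -97.6, 217.5]
tcp_rot: [150.3, -0.1, 85.5]
ft_force: [-0.2, 0.4, -0.4]
finger_gap: 42.7
```

```bash
python3 - <<'E'
from h import *
snap('side','s19.png',(160,80,340,260),4);snap('wrist','w19.png',None,1.5);snap('top','t19.png',(180,130,310,240),6)
R=trot(-4.5); tz=R.apply([0,0,1])
p=np.array([501.5,-100.5,160])+11*tz
go(*p,0,tilt=R);print(sensors.sense()['joint_pos'].round(1))
E
```

```text
now [467.1 -97.4 219.6] [150.1  -0.   85.6] F [-0.1  0.   0.7] gap 43.0 t 45.35
row [-0.0005, 0.0002, 0.0799, -0.1, -0.1, 0.1]
[-25.9 -44.1 133.4  11.8  63.1 -24.2]
```

View pics/s19.png

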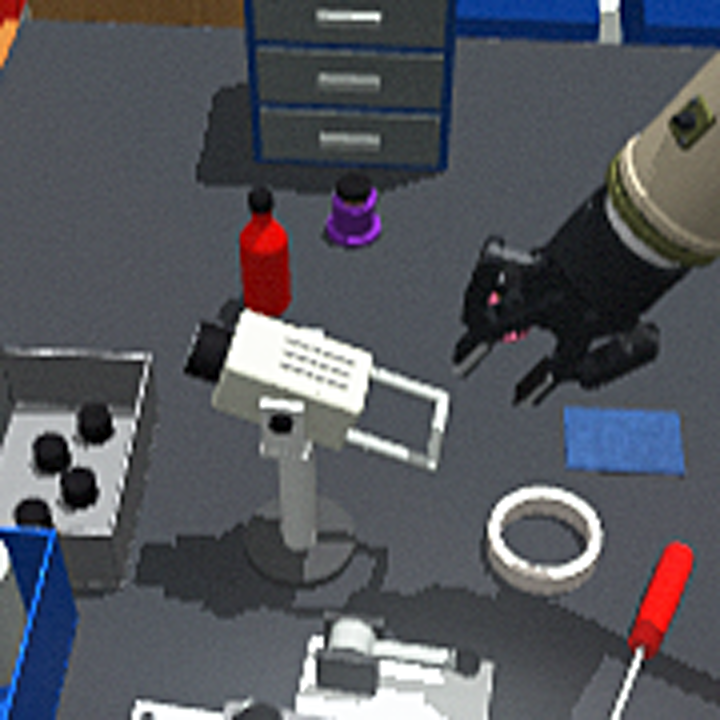

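View pics/w19.png

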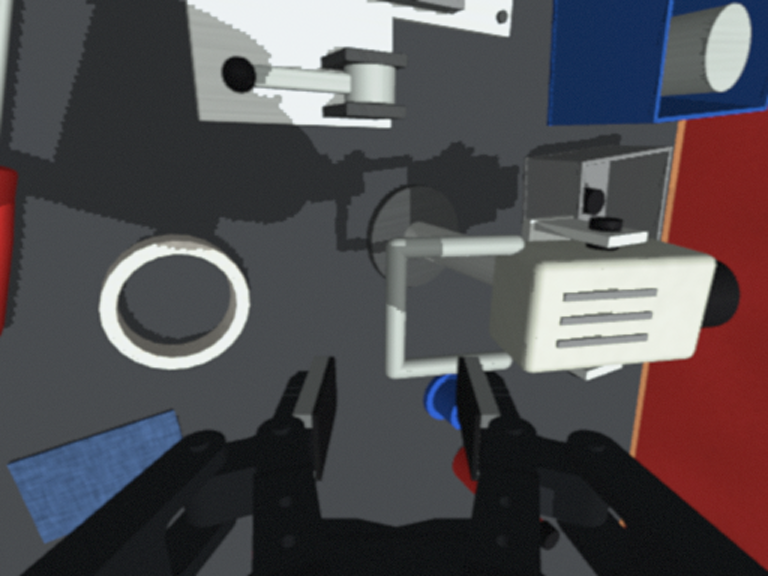

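View pics/t19.png

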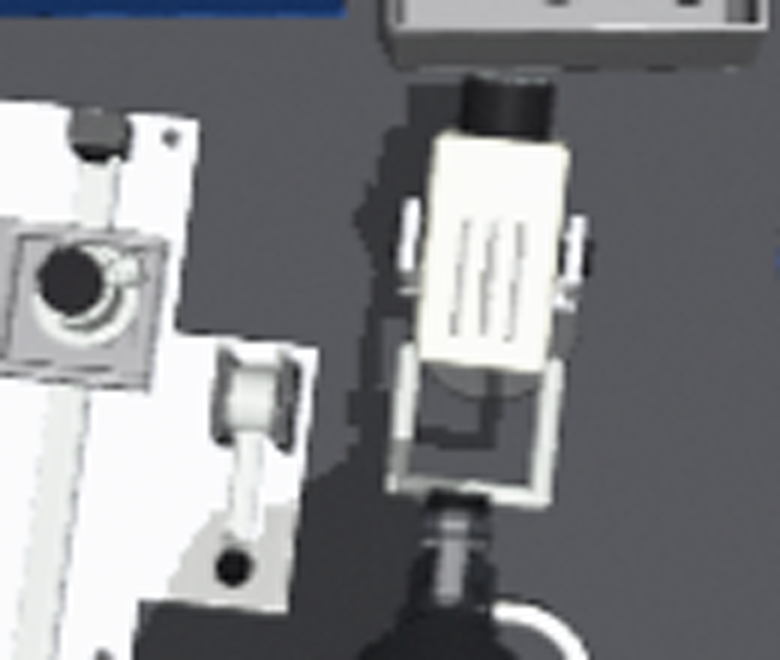

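```bash
python3 - <<'E'
from h import *
w=last('wrist');s=last('side');t=last('top')
W=lambda x,y:(x/1.5-.3,y/1.5-.3); SB=lambda x,y:(160+x/4-.4,80+y/4-.4); T=lambda x,y:(180+x/6-.4,130+y/6-.4)
L=tri([(w,*W(397,247)),(s,*SB(434,464)),(t,*T(393,485))]); Rr=tri([(w,*W(396,368)),(s,*SB(442,398)),(t,*T(545,500))])
L2=tri([(w,*W(397,247)),(t,*T(393,485))]); R2=tri([(w,*W(396,368)),(t,*T(545,500))])
print(L,Rr,(L+Rr)/2,L2,R2)
d=L-Rr;print(np.degrees(np.arctan2(d[1],d[0]))-90)
print(px2w(w,*W(396,307),160))
E
```

```text
[504.18591682 -66.01168537 160.06926363] [ 499.95686624 -133.26697256  155.5009306 ] [502.07139153 -99.63932897 157.78509712] [504.77061732 -66.24761449 160.01437849] [ 500.44246728 -133.48747744  154.95181255]
-3.5980538914532474
[501.87444295 -95.97318588 160.        ]
```

Call:
move_arm(rows=[[[0, 0, 0.01, 0, 0, 0], [0, 0, 0.03, 0, 0, 0], [0, 0, 0.05, 0, 0, 0], [0, 0, 0.065, 0, 0, 0], [0, 0, 0.075, 0, 0, 0], [0, 0, 0.08, 0, 0, 0], [0, 0, 0.08, 0, 0, 0]]])

```text
time: 46.05
tool_pos: [506.4, -100.3, 148.5]
tcp_rot: [150.2, -0.1, 85.6]
ft_force: [-0.4, -0.2, -0.2]
finger_gap: 42.6
```

```bash
python3 - <<'E'
from h import *
snap('side','s20.png',(160,80,340,260),4);snap('wrist','w20.png',None,1.5)
R=trot(-4.5); tz=R.apply([0,0,1])
p=np.array([502,-100,159])+11*tz
go(*p,0,tilt=R);print(sensors.sense()['joint_pos'].round(1))
E
```

```text
now [ 506.7 -100.7  149.9] [150.1  -0.   85.6] F [-0.5 -0.2  1.3] gap 42.5 t 46.15
row [0.0003, 0.0005, 0.0007, -0.1, -0.0, 0.0]
[-23.5 -31.4 133.3  12.2  50.2 -24.5]
```

View pics/s20.png

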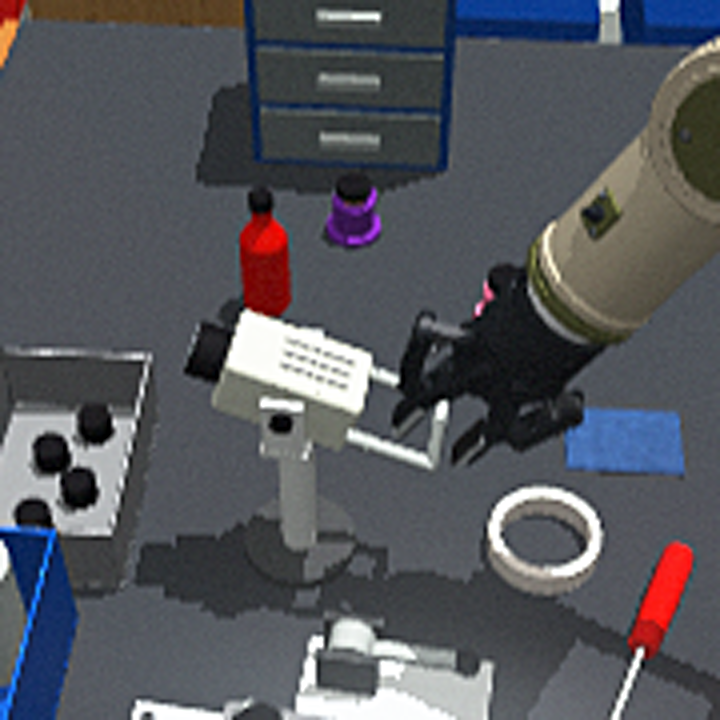

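View pics/w20.png

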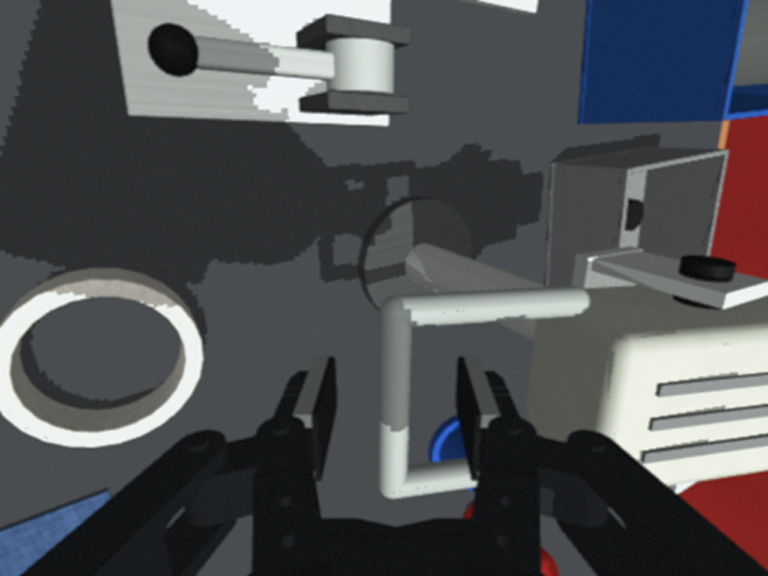

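Call:
move_arm(rows=[[[0, 0, 0, 0, 0, 0], [0, 0, 0, 0, 0, 0], [0, 0, 0, 0, 0, 0], [0, 0, 0, 0, 0, 0], [0, 0, 0, 0, 0, 0], [0, 0, 0, 0, 0, 0], [0, 0, 0, 0, 0, 0]]], grip=0, newtons=40)

```text
time: 46.85
tool_pos: [505.7, -100.8, 149.1]
tcp_rot: [150.2, -0.0, 85.5]
ft_force: [-6.3, 0.1, 0.5]
finger_gap: 8.2
```

```bash
cat >> h.py <<'E'
def camrows(s0,t0,s1,t1,n,pit=30,L=110.):
    """rows relative to current pose: rigid increments following bar arc, tool yaw with swivel"""
    st=sensors.sense(); R=Ro.from_euler('xyz',st['tcp_rot'],degrees=True)
    g0=bar(s0,t0,L)
    off=np.array(st['tool_pos'])-g0   # current offset tcp - bar
    out=[]
    for k in range(1,n+1):
        f=k/n; f=f*f*(3-2*f)
        s=s0+(s1-s0)*f;t=t0+(t1-t0)*f
        Q=Ro.from_euler('z',s-s0,degrees=True)
        p=bar(s,t,L)+Q.apply(off); Rn=Q*R
        d=R.inv().apply(p-st['tool_pos'])/1000; rv=(R.inv()*Rn).as_rotvec(degrees=True)
        out.append([float(x) for x in d.round(4)]+[float(x) for x in rv.round(1)])
    print('now',np.round(st['tool_pos'],1),np.round(st['tcp_rot'],1),np.round(st['ft_force'],1),round(st['finger_gap'],1))
    print(out); return out
E
python3 - <<'E'
from h import *
snap('side','s21.png',(160,80,340,260),4)
camrows(-4.5,-15.8,-4.5,25,12)
E
```

```text
now [ 505.7 -100.8  149.1] [150.2  -0.   85.5] [-6.5 -0.4  0.8] 8.4
[[0.0, 0.0004, -0.0015, 0.0, 0.0, 0.0], [0.0, 0.0016, -0.0056, 0.0, 0.0, 0.0], [0.0, 0.0036, -0.0117, 0.0, 0.0, 0.0], [0.0, 0.0067, -0.0191, 0.0, 0.0, 0.0], [0.0, 0.0109, -0.0273, 0.0, 0.0, 0.0], [0.0, 0.016, -0.0355, 0.0, 0.0, 0.0], [0.0, 0.0218, -0.0433, 0.0, 0.0, 0.0], [0.0, 0.0279, -0.0501, 0.0, 0.0, 0.0], [0.0, 0.0338, -0.0557, 0.0, 0.0, 0.0], [0.0, 0.0387, -0.0598, 0.0, 0.0, 0.0], [0.0, 0.0421, -0.0623, 0.0, 0.0, 0.0], [0.0, 0.0434, -0.0632, 0.0, 0.0, 0.0]]
```

```bash
python3 - <<'E'
from h import *
camrows(-4.5,-15.8,25,-15.8,14)
E
```

```text
now [ 505.7 -100.8  149.1] [150.2  -0.   85.5] [-6.5 -0.4  0.8] 8.4
[[-0.0008, 0.0, -0.0, 0.0, 0.2, -0.4], [-0.0029, 0.0, 0.0, 0.0, 0.8, -1.4], [-0.0061, 0.0001, 0.0001, 0.0, 1.7, -3.0], [-0.0103, 0.0004, 0.0002, 0.0, 2.9, -5.1], [-0.0151, 0.0009, 0.0005, 0.0, 4.3, -7.5], [-0.0203, 0.0017, 0.001, 0.0, 5.8, -10.1], [-0.0256, 0.0028, 0.0016, 0.0, 7.3, -12.8], [-0.0309, 0.0041, 0.0024, 0.0, 8.9, -15.5], [-0.0359, 0.0057, 0.0032, 0.0, 10.4, -18.1], [-0.0404, 0.0072, 0.0041, 0.0, 11.8, -20.5], [-0.0442, 0.0087, 0.005, 0.0, 12.9, -22.6], [-0.0471, 0.01, 0.0057, 0.0, 13.9, -24.2], [-0.0489, 0.0109, 0.0062, 0.0, 14.5, -25.2], [-0.0496, 0.0112, 0.0064, 0.0, 14.7, -25.6]]
```

Call:
move_arm(rows=[[[-0.0008, 0, 0, 0, 0.2, -0.4], [-0.0029, 0, 0, 0, 0.8, -1.4], [-0.0061, 0.0001, 0.0001, 0, 1.7, -3], [-0.0103, 0.0004, 0.0002, 0, 2.9, -5.1], [-0.0151, 0.0009, 0.0005, 0, 4.3, -7.5], [-0.0203, 0.0017, 0.001, 0, 5.8, -10.1], [-0.0256, 0.0028, 0.0016, 0, 7.3, -12.8], [-0.0309, 0.0041, 0.0024, 0, 8.9, -15.5], [-0.0359, 0.0057, 0.0032, 0, 10.4, -18.1], [-0.0404, 0.0072, 0.0041, 0, 11.8, -20.5], [-0.0442, 0.0087, 0.005, 0, 12.9, -22.6], [-0.0471, 0.01, 0.0057, 0, 13.9, -24.2], [-0.0489, 0.0109, 0.0062, 0, 14.5, -25.2], [-0.0496, 0.0112, 0.0064, 0, 14.7, -25.6]]])

```text
time: 48.3
tool_pos: [514.3, -152.2, 148.7]
tcp_rot: [150.2, -0.0, 115.1]
ft_force: [-8.9, -3.7, -0.5]
finger_gap: 8.3
```

```bash
python3 - <<'E'
from h import *
snap('side','s22.png',(160,80,340,260),4)
print(sensors.sense()['joint_pos'].round(1))
camrows(25,-15.8,60,-15.8,16)
E
```

```text
[-39.7 -15.  121.5  30.2  63.3 -76.2]
now [ 514.3 -152.2  148.7] [150.2   0.  115.1] [-8.1 -4.8 -1.2] 8.1
[[-0.0007, 0.0, 0.0, -0.0, 0.2, -0.3], [-0.0027, 0.0, 0.0, -0.0, 0.7, -1.3], [-0.0057, 0.0002, 0.0001, -0.0, 1.6, -2.8], [-0.0097, 0.0004, 0.0002, -0.0, 2.7, -4.7], [-0.0143, 0.0009, 0.0005, -0.0, 4.0, -7.0], [-0.0195, 0.0017, 0.001, -0.0, 5.5, -9.6], [-0.0249, 0.0028, 0.0016, -0.0, 7.1, -12.4], [-0.0305, 0.0042, 0.0024, -0.0, 8.7, -15.2], [-0.0359, 0.0058, 0.0033, -0.0, 10.3, -18.0], [-0.0411, 0.0077, 0.0044, -0.0, 11.9, -20.8], [-0.0458, 0.0096, 0.0055, -0.0, 13.4, -23.3], [-0.0499, 0.0116, 0.0066, -0.0, 14.7, -25.6], [-0.0533, 0.0133, 0.0076, -0.0, 15.8, -27.6], [-0.0559, 0.0148, 0.0084, -0.0, 16.6, -29.1], [-0.0575, 0.0157, 0.009, -0.0, 17.2, -30.0], [-0.0581, 0.0161, 0.0092, -0.0, 17.4, -30.4]]
```

View pics/s22.png

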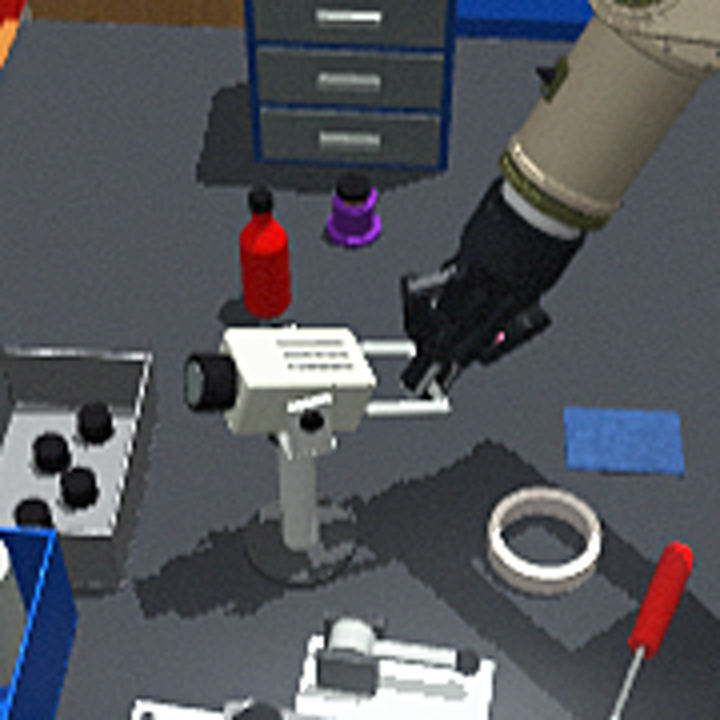

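Call:
move_arm(rows=[[[-0.0007, 0, 0, 0, 0.2, -0.3], [-0.0027, 0, 0, 0, 0.7, -1.3], [-0.0057, 0.0002, 0.0001, 0, 1.6, -2.8], [-0.0097, 0.0004, 0.0002, 0, 2.7, -4.7], [-0.0143, 0.0009, 0.0005, 0, 4, -7], [-0.0195, 0.0017, 0.001, 0, 5.5, -9.6], [-0.0249, 0.0028, 0.0016, 0, 7.1, -12.4], [-0.0305, 0.0042, 0.0024, 0, 8.7, -15.2], [-0.0359, 0.0058, 0.0033, 0, 10.3, -18], [-0.0411, 0.0077, 0.0044, 0, 11.9, -20.8], [-0.0458, 0.0096, 0.0055, 0, 13.4, -23.3], [-0.0499, 0.0116, 0.0066, 0, 14.7, -25.6], [-0.0533, 0.0133, 0.0076, 0, 15.8, -27.6], [-0.0559, 0.0148, 0.0084, 0, 16.6, -29.1], [-0.0575, 0.0157, 0.009, 0, 17.2, -30], [-0.0581, 0.0161, 0.0092, 0, 17.4, -30.4]]])

```text
time: 49.95
tool_pos: [555.8, -197.9, 148.6]
tcp_rot: [150.3, 0.0, 150.1]
ft_force: [-6.9, -6.4, -4.5]
finger_gap: 8.5
```

```bash
python3 - <<'E'
from h import *
snap('side','s23.png',(160,80,340,260),4);snap('top','t23.png',(180,130,310,240),6)
print(sensors.sense()['joint_pos'].round(1))
camrows(60,-15.8,88.2,-15.8,14)
E
```

```text
[ -41.9   11.1   96.    29.4   80.9 -108.8]
now [ 555.8 -197.9  148.7] [1.503e+02 1.000e-01 1.500e+02] [-5.1 -7.  -4.4] 9.0
[[-0.0007, 0.0, 0.0, -0.0, 0.2, -0.4], [-0.0028, 0.0001, 0.0, -0.0, 0.8, -1.4], [-0.0059, 0.0002, 0.0001, -0.0, 1.6, -2.9], [-0.0099, 0.0005, 0.0003, -0.0, 2.8, -4.9], [-0.0146, 0.001, 0.0006, -0.0, 4.1, -7.1], [-0.0196, 0.0018, 0.0011, -0.0, 5.5, -9.6], [-0.0248, 0.0029, 0.0017, -0.0, 7.0, -12.2], [-0.03, 0.0041, 0.0024, -0.0, 8.5, -14.9], [-0.0348, 0.0056, 0.0032, -0.0, 9.9, -17.4], [-0.0392, 0.0071, 0.0041, -0.0, 11.2, -19.6], [-0.0429, 0.0085, 0.0049, -0.0, 12.3, -21.6], [-0.0457, 0.0098, 0.0056, -0.0, 13.2, -23.1], [-0.0475, 0.0106, 0.0061, -0.0, 13.8, -24.1], [-0.0481, 0.0109, 0.0063, -0.0, 14.0, -24.5]]
```

View pics/s23.png

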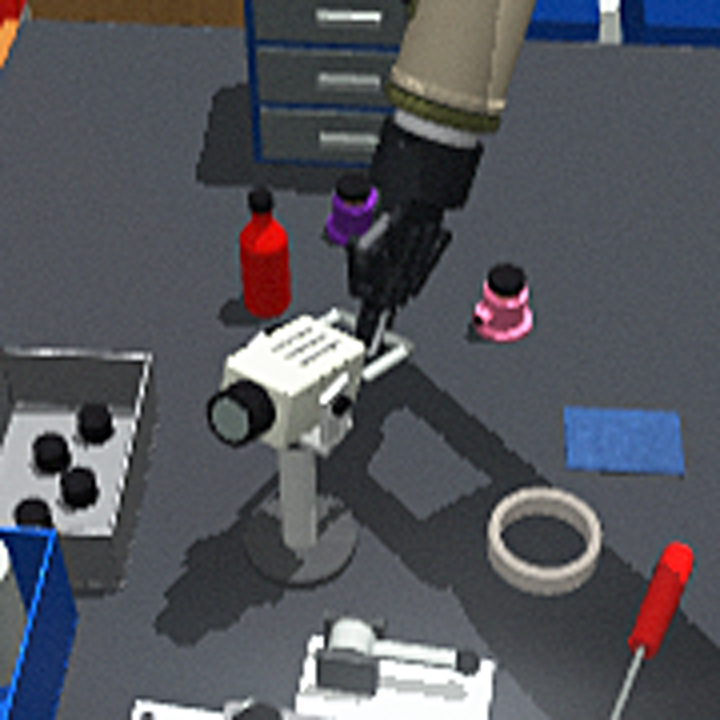

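Call:
move_arm(rows=[[[-0.0007, 0, 0, 0, 0.2, -0.4], [-0.0028, 0.0001, 0, 0, 0.8, -1.4], [-0.0059, 0.0002, 0.0001, 0, 1.6, -2.9], [-0.0099, 0.0005, 0.0003, 0, 2.8, -4.9], [-0.0146, 0.001, 0.0006, 0, 4.1, -7.1], [-0.0196, 0.0018, 0.0011, 0, 5.5, -9.6], [-0.0248, 0.0029, 0.0017, 0, 7, -12.2], [-0.03, 0.0041, 0.0024, 0, 8.5, -14.9], [-0.0348, 0.0056, 0.0032, 0, 9.9, -17.4], [-0.0392, 0.0071, 0.0041, 0, 11.2, -19.6], [-0.0429, 0.0085, 0.0049, 0, 12.3, -21.6], [-0.0457, 0.0098, 0.0056, 0, 13.2, -23.1], [-0.0475, 0.0106, 0.0061, 0, 13.8, -24.1], [-0.0481, 0.0109, 0.0063, 0, 14, -24.5]]])

```text
time: 51.45
tool_pos: [604.3, -211.4, 148.8]
tcp_rot: [150.4, 0.1, 178.3]
ft_force: [-3.1, -9.3, -3.7]
finger_gap: 8.5
```

```bash
python3 - <<'E'
from h import *
snap('side','s24.png',(160,80,340,260),4);snap('top','t24.png',(180,130,310,240),6)
print(sensors.sense()['joint_pos'].round(1))
camrows(88.2,-15.8,88.2,25,16)
E
```

```text
[ -37.1   29.9   72.5   24.    95.2 -126.9]
now [ 604.3 -211.4  148.8] [1.504e+02 1.000e-01 1.782e+02] [-2.4 -8.4 -4.8] 8.4
[[-0.0, 0.0002, -0.0009, 0.0, 0.0, 0.0], [-0.0, 0.0009, -0.0033, 0.0, 0.0, 0.0], [-0.0, 0.002, -0.007, 0.0, 0.0, 0.0], [-0.0, 0.0036, -0.0117, 0.0, 0.0, 0.0], [-0.0, 0.0058, -0.0172, 0.0, 0.0, 0.0], [-0.0, 0.0086, -0.0232, 0.0, 0.0, 0.0], [-0.0001, 0.012, -0.0294, 0.0, 0.0, 0.0], [-0.0001, 0.0159, -0.0356, 0.0, 0.0, 0.0], [-0.0001, 0.0202, -0.0415, 0.0, 0.0, 0.0], [-0.0001, 0.0247, -0.0469, 0.0, 0.0, 0.0], [-0.0001, 0.0293, -0.0517, 0.0, 0.0, 0.0], [-0.0001, 0.0336, -0.0558, 0.0, 0.0, 0.0], [-0.0001, 0.0374, -0.059, 0.0, 0.0, 0.0], [-0.0001, 0.0404, -0.0614, 0.0, 0.0, 0.0], [-0.0001, 0.0424, -0.0629, 0.0, 0.0, 0.0], [-0.0001, 0.0431, -0.0634, 0.0, 0.0, 0.0]]
```

View pics/t24.png

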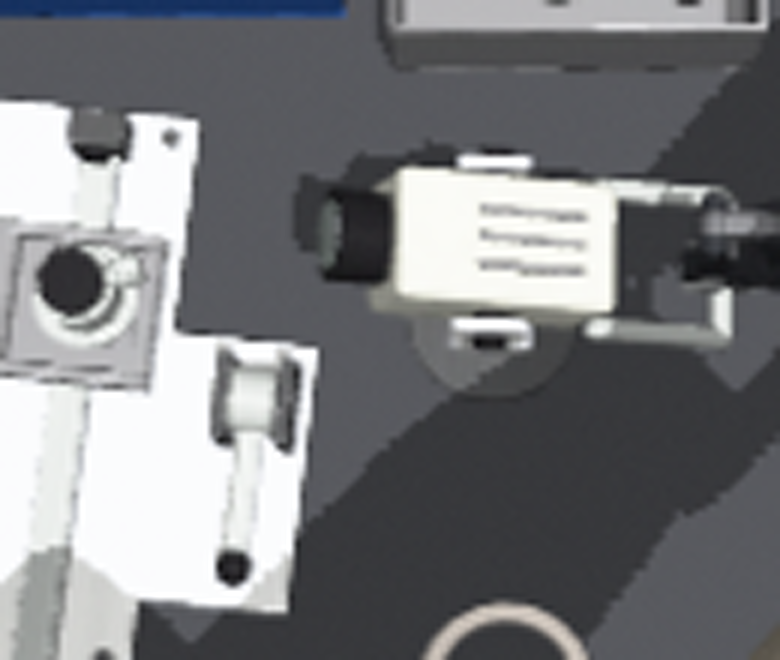

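View pics/s24.png

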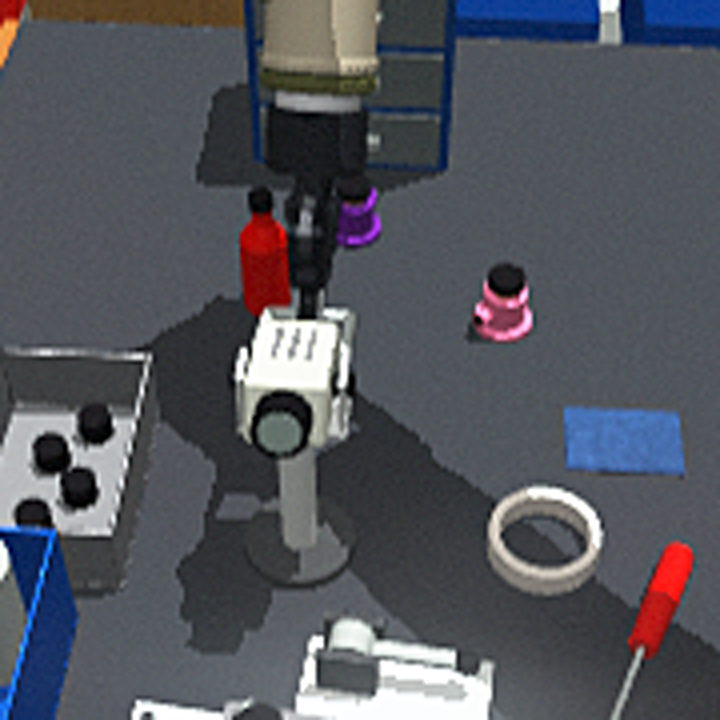

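Call:
move_arm(rows=[[[0, 0.0002, -0.0009, 0, 0, 0], [0, 0.0009, -0.0033, 0, 0, 0], [0, 0.002, -0.007, 0, 0, 0], [0, 0.0036, -0.0117, 0, 0, 0], [0, 0.0058, -0.0172, 0, 0, 0], [0, 0.0086, -0.0232, 0, 0, 0], [0, 0.012, -0.0294, 0, 0, 0], [0, 0.0159, -0.0356, 0, 0, 0], [0, 0.0202, -0.0415, 0, 0, 0], [0, 0.0247, -0.0469, 0, 0, 0], [0, 0.0293, -0.0517, 0, 0, 0], [0, 0.0336, -0.0558, 0, 0, 0], [0, 0.0374, -0.059, 0, 0, 0], [0, 0.0404, -0.0614, 0, 0, 0], [0, 0.0424, -0.0629, 0, 0, 0], [0, 0.0431, -0.0634, 0, 0, 0], [0, 0.0431, -0.0634, 0, 0, 0]]])

```text
time: 53.25
tool_pos: [605.2, -210.0, 228.4]
tcp_rot: [150.8, 0.4, 178.0]
ft_force: [-3.0, -24.7, 7.6]
finger_gap: 8.4
```

```bash
python3 - <<'E'
from h import *
snap('side','s25.png',(200,130,290,240),6);snap('top','t25.png',(220,140,320,210),7);snap('wrist','w25.png',None,1.5)
st=sensors.sense()
R=Ro.from_euler('xyz',st['tcp_rot'],degrees=True)
print(st['tool_pos'],st['tcp_rot'].round(1),'bar',st['tool_pos']-11*R.apply([0,0,1]),st['ft_force'])
E
```

```text
[ 605.1923302  -209.95846364  228.38344331] [150.8   0.4 178. ] bar [ 604.93142705 -215.32048365  237.98451986] [ -2.66450513 -25.62060869   7.21756838]
```

View pics/s25.png

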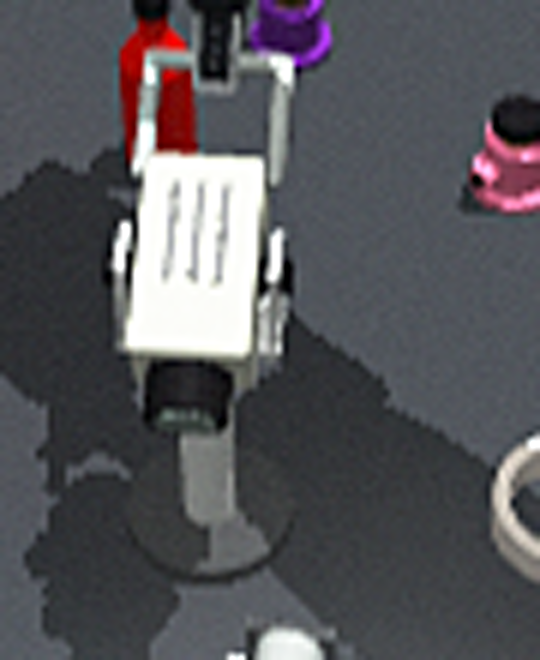

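View pics/t25.png

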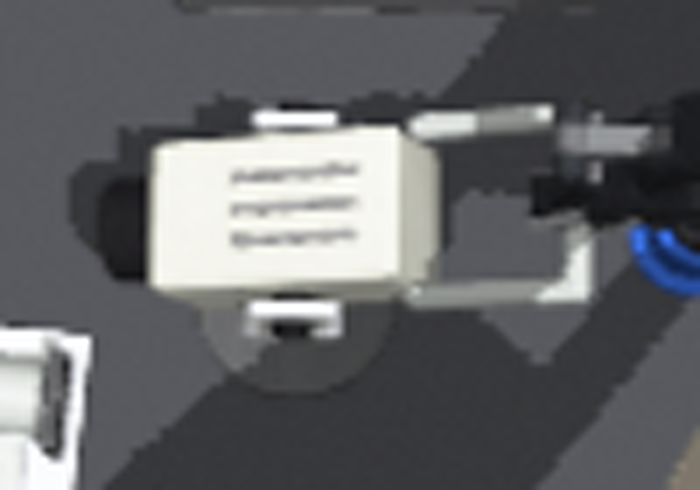

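View pics/w25.png

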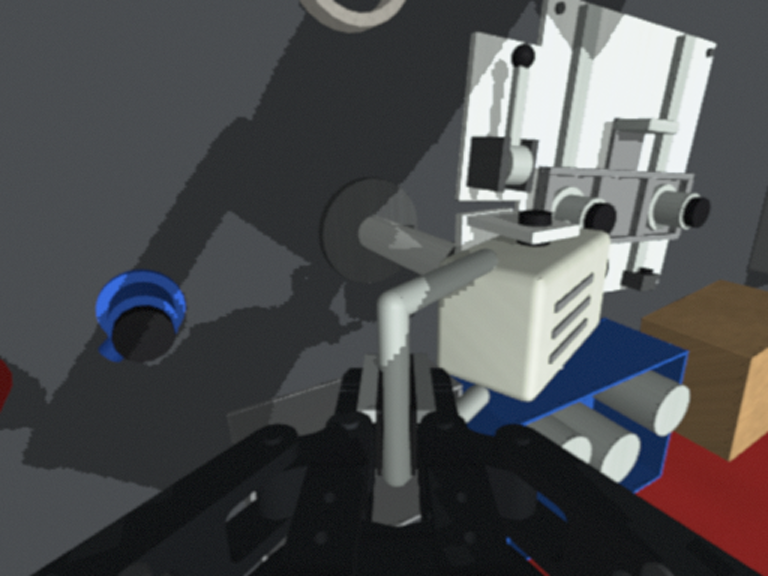

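Call:
move_arm(rows=[[[0, -0.001, -0.0005, 0, 0, 0], [0, -0.002, -0.001, 0, 0, 0], [0, -0.0026, -0.0015, 0, 0, 0], [0, -0.0026, -0.0015, 0, 0, 0]]])

```text
time: 53.8
tool_pos: [605.1, -210.3, 228.0]
tcp_rot: [150.5, 0.4, 178.1]
ft_force: [-2.3, -14.6, 5.8]
finger_gap: 8.3
```

```bash
cat > fit.py <<'E'
from h import *
from scipy.optimize import least_squares
def fit(obs,cams,p0=(606,-109,190,88,25),offs=True,zfix=True):
    def model(p,X):
        R=Ro.from_euler('z',p[3],degrees=True)*Ro.from_euler('y',p[4],degrees=True)
        return R.apply(X)+np.array([p[0],p[1],p[2]])
    def res(q):
        r=[]
        for c,X,u,v in obs:
            x=w2px(cams[c],model(q,np.array(X,float))); r+=[x[0]-u,x[1]-v]
        r.append((q[2]-190)/2*1.0)
        return np.array(r)
    s=least_squares(res,p0,loss='soft_l1')
    print('fit',s.x.round(2)); rr=res(s.x)[:-1].reshape(-1,2)
    for o,e in zip(obs,rr): print(o[0],o[1],e.round(1))
    J=s.jac;print('sd',np.sqrt(np.diag(np.linalg.inv(J.T@J))).round(2))
    return s.x
E
python3 - <<'E'
from fit import *
t=last('top');s=last('side')
T=lambda x,y:(220+x/7-.4,140+y/7-.4); S=lambda x,y:(200+x/6-.4,130+y/6-.4)
o=[]
for X,p in (((50,-29,25),(152,147)),((50,29,25),(155,287)),((-50,-29,25),(400,128)),((-50,29,25),(398,291)),((-110,32,0),(580,292))): o.append(('t',X,*T(*p)))
for X,p in (((50,-29,25),(127,351)),((50,29,25),(254,356)),((-50,-29,25),(145,156)),((-50,29,25),(268,156)),((-110,-32,0),(152,57)),((-110,32,0),(288,65)),((75,0,0),(185,414))): o.append(('s',X,*S(*p)))
x=fit(o,dict(t=t,s=s))
print(np.degrees(np.arctan2(185-x[1],615.5-x[0])))
st=sensors.sense();print(st['ft_force'],st['tool_pos'])
E
```

```text
fit [ 604.73 -111.61  189.28   89.55   22.36]
t (50, -29, 25) [-0.  0.]
t (50, 29, 25) [-0.9  1.6]
t (-50, -29, 25) [ 0.1 -0.2]
t (-50, 29, 25) [ 0.2 -1. ]
t (-110, 32, 0) [0.1 0.4]
s (50, -29, 25) [-0.4 -0.3]
s (50, 29, 25) [-0.3  0.1]
s (-50, -29, 25) [-0.  -1.3]
s (-50, 29, 25) [ 0.  -0.2]
s (-110, -32, 0) [0.5 0.1]
s (-110, 32, 0) [-0.4 -0.1]
s (75, 0, 0) [0.4 1.3]
sd [0.95 1.33 1.59 0.76 1.62]
87.92130366798298
[ -2.25018885 -14.55851452   5.84574063] [ 605.12201244 -210.2875485   228.01910781]
```

Call:
move_arm(rows=[[[0, 0, 0, 0, 0, 0], [0, 0, 0, 0, 0, 0], [0, 0, 0, 0, 0, 0], [0, 0, 0, 0, 0, 0], [0, 0, -0.02, 0, 0, 0], [0, 0, -0.05, 0, 0, 0], [0, 0, -0.08, 0, 0, 0], [0, 0, -0.1, 0, 0, 0], [0, 0, -0.1, 0, 0, 0]]], grip=0.5)

```text
time: 54.7
tool_pos: [603.8, -257.5, 316.0]
tcp_rot: [150.3, 0.4, 178.3]
ft_force: [0.7, 0.1, 0.1]
finger_gap: 42.6
```

```bash
python3 - <<'E'
from h import *
snap('side','s26.png',(200,130,290,240),6);snap('top','t26.png',(220,140,330,210),7);snap('wrist','w26.png',None,1.5)
st=sensors.sense();print(st['tool_pos'],st['joint_pos'].round(1))
E
```

```text
[ 602.89431109 -255.29308384  311.49860031] [ -39.9   29.1   56.6   25.   111.8 -122.5]
```

View pics/s26.png

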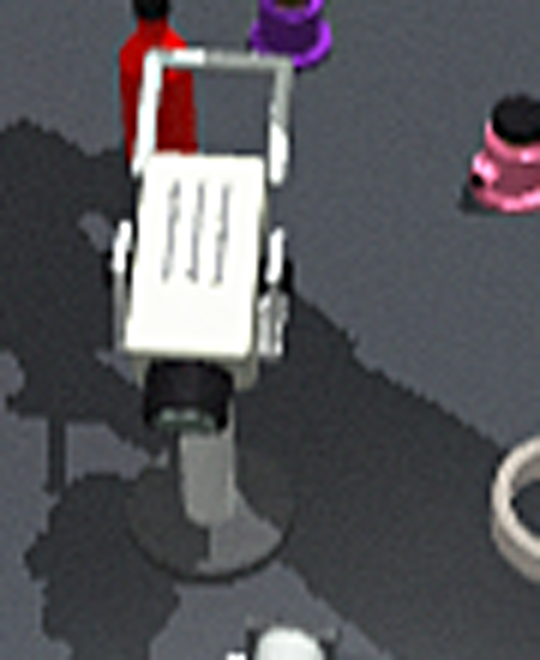

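View pics/t26.png

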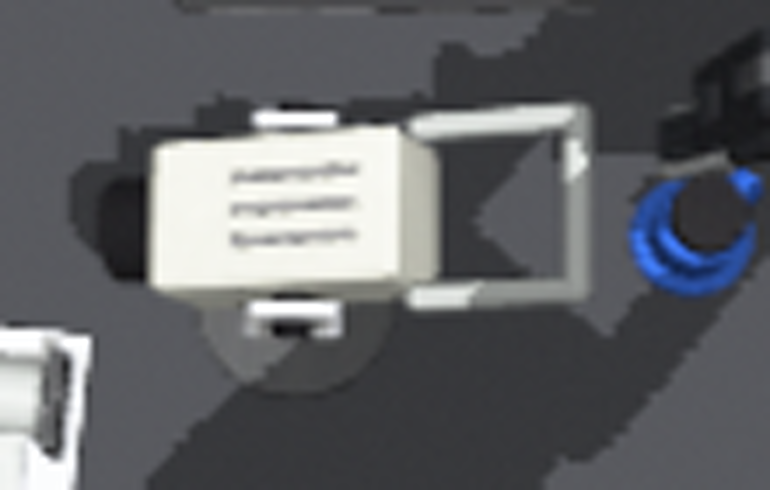

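View pics/w26.png

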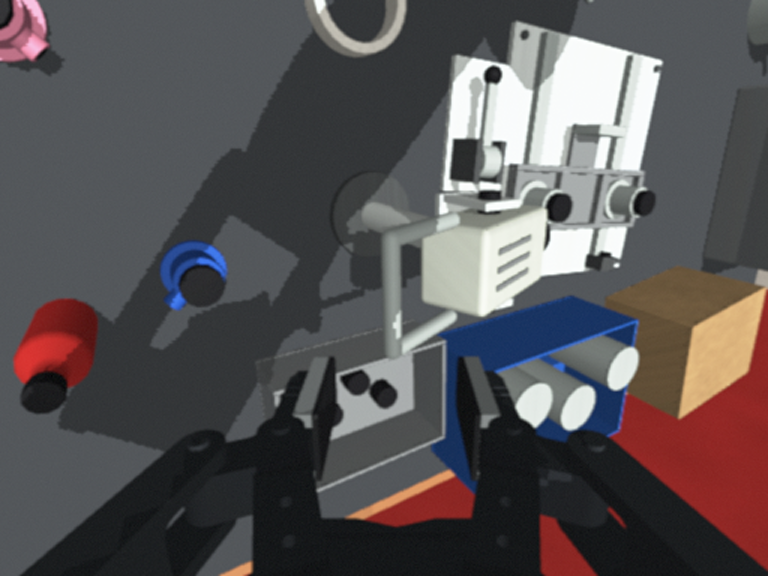

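```bash
python3 - <<'E'
from h import *
save(last('wrist')['color'],'w26c.png',(240,110,380,245),5.5)
E
```

```text
(no output)
```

View pics/w26c.png

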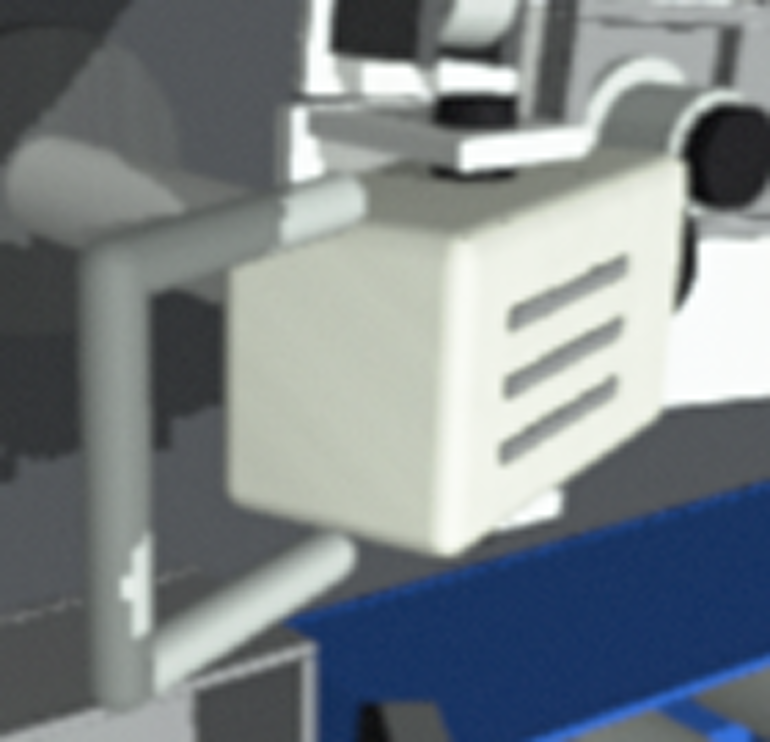

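```bash
cat > f26.py <<'E'
from fit import *
t=last('top');s=last('side');w=last('wrist')
T=lambda x,y:(220+x/7-.4,140+y/7-.4); S=lambda x,y:(200+x/6-.4,130+y/6-.4); W=lambda x,y:(240+x/5.5-.4,110+y/5.5-.4)
o=[]
for X,p in (((50,-29,25),(152,146)),((50,29,25),(153,290)),((-50,-29,25),(400,126)),((-50,29,25),(398,292)),((-110,32,0),(578,291)),((-110,-32,0),(578,115))): o.append(('t',X,*T(*p)))
for X,p in (((50,-29,25),(125,352)),((50,29,25),(254,357)),((-50,-29,25),(143,156)),((-50,29,25),(268,156)),((-110,-32,0),(152,57)),((-110,32,0),(288,65)),((75,0,0),(185,416))): o.append(('s',X,*S(*p)))
for X,p in (((-50,29,25),(457,236)),((-50,-29,25),(448,556)),((-50,-29,-25),(230,497)),((50,29,25),(684,153)),((50,-29,25),(662,412)),((-110,32,0),(113,255)),((-110,-32,0),(125,690))): o.append(('w',X,*W(*p)))
x=fit(o,dict(t=t,s=s,w=w))
print(np.degrees(np.arctan2(185-x[1],615.5-x[0])))
E
python3 f26.py
```

```text
fit [ 605.35 -110.84  189.83   89.46   23.36]
t (50, -29, 25) [-0.3 -0.1]
t (50, 29, 25) [-0.9  0.9]
t (-50, -29, 25) [-0.5 -0.3]
t (-50, 29, 25) [-0.4 -1.4]
t (-110, 32, 0) [-0.1  0.2]
t (-110, -32, 0) [-0.1  0.4]
s (50, -29, 25) [-0.4 -0.2]
s (50, 29, 25) [-0.6  0.2]
s (-50, -29, 25) [ 0.  -1.3]
s (-50, 29, 25) [-0.2 -0.2]
s (-110, -32, 0) [ 0.2 -0.2]
s (-110, 32, 0) [-0.6 -0.4]
s (75, 0, 0) [0.2 1.2]
w (-50, 29, 25) [ 2.  -1.5]
w (-50, -29, 25) [0.3 1.5]
w (-50, -29, -25) [-4.2  1.1]
w (50, 29, 25) [ 0.3 -2. ]
w (50, -29, 25) [-0.4 -0.1]
w (-110, 32, 0) [-0.2  1.2]
w (-110, -32, 0) [-0.9 -2.8]
sd [0.61 0.73 0.8  0.43 0.48]
88.03463915959132
```

```bash
cat > fit.py <<'E'
from h import *
from scipy.optimize import least_squares
def fit(obs,cams,p0=(606,-109,190,88,25)):
    cn=list(cams)
    def res(q):
        R=Ro.from_euler('z',q[3],degrees=True)*Ro.from_euler('y',q[4],degrees=True)
        bw,hb,ht=q[5:8]; r=[]
        for c,X,u,v in obs:
            X=np.array(X,float)
            if abs(X[1])==32: X[1]*=bw
            if X[2]<0: X[2]=-hb
            if X[2]>0: X[2]=ht
            sh=q[8+2*cn.index(c):10+2*cn.index(c)]
            x=w2px(cams[c],R.apply(X)+q[:3])+sh; r+=[x[0]-u,x[1]-v]
        r+=list((q[8:])/1.0)+[(q[2]-190)/1.5,(q[5]-.93)/.05,(q[6]-25)/4,(q[7]-25)/2]
        return np.array(r)
    s=least_squares(res,list(p0)+[.93,25,25]+[0]*(2*len(cn)),loss='soft_l1')
    print('fit',s.x.round(2)); rr=res(s.x)[:2*len(obs)].reshape(-1,2)
    for o,e in zip(obs,rr): print(o[0],o[1],e.round(1))
    J=s.jac;print('sd',np.sqrt(np.diag(np.linalg.inv(J.T@J))).round(2)[:5])
    return s.x
E
python3 f26.py
```

```text
fit [ 6.0606e+02 -1.0926e+02  1.8999e+02  8.9690e+01  2.2490e+01  1.0500e+00
  2.2090e+01  2.2960e+01  5.6000e-01  1.6000e-01  4.3000e-01 -3.1000e-01
  3.4000e-01  9.0000e-02]
t (50, -29, 25) [-0. -0.]
t (50, 29, 25) [-0.6  1. ]
t (-50, -29, 25) [-0.  -0.2]
t (-50, 29, 25) [ 0.1 -1.4]
t (-110, 32, 0) [0.  0.7]
t (-110, -32, 0) [-0.  -0.4]
s (50, -29, 25) [-0.2 -0. ]
s (50, 29, 25) [-0.4  0.3]
s (-50, -29, 25) [ 0.2 -0.9]
s (-50, 29, 25) [-0.1  0.1]
s (-110, -32, 0) [-0.3  0. ]
s (-110, 32, 0) [-0.  -0.2]
s (75, 0, 0) [0.3 1.2]
w (-50, 29, 25) [ 0.6 -0.9]
w (-50, -29, 25) [-0.7  1.5]
w (-50, -29, -25) [-0.5  2.1]
w (50, 29, 25) [ 0.4 -1.6]
w (50, -29, 25) [-0.2  0.1]
w (-110, 32, 0) [0.2 0.3]
w (-110, -32, 0) [-0.2 -0.8]
sd [1.15 1.63 1.28 0.38 0.67]
88.16224265267306
```

```bash
python3 - <<'E'
from h import *
w=last('wrist');st=sensors.sense();R=Ro.from_euler('xyz',st['tcp_rot'],degrees=True);p=np.array(st['tool_pos'])
c=-w['R'].T@w['t']; print('cam off tool',R.inv().apply(c-p).round(1)); A=R.inv().as_matrix()@w['R'].T; print('cam axes in tool\n',A.round(3))
off=R.inv().apply(c-p)
P=np.array([606,-110,205.])
for s,pit in ((60,45),(45,45),(30,45)):
    Rt=trot(s,pit)
    ray=np.linalg.inv(w['camera_matrix'])@np.array([256,160,1]);ray/=np.linalg.norm(ray)
    cw=P-300*Rt.apply(A@ray); tp=cw-Rt.apply(off); print(s,pit,'tcp',tp.round(),'cam',cw.round()); go(*tp,0,tilt=Rt)
E
```

```text
cam off tool [  81.4    1.1 -135.7]
cam axes in tool
 [[ 0.002 -0.947 -0.322]
 [ 1.     0.002  0.   ]
 [ 0.    -0.322  0.947]]
60 45 tcp [ 565. -209.  320.] cam [ 447. -251.  417.]
now [ 602.9 -255.3  311.5] [1.501e+02 1.000e-01 1.783e+02] F [-0.2  0.1 -0.4] gap 42.9 t 54.85
row [0.039, 0.0437, 0.0149, -14.8, -17.2, 22.6]
45 45 tcp [ 541. -195.  320.] cam [ 416. -205.  417.]
now [ 602.9 -255.3  311.5] [1.501e+02 1.000e-01 1.783e+02] F [-0.2  0.1 -0.4] gap 42.9 t 54.85
row [0.0636, 0.0551, 0.0214, -14.3, -26.4, 34.5]
30 45 tcp [ 521. -175.  320.] cam [ 398. -152.  417.]
now [ 602.9 -255.3  311.5] [1.501e+02 1.000e-01 1.783e+02] F [-0.2  0.1 -0.4] gap 42.9 t 54.85
row [0.084, 0.0717, 0.0309, -13.7, -35.5, 46.5]
```

Call:
move_arm(rows=[[[0.008, 0.007, -0.01, -2, -4, 5], [0.018, 0.015, -0.015, -4, -8, 10], [0.028, 0.024, -0.01, -6.5, -12, 16], [0.038, 0.033, 0, -9, -16, 22], [0.048, 0.042, 0.01, -11, -20.5, 27], [0.058, 0.05, 0.018, -13, -24.5, 32], [0.0636, 0.0551, 0.0214, -14.3, -26.4, 34.5], [0.0636, 0.0551, 0.0214, -14.3, -26.4, 34.5], [0.0636, 0.0551, 0.0214, -14.3, -26.4, 34.5], [0.0636, 0.0551, 0.0214, -14.3, -26.4, 34.5]]])

```text
time: 55.85
tool_pos: [541.6, -195.7, 321.5]
tcp_rot: [135.0, 0.2, 135.1]
ft_force: [-0.3, 0.8, -0.9]
finger_gap: 42.8
```

```bash
cp last_wrist.npz wA.npz; python3 - <<'E'
from h import *
s=snap('wrist','w27.png',(130,60,380,250),3.2);print(sensors.sense()['joint_pos'].round(1))
E
```

```text
[-51.5  -4.2  99.4  44.6  90.7 -98.5]
```

View pics/w27.png

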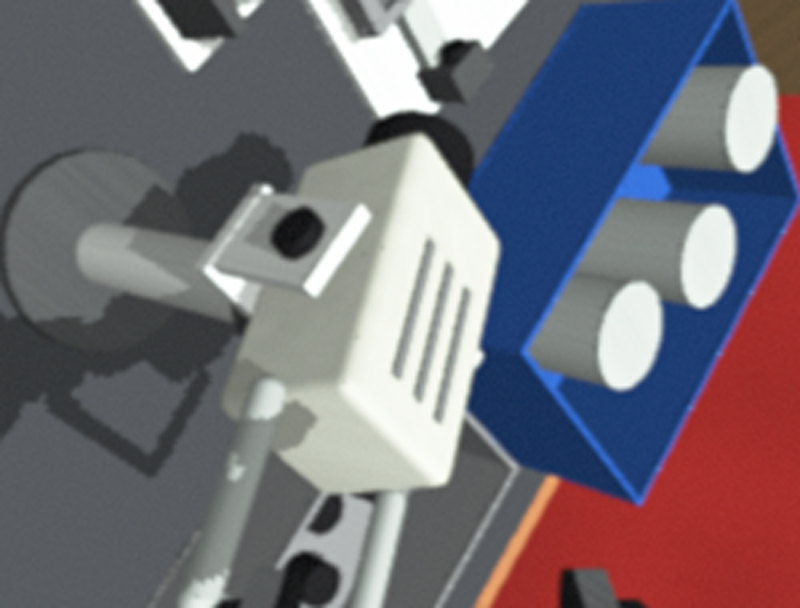

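```bash
cp last_wrist.npz wB.npz; cat > f27.py <<'E'
from fit import *
exec(open('f26.py').read().split('x=fit')[0].split('\n',1)[1].replace("w=last('wrist')","w=dict(np.load('wA.npz'))"))
w2=dict(np.load('wB.npz'))
V=lambda x,y:(130+x/3.2-.4,60+y/3.2-.4)
for X,p in (((50,29,25),(420,132)),((50,-29,25),(501,238)),((-50,-29,25),(446,488)),((-50,29,25),(340,384)),((50,29,-25),(303,168)),((-50,29,-25),(224,398)),((0,43,0),(300,233))): o.append(('v',X,*V(*p)))
x=fit(o,dict(t=t,s=s,w=w,v=w2))
print(np.degrees(np.arctan2(185-x[1],615.5-x[0])))
o=[q for q in o if q[0] in 'vw']
x=fit(o,dict(w=w,v=w2))
E
python3 f27.py
```

```text
fit [ 6.0744e+02 -1.0829e+02  1.8951e+02  8.9510e+01  2.2290e+01  1.0600e+00
  2.2490e+01  2.2500e+01  8.3000e-01  5.1000e-01  8.8000e-01 -6.5000e-01
  2.9000e-01 -6.1000e-01  4.0000e-01  2.9000e-01]
t (50, -29, 25) [ 0.  -0.2]
t (50, 29, 25) [-0.6  0.8]
t (-50, -29, 25) [-0.  -0.3]
t (-50, 29, 25) [ 0.1 -1.5]
t (-110, 32, 0) [-0.1  0.7]
t (-110, -32, 0) [-0.1 -0.4]
s (50, -29, 25) [-0.3 -0. ]
s (50, 29, 25) [-0.5  0.3]
s (-50, -29, 25) [ 0.2 -0.9]
s (-50, 29, 25) [-0.1  0.2]
s (-110, -32, 0) [-0.3  0.1]
s (-110, 32, 0) [ 0.1 -0.1]
s (75, 0, 0) [0.2 1.2]
w (-50, 29, 25) [ 0.3 -0.5]
w (-50, -29, 25) [-1.1  1.5]
w (-50, -29, -25) [-0.5  2. ]
w (50, 29, 25) [ 0.3 -1.1]
w (50, -29, 25) [-0.4  0.4]
w (-110, 32, 0) [0.7 0.3]
w (-110, -32, 0) [ 0.1 -0.8]
v (50, 29, 25) [-0.1 -2.9]
v (50, -29, 25) [-0.1  1.2]
v (-50, -29, 25) [0.3 0.3]
v (-50, 29, 25) [0.5 0.7]
v (50, 29, -25) [ 1.7 -3.3]
v (-50, 29, -25) [-2.1  2.1]
v (0, 43, 0) [-1.4 -1.9]
sd [1.14 1.17 1.26 0.35 0.49]
88.42679716363843
fit [ 6.0880e+02 -1.0714e+02  1.8825e+02  8.9570e+01  2.2080e+01  1.0700e+00
  2.2740e+01  2.2660e+01  2.6000e-01 -1.3500e+00 -0.0000e+00  6.3000e-01]
w (-50, 29, 25) [ 0.2 -0.1]
w (-50, -29, 25) [-1.1  1.4]
w (-50, -29, -25) [-0.5  1.8]
w (50, 29, 25) [ 0.3 -0.9]
w (50, -29, 25) [-0.3  0.3]
w (-110, 32, 0) [0.8 0.1]
w (-110, -32, 0) [ 0.2 -0.5]
v (50, 29, 25) [ 0.  -2.5]
v (50, -29, 25) [-0.1  1.3]
v (-50, -29, 25) [ 0.2 -0. ]
v (-50, 29, 25) [0.7 0.7]
v (50, 29, -25) [ 1.8 -3. ]
v (-50, 29, -25) [-1.9  1.9]
v (0, 43, 0) [-1.1 -1.6]
sd [1.65 1.44 1.87 0.4  0.52]
```

```bash
sed -i 's/bw,hb,ht=q\[5:8\]; r=\[\]/bw,hb,ht=q[5:8]; r=[]; hl,hw=q[-2:]/; s/            if X\[2\]<0: X\[2\]=-hb/            if abs(X[0])==50: X[0]*=hl\/50\n            if abs(X[1])==29: X[1]*=hw\/29\n            if X[2]<0: X[2]=-hb/; s/(q\[8:\])\/1.0/(q[8:-2])\/1.0/; s/(q\[7\]-25)\/2\]/(q[7]-25)\/2,(q[-2]-49)\/1.5,(q[-1]-28)\/1.5]/; s/\[0\]\*(2\*len(cn))/[0]*(2*len(cn))+[49,28]/' fit.py; python3 f27.py
```

```text
fit [ 6.0686e+02 -1.0880e+02  1.9089e+02  8.9650e+01  2.1840e+01  1.0500e+00
  2.3820e+01  2.1800e+01  5.4000e-01  3.1000e-01  6.7000e-01 -2.5000e-01
  4.3000e-01 -4.0000e-01  5.4000e-01  5.1000e-01  4.8130e+01  2.8120e+01]
t (50, -29, 25) [0.6 0.1]
t (50, 29, 25) [0.  0.4]
t (-50, -29, 25) [-0.6  0.1]
t (-50, 29, 25) [-0.5 -1.8]
t (-110, 32, 0) [0.  0.6]
t (-110, -32, 0) [-0.1 -0.5]
s (50, -29, 25) [ 0.2 -0.7]
s (50, 29, 25) [-0.7 -0.4]
s (-50, -29, 25) [ 0.4 -0.2]
s (-50, 29, 25) [-0.5  0.8]
s (-110, -32, 0) [-0.3  0.1]
s (-110, 32, 0) [-0. -0.]
s (75, 0, 0) [0.2 1. ]
w (-50, 29, 25) [0.8 0. ]
w (-50, -29, 25) [-0.5  0.1]
w (-50, -29, -25) [-0.2  0.6]
w (50, 29, 25) [ 0.  -0.3]
w (50, -29, 25) [-0.4  0.1]
w (-110, 32, 0) [0.2 0.5]
w (-110, -32, 0) [-0.3 -0.5]
v (50, 29, 25) [ 0.1 -0.6]
v (50, -29, 25) [-0.4  2.3]
v (-50, -29, 25) [-0.1 -0.9]
v (-50, 29, 25) [1.  0.6]
v (50, 29, -25) [ 1.3 -1.2]
v (-50, 29, -25) [-1.8  1.8]
v (0, 43, 0) [-1.1 -1.4]
sd [1.07 1.19 1.41 0.34 0.55]
88.31623334427432
fit [ 6.0751e+02 -1.0795e+02  1.9034e+02  8.9820e+01  2.1530e+01  1.0700e+00
  2.4280e+01  2.1730e+01  3.4000e-01 -7.1000e-01  3.0000e-01  7.7000e-01
  4.7740e+01  2.8110e+01]
w (-50, 29, 25) [0.7 0.2]
w (-50, -29, 25) [-0.4 -0. ]
w (-50, -29, -25) [-0.1  0.3]
w (50, 29, 25) [ 0.  -0.2]
w (50, -29, 25) [-0.3  0. ]
w (-110, 32, 0) [0.  0.4]
w (-110, -32, 0) [-0.2 -0.1]
v (50, 29, 25) [ 0.1 -0.3]
v (50, -29, 25) [-0.3  2.5]
v (-50, -29, 25) [-0.1 -1.4]
v (-50, 29, 25) [1.1 0.2]
v (50, 29, -25) [ 1.2 -0.9]
v (-50, 29, -25) [-1.7  1.3]
v (0, 43, 0) [-0.9 -1.3]
sd [1.3  1.43 1.41 0.4  0.6 ]
```

```bash
cat > g.py <<'E'
from h import *
t=last('top');s=last('side');w=dict(np.load('wA.npz'))
T=lambda x,y:(220+x/7-.4,140+y/7-.4); S=lambda x,y:(200+x/6-.4,130+y/6-.4); W=lambda x,y:(240+x/5.5-.4,110+y/5.5-.4)
for n,a,b,c in (('L(+x)',(578,115),(152,57),(125,690)),('R(-x)',(578,291),(288,65),(113,255))):
    print(n,tri([(t,*T(*a)),(s,*S(*b)),(w,*W(*c))]).round(1),tri([(t,*T(*a)),(s,*S(*b))]).round(1),tri([(t,*T(*a)),(w,*W(*c))]).round(1),tri([(s,*S(*b)),(w,*W(*c))]).round(1))
E
python3 g.py
```

```text
L(+x) [ 637.7 -211.9  233.7] [ 637.4 -212.5  232.3] [ 637.3 -212.4  235.7] [ 637.9 -211.5  233.7]
R(-x) [ 571.7 -211.3  232.8] [ 571.9 -211.9  232. ] [ 572.1 -211.7  234. ] [ 571.1 -210.9  232.7]
```

```bash
python3 - <<'E'
from h import *
R=trot(89.5,30);tz=R.apply([0,0,1]);b=np.array([604.7,-211.6,233.3])
p=b-75*tz; print(p.round(1)); go(*p,0,tilt=R)
E
```

```text
[ 604.4 -249.1  298.3]
now [ 541.7 -195.9  321.7] [135.    0.2 135.1] F [-0.5 -0.1  0.3] gap 42.9 t 55.9
row [-0.0819, -0.0121, 0.0214, 14.1, 27.3, -35.2]
```

Call:
move_arm(rows=[[[-0.01, -0.004, -0.015, 2, 4, -5], [-0.022, -0.008, -0.02, 4.2, 8, -10.5], [-0.034, -0.011, -0.02, 6.3, 12.3, -16], [-0.046, -0.013, -0.015, 8.5, 16.5, -21], [-0.058, -0.014, 0, 10.7, 20.7, -26.7], [-0.07, -0.014, 0.01, 12.8, 24.7, -32], [-0.0819, -0.0121, 0.0214, 14.1, 27.3, -35.2], [-0.0819, -0.0121, 0.0214, 14.1, 27.3, -35.2], [-0.0819, -0.0121, 0.0214, 14.1, 27.3, -35.2]]])

```text
time: 56.8
tool_pos: [604.4, -248.7, 297.0]
tcp_rot: [149.9, -0.1, 179.4]
ft_force: [0.4, 0.2, 0.1]
finger_gap: 42.6
```

```bash
python3 - <<'E'
from h import *
R=trot(89.5,30);tz=R.apply([0,0,1]);b=np.array([604.7,-211.6,233.3])
p=b+11*tz; print(p.round(1)); go(*p,0,tilt=R)
snap('wrist','w28.png',None,1.2)
E
```

```text
[ 604.7 -206.1  223.8]
now [ 604.4 -248.7  297. ] [ 1.499e+02 -1.000e-01  1.794e+02] F [0.4 0.2 0.1] gap 42.6 t 56.8
row [-0.0001, 0.0, 0.0847, 0.1, -0.1, -0.1]
```

View pics/w28.png

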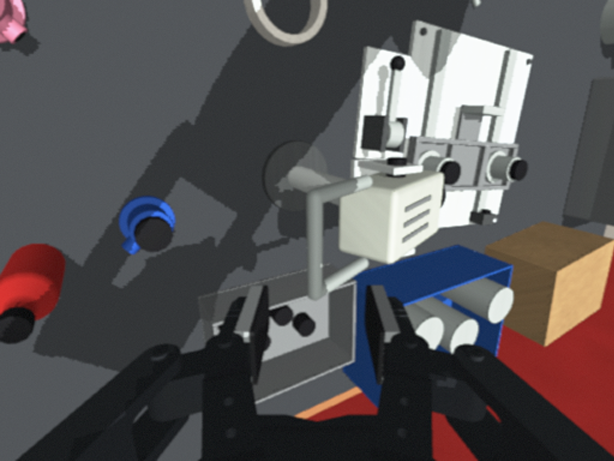

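Call:
move_arm(rows=[[[0, 0, 0.01, 0, 0, 0], [0, 0, 0.03, 0, 0, 0], [0, 0, 0.055, 0, 0, 0], [0, 0, 0.073, 0, 0, 0], [0, 0, 0.082, 0, 0, 0], [0, 0, 0.0847, 0, 0, 0], [0, 0, 0.0847, 0, 0, 0]]])

```text
time: 57.55
tool_pos: [604.0, -206.8, 225.5]
tcp_rot: [149.9, -0.0, 179.4]
ft_force: [-0.6, -0.3, 0.3]
finger_gap: 42.9
```

Call:
move_arm(rows=[[[0, 0, 0, 0, 0, 0], [0, 0, 0, 0, 0, 0], [0, 0, 0, 0, 0, 0], [0, 0, 0, 0, 0, 0], [0, 0, 0, 0, 0, 0], [0, 0, 0, 0, 0, 0]]], grip=0, newtons=40)

```text
time: 58.15
tool_pos: [604.5, -207.7, 225.8]
tcp_rot: [150.0, 0.0, 179.3]
ft_force: [0.5, -5.8, 3.3]
finger_gap: 8.5
```

```bash
python3 - <<'E'
from h import *
st=sensors.sense();R=Ro.from_euler('xyz',st['tcp_rot'],degrees=True)
print(st['tool_pos'].round(2),st['ft_force'].round(1),st['tcp_rot'].round(1))
print(R.inv().apply([-2.3,1.65,3.9]).round(2))
E
```

```text
[ 604.49 -207.73  225.81] [ 0.5 -5.8  3.3] [150.    0.  179.3]
[ 2.32  3.36 -2.57]
```

Call:
move_arm(rows=[[[0.0008, 0.001, -0.0008, 0, 0, 0.4], [0.0015, 0.002, -0.0016, 0, 0, 0.9], [0.0023, 0.0032, -0.0026, 0, 0, 1.3], [0.0023, 0.0034, -0.0026, 0, 0, 1.3], [0.0023, 0.0034, -0.0026, 0, 0, 1.3]]])

```text
time: 58.65
tool_pos: [602.0, -206.2, 229.1]
tcp_rot: [150.0, -0.6, 178.2]
ft_force: [-0.1, -6.0, 0.8]
finger_gap: 8.3
```

```bash
python3 - <<'E'
from h import *
st=sensors.sense();R=Ro.from_euler('xyz',[150,0,179.3],degrees=True)
print(st['tool_pos'].round(2),st['ft_force'].round(1),st['tcp_rot'].round(1))
print(R.inv().apply(st['tool_pos']-np.array([604.49,-207.73,225.81])).round(2))
E
```

```text
[ 602.05 -206.21  229.11] [-0.1 -6.   0.8] [150.   -0.6 178.2]
[ 2.46  2.94 -2.11]
```

Call:
move_arm(rows=[[[0, 0.0005, -0.0003, 0, 0, 0], [0, 0.0007, -0.0004, 0, 0, 0], [0, 0.0007, -0.0004, 0, 0, 0]]])

```text
time: 58.95
tool_pos: [602.1, -206.0, 229.6]
tcp_rot: [150.1, -0.6, 178.2]
ft_force: [-0.3, -7.0, 0.2]
finger_gap: 8.4
```

Call:
move_arm(rows=[[[0, 0, 0, 0, 0, 0], [0, 0, 0, 0, 0, 0], [0, 0, 0, 0, 0, 0], [0, 0, 0, 0, 0, 0], [0, 0, -0.02, 0, 0, 0], [0, 0, -0.05, 0, 0, 0], [0, 0, -0.08, 0, 0, 0], [0, 0, -0.1, 0, 0, 0], [0, 0, -0.1, 0, 0, 0], [0, 0, -0.1, 0, 0, 0]]], grip=0.5)

```text
time: 59.95
tool_pos: [601.6, -254.5, 315.6]
tcp_rot: [149.9, -0.7, 178.3]
ft_force: [0.8, 0.8, -0.4]
finger_gap: 42.6
```

```bash
python3 - <<'E'
from h import *
snap('side','s29.png',(200,130,290,240),6);snap('top','t29.png',(220,140,330,210),7);snap('wrist','w29.png',(240,110,380,245),5.5)
st=sensors.sense();print(st['tool_pos'],st['joint_pos'].round(1))
E
```

```text
[ 601.08795184 -253.64934862  314.29945307] [ -39.8   29.5   55.8   24.9  112.9 -121.8]
```

View pics/s29.png

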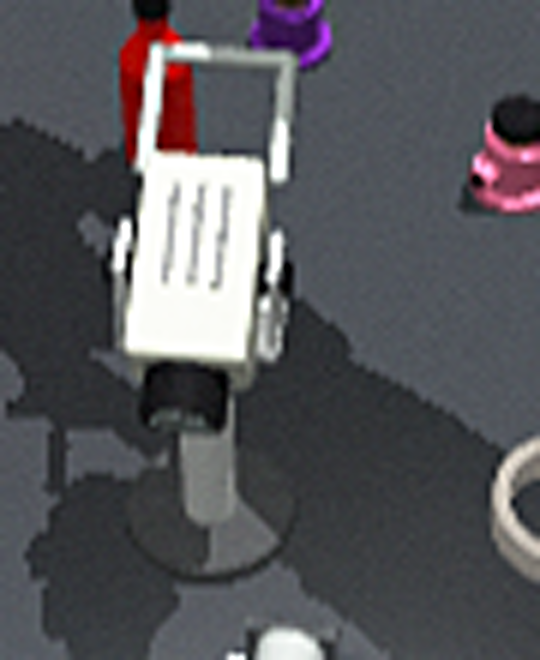

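View pics/t29.png

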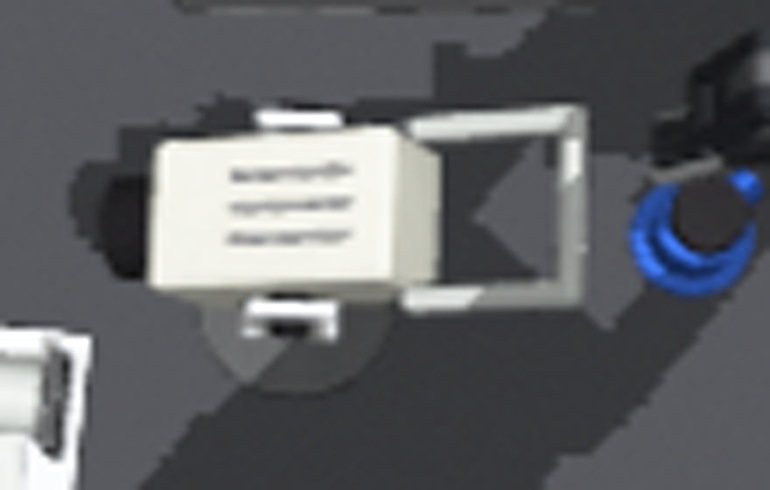

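View pics/w29.png

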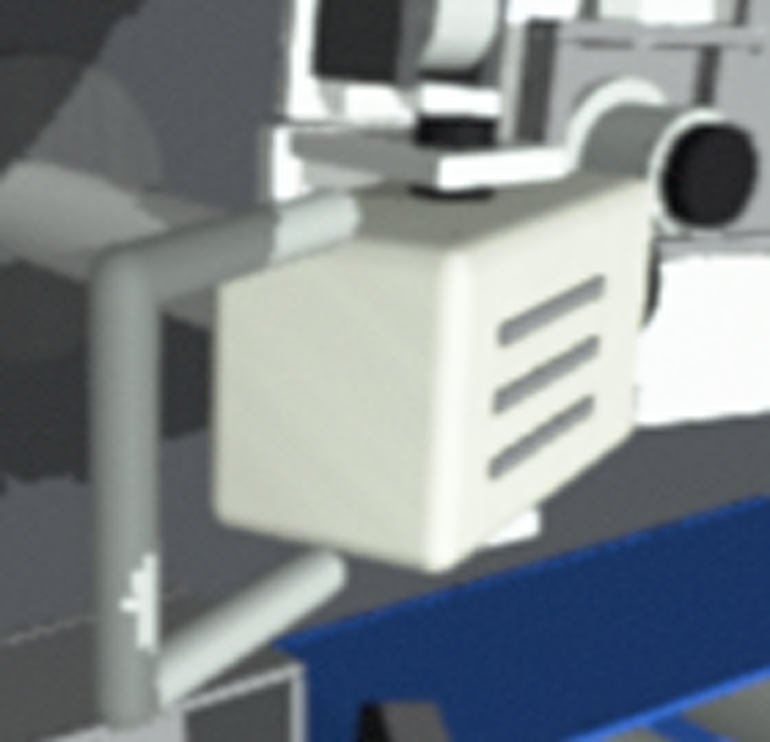

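```bash
cp last_wrist.npz wC.npz; python3 - <<'E'
from fit import *
t=last('top');s=last('side');w=last('wrist')
T=lambda x,y:(220+x/7-.4,140+y/7-.4); S=lambda x,y:(200+x/6-.4,130+y/6-.4); W=lambda x,y:(240+x/5.5-.4,110+y/5.5-.4)
for n,a,b,c in (('L(+x)',(572,117),(155,53),(128,705)),('R(-x)',(568,292),(290,62),(124,265))):
    print(n,tri([(t,*T(*a)),(s,*S(*b)),(w,*W(*c))]).round(1),tri([(t,*T(*a)),(s,*S(*b))]).round(1),tri([(t,*T(*a)),(w,*W(*c))]).round(1))
o=[]
for X,p in (((50,-29,25),(153,146)),((50,29,25),(152,290)),((-50,-29,25),(398,126)),((-50,29,25),(393,292)),((-110,32,0),(568,292)),((-110,-32,0),(572,117))): o.append(('t',X,*T(*p)))
for X,p in (((50,-29,25),(125,354)),((50,29,25),(250,360)),((-50,-29,25),(146,156)),((-50,29,25),(267,158)),((-110,-32,0),(155,53)),((-110,32,0),(290,62)),((75,0,0),(183,416))): o.append(('s',X,*S(*p)))
for X,p in (((-50,29,25),(455,252)),((-50,-29,25),(440,572)),((-50,-29,-25),(215,515)),((50,29,25),(650,178)),((50,-29,25),(634,430)),((-110,32,0),(124,265)),((-110,-32,0),(128,705))): o.append(('w',X,*W(*p)))
x=fit(o,dict(t=t,s=s,w=w))
print(np.degrees(np.arctan2(185-x[1],615.5-x[0])))
E
```

```text
L(+x) [ 635.8 -209.8  237.7] [ 635.4 -209.8  237.3] [ 636.  -210.   238.4]
R(-x) [ 570.2 -207.7  237.4] [ 570.6 -207.7  237.6] [ 570.7 -207.7  237.2]
fit [ 6.0588e+02 -1.0922e+02  1.9051e+02  8.8390e+01  2.5000e+01  1.0500e+00
  2.3070e+01  2.2790e+01  4.3000e-01  2.0000e-02  3.3000e-01 -1.8000e-01
  3.5000e-01  2.4000e-01  4.8970e+01  2.7780e+01]
t (50, -29, 25) [0.3 0. ]
t (50, 29, 25) [-0.4  0.1]
t (-50, -29, 25) [-0.7  0.3]
t (-50, 29, 25) [-0.6 -1.8]
t (-110, 32, 0) [0.5 0.9]
t (-110, -32, 0) [ 0.4 -0.3]
s (50, -29, 25) [-0.1 -0.3]
s (50, 29, 25) [-0.6  0.2]
s (-50, -29, 25) [ 0.2 -0.7]
s (-50, 29, 25) [-0.2  0.3]
s (-110, -32, 0) [-0.1 -0.1]
s (-110, 32, 0) [ 0.2 -0.2]
s (75, 0, 0) [0.2 1.5]
w (-50, 29, 25) [0.3 0.1]
w (-50, -29, 25) [-0.1 -0.1]
w (-50, -29, -25) [-0.3  0.8]
w (50, 29, 25) [ 0.6 -0.7]
w (50, -29, 25) [-0.7 -0.2]
w (-110, 32, 0) [-0.1  0.5]
w (-110, -32, 0) [-0.1 -0.6]
sd [1.11 1.66 1.37 0.37 0.72]
88.12815311926508
```

Call:
move_arm(rows=[[[0, -0.01, -0.04, 3, 0, 0], [0, -0.02, -0.08, 8, 0, 0], [0, -0.03, -0.11, 14, 0, 0], [0, -0.03, -0.12, 20, 0, 0], [0, -0.03, -0.12, 20, 0, 0], [0, -0.03, -0.12, 20, 0, 0]]])

```text
time: 60.7
tool_pos: [600.1, -339.1, 404.1]
tcp_rot: [169.7, -0.7, 178.4]
ft_force: [0.7, -0.6, -0.7]
finger_gap: 42.4
```

```bash
python3 - <<'E'
from h import *
snap('side','s30.png',None,1.5);snap('top','t30.png',None,1.5)
save(last('side')['color'],'s30c.png',(120,180,320,380),3.5)
save(last('top')['color'],'t30c.png',(105,120,285,255),4.4)
print(sensors.sense())
E
```

```text
{'time': 60.8, 'joint_pos': array([ -37.88041306,   28.97424488,   43.04717688,    8.59925566,
        114.5860664 , -122.95990929]), 'qd': array([-0.4315046 ,  0.60266736, -0.13100052, -0.61294221, -0.08608637,
        0.07803922]), 'joint_efforts': array([ 7.44898785e-01, -7.66386366e+01, -5.01355362e+01,  1.00970060e+00,
        8.45094267e-01,  1.80082639e-04]), 'tool_pos': array([ 599.53045477, -340.0610153 ,  402.2628031 ]), 'tcp_rot': array([169.65734266,  -0.88458772, 178.29107153]), 'ft_force': array([-0.10352707,  0.10193038, -0.35975209]), 'wrist_torque': array([-0.14075777,  0.00798818,  0.02017523]), 'finger_gap': 42.73206731919597}
```

View pics/s30c.png

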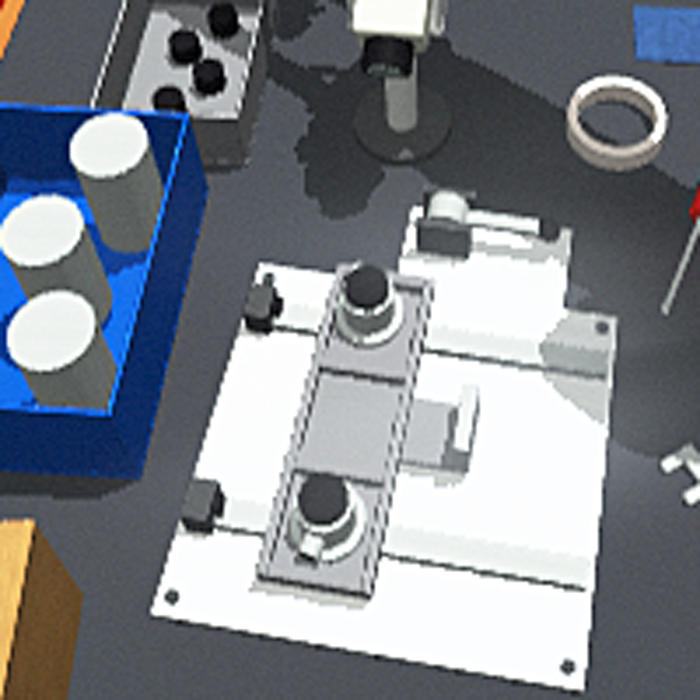

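View pics/t30c.png

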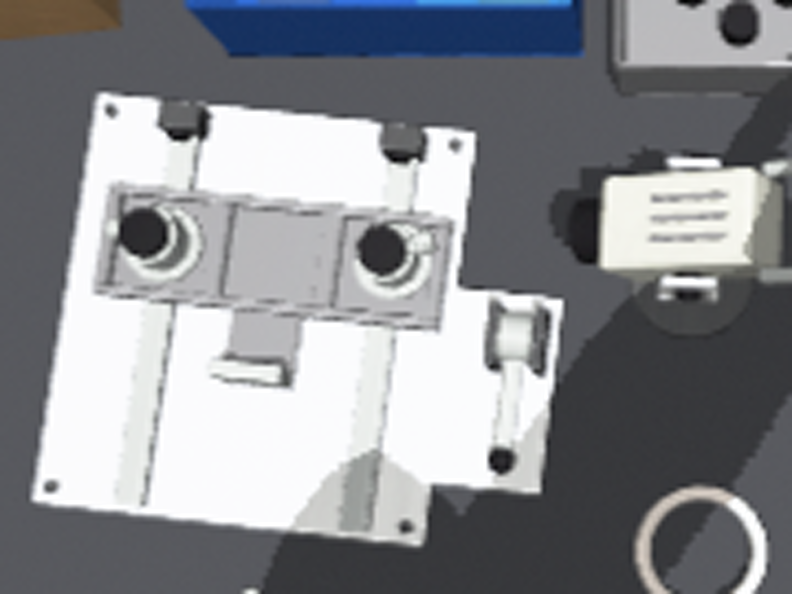

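View pics/t30.png

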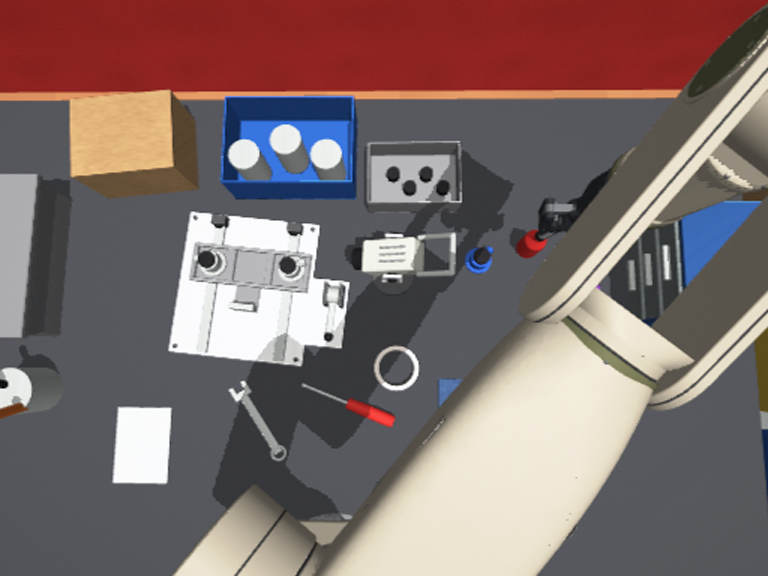

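```bash
python3 - <<'E'
from h import *
t=last('top');s=last('side')
print('ball',tri([(t,105+502/4.4-.4,120+460/4.4-.4),(s,120+549/3.5-.4,180+228/3.5-.4)]).round(1))
for n,a,b in (('v3 cap',(143,232),(324,497)),('v1 cap',(381,249),(368,286))): print(n,tri([(t,105+a[0]/4.4-.4,120+a[1]/4.4-.4),(s,120+b[0]/3.5-.4,180+b[1]/3.5-.4)]).round(1))
E
```

```text
ball [472.4  18.5  42.8]
v3 cap [623.2 263.3  74.7]
v1 cap [611.9 100.   74.7]
```

```bash
python3 -c "
from bench import hand_in
print(hand_in())"
```

```text
the job is handed in; nothing more can be done
None
```

The whole job is done and handed in at about 61 s, with the gripper open and touching nothing. Only two loose valves were present.

- **Valves and caps:** They stand upright in pocket 3 (left) and pocket 1 (right). Each cap was pressed until it stopped moving, at 17–19 N. The last cap-top reading was about 75 mm, where home is 77 mm and raised is 84 mm.
- **Tray:** Pushed against its far stop. A second push of 30 N moved it no further. The pictures give about 78 mm of travel against the nominal 80 mm, which is within my reading error.
- **Cam lever:** Pressed down to its end stop at 27 N. The ball's final height read about 43 mm against the nominal 40 mm, roughly the camera error.
- **Inspection camera:** The first setting came out at about 89.5° swivel and 22–23° down, so I regripped the bar and corrected it. The last fit gave a heading of 88.4° against 88.1° wanted, and 25.0° down. A separate reading from the bar's height gave about 25.6°. Both are good to about 0.5–1°.
- **Bystanders:** I did not touch the tape roll or the oil bottle, and both look to be in the same place in the last pictures.

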